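Load a flatted-cell carrier, stopper it and scan its label

TASK

Put every sample cell on the bench into a pocket of the light grey carrier block, turned so that its flat matches the pocket's flat and it sits fully home (any cell, any pocket), and press the brown stopper, narrow end down, firmly into the carrier's necked port. Once that is done, take the pale grey label reader out of its stand and read the carrier's sloping label: hold the reader still for about two seconds with its window over the middle of the label, facing it squarely and about 6 cm off, without touching the carrier. Then put the reader back upright in its stand, and leave the other things on the bench as they are.

Things in the scene. Friction and masses are not known exactly. Their poses are not given: they have to be found in the camera images.
- cell_0: sample cell, may be absent: aluminium D-shaped foot, radius 24 mm, 12 mm thick, one flat 16 mm from the centre (black line beside it), on it a square dark grey grip 18 x 18 mm, 12 to 40 mm above the underside, sides square to x and y. Origin: circle's centre on the underside; x points at the flat, z up. 80 g. Its origin comes to the pocket's floor; over about 5 degrees off, it stays 10 mm higher
- cell_1: sample cell, may be absent: aluminium D-shaped foot, radius 24 mm, 12 mm thick, one flat 16 mm from the centre (black line beside it), on it a square dark grey grip 18 x 18 mm, 12 to 40 mm above the underside, sides square to x and y. Origin: circle's centre on the underside; x points at the flat, z up. 80 g. Its origin comes to the pocket's floor; over about 5 degrees off, it stays 10 mm higher
- cell_2: sample cell, may be absent: aluminium D-shaped foot, radius 24 mm, 12 mm thick, one flat 16 mm from the centre (black line beside it), on it a square dark grey grip 18 x 18 mm, 12 to 40 mm above the underside, sides square to x and y. Origin: circle's centre on the underside; x points at the flat, z up. 80 g. Its origin comes to the pocket's floor; over about 5 degrees off, it stays 10 mm higher
- cell_3: sample cell, may be absent: aluminium D-shaped foot, radius 24 mm, 12 mm thick, one flat 16 mm from the centre (black line beside it), on it a square dark grey grip 18 x 18 mm, 12 to 40 mm above the underside, sides square to x and y. Origin: circle's centre on the underside; x points at the flat, z up. 80 g. Its origin comes to the pocket's floor; over about 5 degrees off, it stays 10 mm higher
- cell_4: sample cell, may be absent: aluminium D-shaped foot, radius 24 mm, 12 mm thick, one flat 16 mm from the centre (black line beside it), on it a square dark grey grip 18 x 18 mm, 12 to 40 mm above the underside, sides square to x and y. Origin: circle's centre on the underside; x points at the flat, z up. 80 g. Its origin comes to the pocket's floor; over about 5 degrees off, it stays 10 mm higher
- pocket_0 (a point): D-shaped pocket in the carrier's top (five, any cell fits any): round, radius 25.5 mm, cut off by a flat 17.5 mm from the centre, 10 mm deep. Point: centre of the circle on the pocket's floor; x axis points at the flat (level; a black line on the rim marks it), z up. Pockets lie 76 mm apart in a 2 x 3 grid, whose sixth place is the port
- pocket_1 (a point): D-shaped pocket in the carrier's top (five, any cell fits any): round, radius 25.5 mm, cut off by a flat 17.5 mm from the centre, 10 mm deep. Point: centre of the circle on the pocket's floor; x axis points at the flat (level; a black line on the rim marks it), z up. Pockets lie 76 mm apart in a 2 x 3 grid, whose sixth place is the port
- pocket_2 (a point): D-shaped pocket in the carrier's top (five, any cell fits any): round, radius 25.5 mm, cut off by a flat 17.5 mm from the centre, 10 mm deep. Point: centre of the circle on the pocket's floor; x axis points at the flat (level; a black line on the rim marks it), z up. Pockets lie 76 mm apart in a 2 x 3 grid, whose sixth place is the port
- pocket_3 (a point): D-shaped pocket in the carrier's top (five, any cell fits any): round, radius 25.5 mm, cut off by a flat 17.5 mm from the centre, 10 mm deep. Point: centre of the circle on the pocket's floor; x axis points at the flat (level; a black line on the rim marks it), z up. Pockets lie 76 mm apart in a 2 x 3 grid, whose sixth place is the port
- pocket_4 (a point): D-shaped pocket in the carrier's top (five, any cell fits any): round, radius 25.5 mm, cut off by a flat 17.5 mm from the centre, 10 mm deep. Point: centre of the circle on the pocket's floor; x axis points at the flat (level; a black line on the rim marks it), z up. Pockets lie 76 mm apart in a 2 x 3 grid, whose sixth place is the port
- carrier: light grey carrier block, fixed to the bench: 160 x 236 mm (x, y), 22 mm high, origin at the centre of its underside, z up; along its +x (far) edge, from x = 80 to 124 mm and y = -50 to 50 mm, rises the label rest, highest point 59 mm above the bench
- port_mouth (a point): centre of the mouth of the carrier's port, at the top of a round neck 35 mm outside that stands 12 mm above the carrier's top; bore 25.6 mm across, open to 22 mm below the mouth
- stopper: reddish-brown rubber stopper, 38 mm tall, standing on its narrow end: 21 mm across at the bottom, widening evenly to 28 mm at 22 mm height, then straight to the top. Origin at the centre of the narrow end, z up. 25 g. Pushed down it wedges with the narrow end about 14 mm below the mouth of the port; 8 to 20 N suffice
- label_plate: printed label on the carrier's label rest, sloping down toward the robot; origin at the middle of the label's face, z axis straight out of the face (26 degrees from vertical, leaning to the carrier's -x), y along its length. Label 34 x 62 mm
- reader: pale grey hand-held label reader, an upright bar 32 x 26 mm (x, y) and 132 mm tall, rounded edges, 120 g, standing in its stand. Its window is in the underside; origin at the middle of the window, z up along the bar; it looks along -z. Black bands at 45 to 55 and 86 to 90 mm stand out by 1.5 mm; grip it above them. It has no trigger: it reads while aimed
- stand: grey stand of the reader, fixed to the bench: base 86 x 78 x 8 mm, on it a rectangular socket, inside 40 x 34 mm (x, y), walls 6 mm thick up to 38 mm above the bench; origin at the centre of the underside. The reader stands on the socket's floor, 8 mm above the bench, its x axis along the stand's x (either way round)
- beaker_glass: glass beaker 50 mm across, 68 mm tall, behind the carrier: a bystander
- petri_a: closed petri dish 63 mm across, 14 mm tall, behind the carrier: a bystander
- tape_roll: roll of tape 68 mm across, 19 mm tall, to the right of the stopper: a bystander
Things that resemble listed ones, but are neither listed nor needed, are in the scene too. Leave any yellow look-alike of the stand alone. What is shaped like the cell_1 but turquoise is not meant.

How it is judged (in metres and radians):
On the way, in this order (a step that is already met when the one before it is completed fails the run):
1. every present cell is seated in a pocket and the stopper is pressed into the port (((horizontal distance between cell_0 and pocket_0 below 0.004 m and z of cell_0 in the frame of pocket_0 below 0.003 m and angle between the x axis of cell_0 and the x axis of pocket_0, either way round below 0.14 rad and angle between cell_0's own z axis and vertical below 0.06 rad) or (horizontal distance between cell_0 and pocket_1 below 0.004 m and z of cell_0 in the frame of pocket_1 below 0.003 m and angle between the x axis of cell_0 and the x axis of pocket_1, either way round below 0.14 rad and angle between cell_0's own z axis and vertical below 0.06 rad) or (horizontal distance between cell_0 and pocket_2 below 0.004 m and z of cell_0 in the frame of pocket_2 below 0.003 m and angle between the x axis of cell_0 and the x axis of pocket_2, either way round below 0.14 rad and angle between cell_0's own z axis and vertical below 0.06 rad) or (horizontal distance between cell_0 and pocket_3 below 0.004 m and z of cell_0 in the frame of pocket_3 below 0.003 m and angle between the x axis of cell_0 and the x axis of pocket_3, either way round below 0.14 rad and angle between cell_0's own z axis and vertical below 0.06 rad) or (horizontal distance between cell_0 and pocket_4 below 0.004 m and z of cell_0 in the frame of pocket_4 below 0.003 m and angle between the x axis of cell_0 and the x axis of pocket_4, either way round below 0.14 rad and angle between cell_0's own z axis and vertical below 0.06 rad)) and ((horizontal distance between cell_1 and pocket_0 below 0.004 m and z of cell_1 in the frame of pocket_0 below 0.003 m and angle between the x axis of cell_1 and the x axis of pocket_0, either way round below 0.14 rad and angle between cell_1's own z axis and vertical below 0.06 rad) or (horizontal distance between cell_1 and pocket_1 below 0.004 m and z of cell_1 in the frame of pocket_1 below 0.003 m and angle between the x axis of cell_1 and the x axis of pocket_1, either way round below 0.14 rad and angle between cell_1's own z axis and vertical below 0.06 rad) or (horizontal distance between cell_1 and pocket_2 below 0.004 m and z of cell_1 in the frame of pocket_2 below 0.003 m and angle between the x axis of cell_1 and the x axis of pocket_2, either way round below 0.14 rad and angle between cell_1's own z axis and vertical below 0.06 rad) or (horizontal distance between cell_1 and pocket_3 below 0.004 m and z of cell_1 in the frame of pocket_3 below 0.003 m and angle between the x axis of cell_1 and the x axis of pocket_3, either way round below 0.14 rad and angle between cell_1's own z axis and vertical below 0.06 rad) or (horizontal distance between cell_1 and pocket_4 below 0.004 m and z of cell_1 in the frame of pocket_4 below 0.003 m and angle between the x axis of cell_1 and the x axis of pocket_4, either way round below 0.14 rad and angle between cell_1's own z axis and vertical below 0.06 rad)) and ((horizontal distance between cell_2 and pocket_0 below 0.004 m and z of cell_2 in the frame of pocket_0 below 0.003 m and angle between the x axis of cell_2 and the x axis of pocket_0, either way round below 0.14 rad and angle between cell_2's own z axis and vertical below 0.06 rad) or (horizontal distance between cell_2 and pocket_1 below 0.004 m and z of cell_2 in the frame of pocket_1 below 0.003 m and angle between the x axis of cell_2 and the x axis of pocket_1, either way round below 0.14 rad and angle between cell_2's own z axis and vertical below 0.06 rad) or (horizontal distance between cell_2 and pocket_2 below 0.004 m and z of cell_2 in the frame of pocket_2 below 0.003 m and angle between the x axis of cell_2 and the x axis of pocket_2, either way round below 0.14 rad and angle between cell_2's own z axis and vertical below 0.06 rad) or (horizontal distance between cell_2 and pocket_3 below 0.004 m and z of cell_2 in the frame of pocket_3 below 0.003 m and angle between the x axis of cell_2 and the x axis of pocket_3, either way round below 0.14 rad and angle between cell_2's own z axis and vertical below 0.06 rad) or (horizontal distance between cell_2 and pocket_4 below 0.004 m and z of cell_2 in the frame of pocket_4 below 0.003 m and angle between the x axis of cell_2 and the x axis of pocket_4, either way round below 0.14 rad and angle between cell_2's own z axis and vertical below 0.06 rad)) and ((horizontal distance between cell_3 and pocket_0 below 0.004 m and z of cell_3 in the frame of pocket_0 below 0.003 m and angle between the x axis of cell_3 and the x axis of pocket_0, either way round below 0.14 rad and angle between cell_3's own z axis and vertical below 0.06 rad) or (horizontal distance between cell_3 and pocket_1 below 0.004 m and z of cell_3 in the frame of pocket_1 below 0.003 m and angle between the x axis of cell_3 and the x axis of pocket_1, either way round below 0.14 rad and angle between cell_3's own z axis and vertical below 0.06 rad) or (horizontal distance between cell_3 and pocket_2 below 0.004 m and z of cell_3 in the frame of pocket_2 below 0.003 m and angle between the x axis of cell_3 and the x axis of pocket_2, either way round below 0.14 rad and angle between cell_3's own z axis and vertical below 0.06 rad) or (horizontal distance between cell_3 and pocket_3 below 0.004 m and z of cell_3 in the frame of pocket_3 below 0.003 m and angle between the x axis of cell_3 and the x axis of pocket_3, either way round below 0.14 rad and angle between cell_3's own z axis and vertical below 0.06 rad) or (horizontal distance between cell_3 and pocket_4 below 0.004 m and z of cell_3 in the frame of pocket_4 below 0.003 m and angle between the x axis of cell_3 and the x axis of pocket_4, either way round below 0.14 rad and angle between cell_3's own z axis and vertical below 0.06 rad)) and ((horizontal distance between cell_4 and pocket_0 below 0.004 m and z of cell_4 in the frame of pocket_0 below 0.003 m and angle between the x axis of cell_4 and the x axis of pocket_0, either way round below 0.14 rad and angle between cell_4's own z axis and vertical below 0.06 rad) or (horizontal distance between cell_4 and pocket_1 below 0.004 m and z of cell_4 in the frame of pocket_1 below 0.003 m and angle between the x axis of cell_4 and the x axis of pocket_1, either way round below 0.14 rad and angle between cell_4's own z axis and vertical below 0.06 rad) or (horizontal distance between cell_4 and pocket_2 below 0.004 m and z of cell_4 in the frame of pocket_2 below 0.003 m and angle between the x axis of cell_4 and the x axis of pocket_2, either way round below 0.14 rad and angle between cell_4's own z axis and vertical below 0.06 rad) or (horizontal distance between cell_4 and pocket_3 below 0.004 m and z of cell_4 in the frame of pocket_3 below 0.003 m and angle between the x axis of cell_4 and the x axis of pocket_3, either way round below 0.14 rad and angle between cell_4's own z axis and vertical below 0.06 rad) or (horizontal distance between cell_4 and pocket_4 below 0.004 m and z of cell_4 in the frame of pocket_4 below 0.003 m and angle between the x axis of cell_4 and the x axis of pocket_4, either way round below 0.14 rad and angle between cell_4's own z axis and vertical below 0.06 rad)) and horizontal distance between stopper and port_mouth below 0.004 m and z of stopper in the frame of port_mouth below -0.011 m and angle between stopper's own z axis and vertical below 0.14 rad), for 0.2 s.
2. the reader is held still, aimed squarely at the middle of the label, for one second (all of step 1 and x of label_plate in the frame of reader between -0.012 and 0.012 m and y of label_plate in the frame of reader between -0.012 and 0.012 m and z of label_plate in the frame of reader between -0.09 and -0.035 m and angle between the z axis of reader and the z axis of label_plate, either way round below 0.22 rad and linear speed of reader below 0.03 m/s), for 1 s.
At the end, for the whole second after the job is handed in: Cells in pockets: within 4 mm, under 3 mm above the floor, flats within 8 deg, tilt under 3.4. Stopper 11 mm below mouth, within 4 mm, tilt under 8. Reader had aimed 1 s, label 35 to 90 mm off, within 12 mm in x and y, square to 12.6 deg; now in stand within 12 mm, tilt under 7, at rest (all of step 1 and horizontal distance between reader and stand below 0.012 m and z of reader in the frame of stand below 0.013 m and angle between reader's own z axis and vertical below 0.12 rad and linear speed of reader below 0.02 m/s); the robot touches nothing.
It fails at once if the reader is pushed against the carrier (contact force between reader and carrier above 2 N).
It fails at once if the beaker is moved or knocked over (angle between beaker_glass's own z axis and vertical above 0.4 rad or distance of beaker_glass from where it was at the start of the episode above 0.03 m).
It fails at once if the petri dish or the tape roll is pushed aside (distance of any of petri_a, tape_roll from where it was at the start of the episode above 0.03 m).
Of cell_0, cell_1, cell_2, cell_3, cell_4 only 3 to 5 are there at a start; the rules pass over those that are not, and their reading is None.
At some moment in a run one of cell_0, cell_1, cell_2, cell_3, cell_4 may be knocked a few centimetres aside while the robot is not near it.
It also fails if it takes over 210 s, if anything falls off the work surface, if the arm or the gripper's body presses on something with over 40 N, if the wrist force passes 120 N, or if a joint passes its speed limit or range.

ROBOT

A 7-joint arm with a two-finger parallel gripper is mounted at the origin on a cart in front of the work surface, level with it; the furniture and walls round the work are solid. World frame = base frame: x ahead of the robot, y to its left, z up, the work surface at z = 0. Lengths are in mm, angles in rad, forces in N, time in s.
With the tool pointing down it reaches from about 400 to 875 mm from the base axis. Payload 19.3 kg.
Tool frame: the origin (TCP) lies at the very end of the fingers, on their centre line; the grasp point (between the pads) lies 19 mm behind it; z points along the fingers, x is the direction in which the jaws open and shut, and the axes are right-handed (so a half turn about z gives the same grasp; the last joint's range is limited). The gripper opens to 85 mm and grips with 20 to 120 N. Pads are 22 mm wide; open, the fingers measure 114 mm over their backs; the gripper's body (76 mm by 85 mm) begins 54 mm behind the grasp point. The pads swing forward as they close: fully open they stand 13 mm farther back than shut.
Start: joints at [1.173, 0.521, -0.036, 1.599, 0.021, 1.021, -0.113], TCP at [201.197, -591.721, 197.891] pointing down, gripper open.
Joint ranges: [-2.91, 2.91], [-0.3, 2.13], [-1.5, 1.42], [0.17, 2.43], [-1.26, 4.41], [0.16, 1.93], [-2.52, 2.52]. Speed limits (rad/s): [1.89, 1.89, 2.39, 2.39, 3.01, 3.01, 3.01].

INTERFACE

Orientations are given as a unit quaternion [x, y, z, w].
In Python, from bench import ctrl gives the robot as it stands.
- The arm moves only by the tool send_rows, never from a script. Its argument "increments" is a list of rows, each a list of 7 numbers: the shift along the tool's x, y, z scaled (see below), then the turn, a rotation vector about the tool's x, y, z scaled (see below), then the opening, from -1 (shut) to 1 (fully open), so that 0 is half open. In form: [[dx, dy, dz, ax, ay, az, grip], ...]. A call has 1 to 12 rows; each row is the pose to reach, as a shift and turn from the pose commanded when the call began, along the tool's axes at that moment; what a row does not reach only later rows make up. The controller multiplies each number of a shift by 500 mm and each number of a turn by 120 degrees. A row lasts 1/12 s, in which the tool goes at most 41.7 mm and 7.16 degrees, less where a joint would pass 70% of its speed; a pose out of reach is approached as far as the arm can. A call with a number of a shift or a turn outside -1 to 1 is refused whole. A call with a gripper value outside its range is refused whole. The fingers move at their own pace and stop on an object; the grip force is fixed at half the most. Time passes only in rows, so rows that repeat a pose let the fingers close. It gives the time, the measured TCP pose, the force and the opening at its end, in the units of the state.
- ctrl.read_state(): the state, without advancing time (a new reading comes with each control period).
- ctrl.snapshot(name): name is "scene" or "top" or "wrist"; returns the picture (420x560x3 uint8, red, green, blue); there is no depth.
- ctrl.camera_params(name): a dict with "intrinsics" (3x3 intrinsics, pixels), "camera_from_world" (4x4, takes a point from world to camera coordinates). Camera axes: x right, y down, z forward; pixel columns grow to the right and rows downward; lengths in mm; the calibration is good to about 2 mm. A picture is of the moment at which its call begins: read the wrist's pose just before it. camera_params takes no time and is no camera call; for the wrist camera it gives the pose at the moment of the call.
- ctrl.job_done(): hands the job in, once; it reports no verdict.
The state is a dict: "clock": time; "qpos": joint angles; "qvel": joint speeds; "tau": joint torques, N m; "ee_pos": TCP position; "ee_rot": TCP orientation; "force": force on the tool from outside, world axes, zero at the start; "torque": the same for the moment, N m; "width": finger opening in mm.
Only numpy, scipy, OpenCV 4.12 (cv2) and the standard library are available. Lean on these libraries where they do the work, as an engineer would, in place of code of your own. Each camera call takes 0.05 s, during which the arm holds its last target.

## Working session

There is one attempt and no reset: what is moved stays moved. The work goes in short steps, Python scripts to look and compute and a tool call to move; the robot and the scene stay as the last step left them, time stands still between calls to the robot, and variables do not carry over. Pictures are saved under pics/ and viewed, and the job is handed in when it is done.

Besides the shell and the picture viewer there is one more tool, called in YAML: its name, and indented under it one key for each argument. send_rows: Moves the arm, as the interface text tells. Its arguments: {"type":"object","properties":{"increments":{"type":"array","items":{"type":"array","items":{"type":"number","minimum":-1,"maximum":1}}}},"required":["increments"]}

I'll start by reading the state and looking through all the cameras.

```bash
ls; mkdir -p pics; python3 - <<'E'
from bench import ctrl
import cv2, numpy as np
np.set_printoptions(precision=2,suppress=True)
print(ctrl.read_state())
for n in ("scene","top","wrist"):
    p=ctrl.camera_params(n); print(n,np.array(p["intrinsics"]),np.array(p["camera_from_world"]))
    im=ctrl.snapshot(n); cv2.imwrite(f"pics/{n}0.png",im[:,:,::-1])
E
```

```text
pics
{'clock': 0.0, 'qpos': array([ 1.17,  0.52, -0.04,  1.6 ,  0.02,  1.02, -0.11]), 'qvel': array([ 0., -0.,  0.,  0., -0.,  0., -0.]), 'tau': array([ -0.  , -92.71,   1.98, -36.99,   0.02,   0.01,   0.  ]), 'ee_pos': array([ 201.05, -591.36,  197.31]), 'ee_rot': array([ 0.81, -0.58, -0.  , -0.  ]), 'force': array([-1.4 , -0.31,  0.81]), 'torque': array([-0.03,  0.02,  0.  ]), 'width': 85.3292781097673}
scene [[479.66   0.   281.31]
 [  0.   479.66 202.34]
 [  0.     0.     1.  ]] [[  -0.85   -0.53   -0.01  434.81]
 [  -0.3     0.51   -0.8   228.31]
 [   0.43   -0.68   -0.59 1092.11]
 [   0.      0.      0.      1.  ]]
top [[383.67   0.   279.57]
 [  0.   383.67 207.04]
 [  0.     0.     1.  ]] [[   0.02   -1.      0.    -46.75]
 [  -0.97   -0.02   -0.23  546.15]
 [   0.23    0.     -0.97 1044.22]
 [   0.      0.      0.      1.  ]]
wrist [[367.45   0.   283.17]
 [  0.   367.45 213.51]
 [  0.     0.     1.  ]] [[   0.32   -0.95   -0.   -625.55]
 [  -0.91   -0.31    0.28  -36.86]
 [  -0.27   -0.09   -0.96  378.26]
 [   0.      0.      0.      1.  ]]
```

View pics/scene0.png

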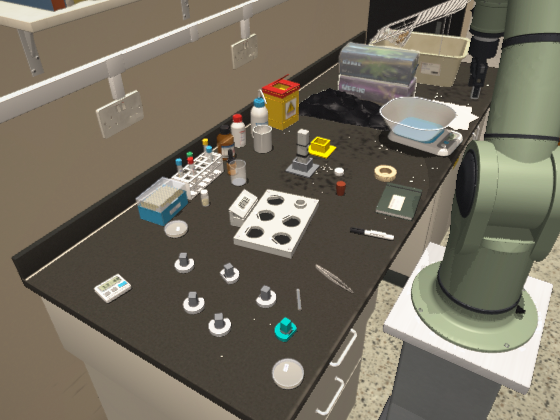

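View pics/top0.png

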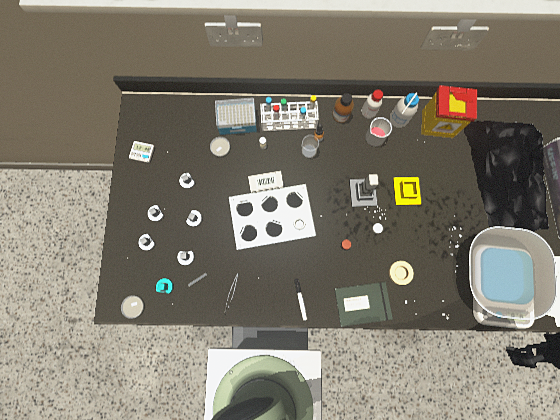

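View pics/wrist0.png

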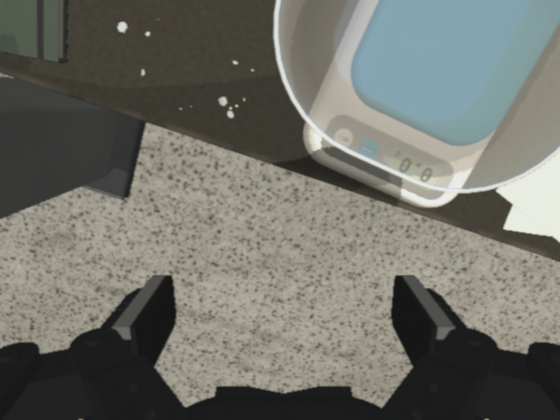

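```bash
cat > h.py <<'E'
from bench import ctrl
import cv2, numpy as np
from scipy.spatial.transform import Rotation as R
np.set_printoptions(precision=2,suppress=True)
class Cam:
    def __init__(s,n):
        p=ctrl.camera_params(n); s.K=np.array(p["intrinsics"]); s.T=np.array(p["camera_from_world"])
        s.R=s.T[:3,:3]; s.t=s.T[:3,3]; s.c=-s.R.T@s.t
    def w(s,uv,z):
        uv=np.atleast_2d(uv).astype(float)
        d=(s.R.T@np.linalg.inv(s.K)@np.c_[uv,np.ones(len(uv))].T).T
        k=(z-s.c[2])/d[:,2]; return s.c+d*k[:,None]
    def px(s,P):
        q=(s.R@np.atleast_2d(P).T).T+s.t; q=(s.K@q.T).T; return q[:,:2]/q[:,2:]
def snap(n,f):
    c=Cam(n); im=ctrl.snapshot(n)[:,:,::-1].copy(); cv2.imwrite(f"pics/{f}.png",im); return c,im
def st():
    s=ctrl.read_state(); r=R.from_quat(s["ee_rot"])
    print("t%.2f"%s["clock"],"p",np.array(s["ee_pos"]),"rot",r.as_matrix().round(3).tolist(),"F",np.array(s["force"]),"w%.1f"%s["width"]); return s,r
def down(yaw): # tool z down, tool x axis at world angle yaw
    c,s_=np.cos(yaw),np.sin(yaw); return R.from_matrix(np.array([[c,s_,0],[s_,-c,0],[0,0,-1]]))
def go(pos,rot=None):
    s=ctrl.read_state(); r=R.from_quat(s["ee_rot"])
    d=r.inv().apply(np.array(pos)-s["ee_pos"])/500
    a=(r.inv()*rot).as_rotvec()*180/np.pi/120 if rot is not None else np.zeros(3)
    print("SHIFT",d.round(4),"TURN",a.round(4), "mm %.0f deg %.1f rows>=%.1f"%(np.linalg.norm(d)*500,np.linalg.norm(a)*120,max(np.linalg.norm(d)*500/41.7,np.linalg.norm(a)*120/7.16)))
def near(yaw,period,r=None):
    "choose yaw equivalent (mod period) closest to the current tool yaw"
    m=R.from_quat(ctrl.read_state()["ee_rot"]).as_matrix(); y0=np.arctan2(m[1,0],m[0,0])
    return y0+(yaw-y0+period/2)%period-period/2
E
python3 - <<'E'
from h import *
c=Cam("top"); im=cv2.imread("pics/top0.png")
for n,uv,z in [("cA",(186,177),40),("cB",(155,210),40),("cC",(194,214),40),("cD",(146,239),40),("cE",(186,255),40),("turq",(164,285),40),("stop",(347,244),38),("reader",(374,180),140),("stand",(363,193),8),("port",(300,224),34),("lab",(265,182),40)]:
    print(n,c.w(uv,z)[0])
cv2.imwrite("pics/z1.png",cv2.resize(im[165:305,110:310],None,fx=4,fy=4,interpolation=cv2.INTER_CUBIC))
cv2.imwrite("pics/z2.png",cv2.resize(im[160:300,220:420],None,fx=4,fy=4,interpolation=cv2.INTER_CUBIC))
E
```

```text
cA [639.85 245.32  40.  ]
cB [536.8 329.   40. ]
cC [526.83 213.59  40.  ]
cD [450.56 347.13  40.  ]
cE [406.52 228.29  40.  ]
turq [321.34 283.97  40.  ]
stop [ 446.59 -233.8    38.  ]
reader [ 609.23 -293.41  140.  ]
stand [ 608.52 -291.66    8.  ]
port [503.68 -97.89  34.  ]
lab [628.5    7.87  40.  ]
```

View pics/z1.png

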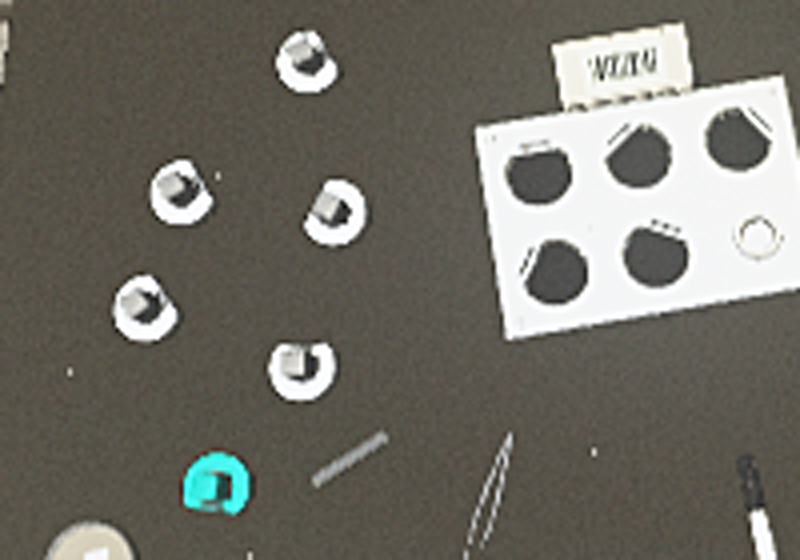

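View pics/z2.png

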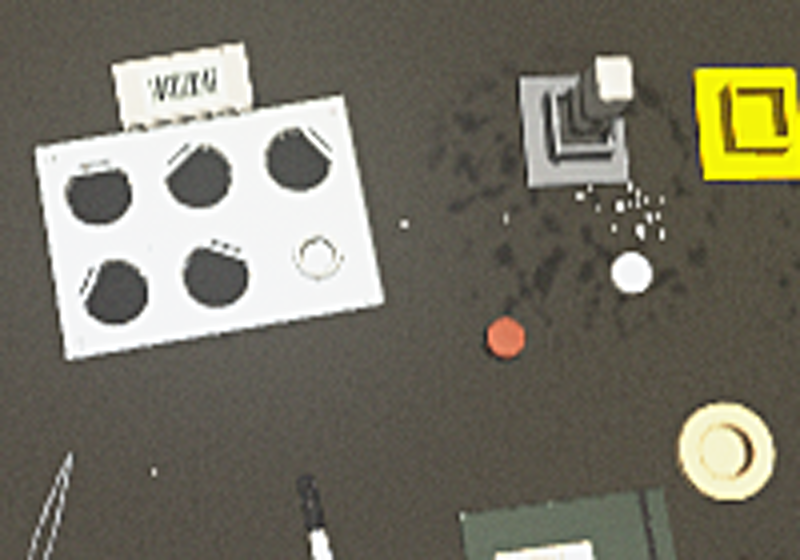

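Seen in the top view:

- **Cells wanted:** five aluminium cells at (186,180), (155,213), (194,217), (146,242) and (186,258).
- **Cell look-alike:** turquoise at (164,286), left alone.
- **Stopper:** the reddish-brown one at (347,244). The white round thing at (378,228) is not meant.
- **Reader:** in the grey stand at (364,190). The yellow one at (407,190) stays.

Next I'll work out the wrist camera geometry and a viewing pose.

```bash
python3 - <<'E'
from h import *
s,r=st(); c=Cam("wrist")
print("cam in tool",r.inv().apply(c.c-s["ee_pos"]),"axis in tool",r.inv().apply(c.R[2]), "x in tool", r.inv().apply(c.R[0]))
print(Cam("top").c)
print(np.degrees(np.arctan2(r.as_matrix()[1,0],r.as_matrix()[0,0])))
# footprint of view centre at tcp z 330, yaw -90: 
off=r.inv().apply(c.c-s["ee_pos"]); ax=r.inv().apply(c.R[2])
for z in (300,350):
  for yaw in (-90,0):
    q=down(np.radians(yaw)); C=q.apply(off); a=q.apply(ax); k=-(z+C[2]-20)/a[2]; print(z,yaw,"view centre rel TCP",C+a*k)
p=[500,0,350]; go(p,down(np.radians(-90)))
E
```

```text
t0.15 p [ 201.13 -591.47  197.48] rot [[0.322, -0.947, -0.0], [-0.947, -0.322, 0.001], [-0.001, 0.0, -1.0]] F [ 0.45  0.6  -0.53] w85.3
cam in tool [   0.9   -72.02 -175.44] axis in tool [0.   0.28 0.96] x in tool [ 1. -0. -0.]
[ 294.42  -38.82 1141.35]
-71.21826195460041
300 -90 view centre rel TCP [ -62.75   -1.11 -280.  ]
300 0 view centre rel TCP [   1.11  -62.75 -280.  ]
350 -90 view centre rel TCP [ -77.55   -1.13 -330.  ]
350 0 view centre rel TCP [   1.13  -77.55 -330.  ]
SHIFT [-0.93 -0.95 -0.3 ] TURN [0.   0.   0.16] mm 680 deg 18.8 rows>=16.3
```

send_rows:
  increments:
    - [0, 0, -0.07, 0, 0, 0, 0.2]
    - [0, 0, -0.14, 0, 0, 0, 0.2]
    - [-0.9, -0.95, -0.14, 0, 0, -0.157, 0.2]
    - [-0.9, -0.95, -0.14, 0, 0, -0.157, 0.2]
    - [-0.9, -0.95, -0.14, 0, 0, -0.157, 0.2]
    - [-0.9, -0.95, -0.14, 0, 0, -0.157, 0.2]
    - [-0.9, -0.95, -0.14, 0, 0, -0.157, 0.2]
    - [-0.9, -0.95, -0.14, 0, 0, -0.157, 0.2]
    - [-0.9, -0.95, -0.14, 0, 0, -0.157, 0.2]
    - [-0.9, -0.95, -0.14, 0, 0, -0.157, 0.2]
    - [-0.9, -0.95, -0.14, 0, 0, -0.157, 0.2]
    - [-0.9, -0.95, -0.14, 0, 0, -0.157, 0.2]

```text
clock: 1.15
ee_pos: [395.7, -221.1, 268.0]
ee_rot: [0.897, -0.441, 0.0, 0.0]
force: [1.3, -0.8, -0.1]
width: 51.1
```

```bash
python3 - <<'E'
from h import *
go([590,-20,260],down(np.radians(-90)))
E
```

```text
SHIFT [-0.08 -0.55  0.02] TURN [-0.   -0.    0.31] mm 280 deg 37.6 rows>=6.7
```

```bash
sed -i 's/"SHIFT",d.round(4),"TURN",a.round(4)/"SHIFT",[float(v) for v in d.round(4)],"TURN",[float(v) for v in a.round(4)]/' h.py; python3 - <<'E'
from h import *
go([590,-20,260],down(np.radians(-90)))
E
```

```text
SHIFT [-0.0815, -0.5534, 0.0159] TURN [-0.0, -0.0002, 0.3134] mm 280 deg 37.6 rows>=6.7
```

send_rows:
  increments:
    - [-0.08, -0.55, 0.016, 0, 0, 0.313, 0.2]
    - [-0.08, -0.55, 0.016, 0, 0, 0.313, 0.2]
    - [-0.08, -0.55, 0.016, 0, 0, 0.313, 0.2]
    - [-0.08, -0.55, 0.016, 0, 0, 0.313, 0.2]
    - [-0.08, -0.55, 0.016, 0, 0, 0.313, 0.2]
    - [-0.08, -0.55, 0.016, 0, 0, 0.313, 0.2]
    - [-0.08, -0.55, 0.016, 0, 0, 0.313, 0.2]
    - [-0.08, -0.55, 0.016, 0, 0, 0.313, 0.2]
    - [-0.08, -0.55, 0.016, 0, 0, 0.313, 0.2]
    - [-0.08, -0.55, 0.016, 0, 0, 0.313, 0.2]
    - [-0.08, -0.55, 0.016, 0, 0, 0.313, 0.2]
    - [-0.08, -0.55, 0.016, 0, 0, 0.313, 0.2]

```text
clock: 2.15
ee_pos: [588.3, -24.6, 260.0]
ee_rot: [-0.707, 0.707, -0.0, -0.0]
force: [-0.6, -0.4, -0.3]
width: 51.6
```

```bash
python3 - <<'E'
from h import *
import pickle
st(); c,im=snap("wrist","w1"); pickle.dump(c,open("w1.pkl","wb")); st()
E
```

```text
t2.15 p [588.26 -24.62 260.01] rot [[-0.0, -1.0, -0.0], [-1.0, 0.0, -0.0], [0.0, 0.0, -1.0]] F [-0.57 -0.35 -0.34] w51.6
t2.20 p [588.31 -24.63 260.14] rot [[-0.0, -1.0, 0.0], [-1.0, 0.0, -0.0], [0.0, -0.0, -1.0]] F [-0.34 -1.    0.2 ] w51.5
```

View pics/w1.png

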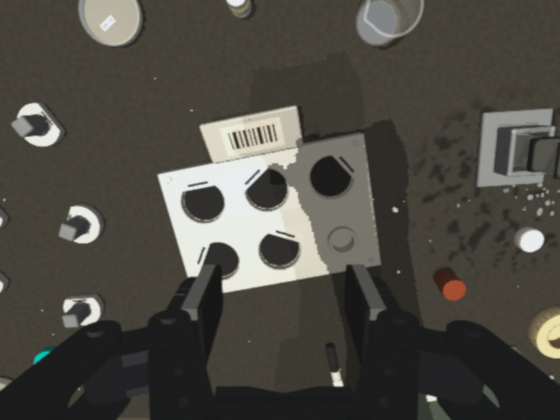

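Clear view of the carrier. Top-face corners are near (158,174), (366,133) and (381,264), the port is at (341,239), and the label is at (253,136). I'll zoom in for sub-pixel corners.

```bash
python3 - <<'E'
from h import *
im=cv2.imread("pics/w1.png")
im=np.clip(im.astype(float)*1.0,0,255).astype(np.uint8)
cv2.imwrite("pics/w1z.png",cv2.resize(im[95:300,145:400],None,fx=3.1,fy=2.9,interpolation=cv2.INTER_CUBIC))
E
```

```text
(no output)
```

View pics/w1z.png

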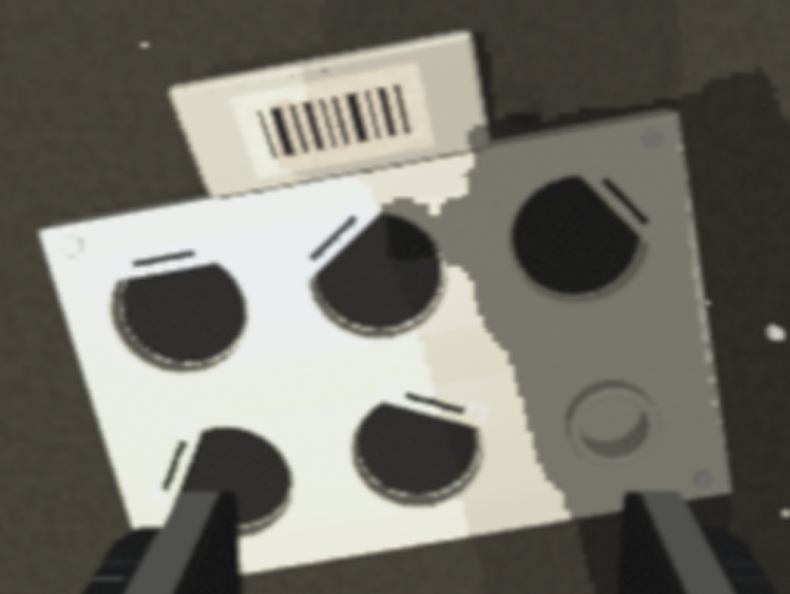

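```bash
cat > track.py <<'E'
from h import *
from scipy.optimize import least_squares
from scipy.ndimage import map_coordinates
def pose2(p,L):  # L: Nx3 local (x,y,z) -> world
    x,y,a=p; c,s=np.cos(a),np.sin(a)
    return np.c_[x+c*L[:,0]-s*L[:,1], y+s*L[:,0]+c*L[:,1], L[:,2]]
def track(cam,img,p0,L,N,rng=6,sign=0,iters=6,mask=None,minc=12):
    """L local pts (Nx3), N local outward normals (Nx2). finds strongest edge along the normal (sign: -1 dark outside,+1 bright outside), fits x,y,yaw"""
    g=cv2.GaussianBlur(cv2.cvtColor(img,cv2.COLOR_BGR2GRAY).astype(float),(0,0),0.7)
    p=np.array(p0,float)
    for it in range(iters):
        r_=max(2.5,rng*(0.7**it))
        W=pose2(p,L); W2=pose2(p,np.c_[L[:,:2]+N,L[:,2]])
        u=cam.px(W); n=cam.px(W2)-u; sc=np.linalg.norm(n,axis=1); n/=sc[:,None]
        ts=np.arange(-r_,r_+.01,0.25)
        P=u[:,None,:]+n[:,None,:]*ts[None,:,None]
        v=map_coordinates(g,[P[...,1],P[...,0]],order=1,mode='nearest')
        d=np.gradient(v,0.25,axis=1)
        s_=d if sign==1 else (-d if sign==-1 else np.abs(d))
        k=np.argmax(s_,axis=1); val=s_[np.arange(len(k)),k]
        t=ts[k]; ok=(val>minc)&(k>0)&(k<len(ts)-1)
        if mask is not None:
            q=u+n*t[:,None]; ok&=mask(q)
        tgt=u+n*t[:,None]
        f=lambda pp: np.sum((cam.px(pose2(pp,L[ok]))-tgt[ok])*n[ok],axis=1)
        sol=least_squares(f,p,loss='soft_l1',f_scale=0.5,x_scale=[1,1,0.01]); p=sol.x
    res=f(p); return p,ok.sum(),np.median(np.abs(res)),tgt[ok]
def lines(segs,z,n=30):
    L=[];N=[]
    for a,b,nn in segs:
        for t in np.linspace(0.04,0.96,n): L.append([a[0]+t*(b[0]-a[0]),a[1]+t*(b[1]-a[1]),z]); N.append(nn)
    return np.array(L),np.array(N,float)
def dshape(r,f,z,n=72):
    L=[];N=[]
    for a in np.linspace(-np.pi,np.pi,n,endpoint=False):
        if r*np.cos(a)<f: L.append([r*np.cos(a),r*np.sin(a),z]); N.append([np.cos(a),np.sin(a)])
    h=np.sqrt(r*r-f*f)
    for y in np.linspace(-h*.9,h*.9,16): L.append([f,y,z]); N.append([1,0])
    return np.array(L),np.array(N,float)
GRID=[(sx*38,sy*76) for sx in(1,-1) for sy in (1,0,-1)]
E
python3 - <<'E'
from track import *
import pickle
c=pickle.load(open("w1.pkl","rb")); im=cv2.imread("pics/w1.png")
Z=lambda x,y:(145+x/3.098,95+y/2.9)
for q in [(39,230),(678,110),(731,490)]: print(c.w(Z(*q),22)[0])
TL,TR,BR=[c.w(Z(*q),22)[0] for q in [(39,230),(678,110),(731,490)]]
print("len",np.linalg.norm(TL-TR),np.linalg.norm(TR-BR))
ctr=(TL+BR)/2; a=np.arctan2(*(TL-TR)[[1,0]])-np.pi/2
L,N=lines([((80,118),(80,52),(1,0)),((80,-52),(80,-118),(1,0)),((80,-118),(-80,-118),(0,-1)),((-80,-118),(-80,118),(-1,0)),((-80,118),(80,118),(0,1))],22)
nofing=lambda q: (q[:,1]<255)|((q[:,0]>225)&(q[:,0]<345))
p,n,m,t=track(c,im,[ctr[0],ctr[1],a],L,N,sign=-1,mask=nofing)
print("carrier outline",p,np.degrees(p[2]),n,m)
np.save("carrier.npy",p)
print("port", pose2(p,np.array([[-38,-76,34.]])), c.px(pose2(p,np.array([[-38,-76,34.]]))))
vis=im.copy()
for q in t: cv2.circle(vis,tuple(np.round(q).astype(int)),0,(0,0,255),-1)
# pockets
guess=[90,45,-40,None,None,None]
import itertools
for i,(gx,gy) in enumerate(GRID[:5]):
    w=pose2(p,np.array([[gx,gy,22.]]))[0]
    best=None
    for a0 in np.radians(np.arange(0,360,30)):
        D,ND=dshape(25.5,17.5,22)
        r=track(c,im,[w[0],w[1],a0],D,ND,sign=1,rng=5,mask=nofing)
        sc=r[1]-20*r[2]
        if best is None or sc>best[0]: best=(sc,)+r
    loc=R.from_euler('z',-p[2]).apply(best[1]-np.array([p[0],p[1],0])) 
    print(i,"pocket",best[1][:2],"yaw",np.degrees(best[1][2])%360,"local",loc[:2],"expected",(gx,gy),best[2],best[3])
    for q in best[4]: cv2.circle(vis,tuple(np.round(q).astype(int)),0,(0,255,0),-1)
cv2.imwrite("pics/w1v.png",cv2.resize(vis[95:300,145:400],None,fx=3,fy=2.9,interpolation=cv2.INTER_NEAREST))
E
```

```text
[584.85 116.97  22.  ]
[ 630.86 -114.75   22.  ]
[ 473.86 -145.43   22.  ]
len 236.24008102550613 159.96554764032172
carrier outline [530.3 -13.6   0.2] 11.601487837890737 129 0.2555839099962455
port [[508.36 -95.69  34.  ]] [[343.15 241.04]]
0 pocket [551.92  68.36] yaw 11.486457400995256 local [37.67 75.94] expected (38, 76) 69 0.32955851309932616
1 pocket [566.34  -6.29] yaw 43.98624556746443 local [36.78 -0.08] expected (38, 0) 67 0.28547141415534594
2 pocket [580.98 -81.51] yaw 233.55906690296197 local [ 35.99 -76.72] expected (38, -76) 54 0.6773880809298496
3 pocket [477.45  54.07] yaw 63.05176788455876 local [-38.16  76.92] expected (-38, 76) 43 0.0718557441550194
4 pocket [491.94 -20.87] yaw 343.64024686345505 local [-39.03   0.59] expected (-38, 0) 66 0.2581045238005705
```

View pics/w1v.png

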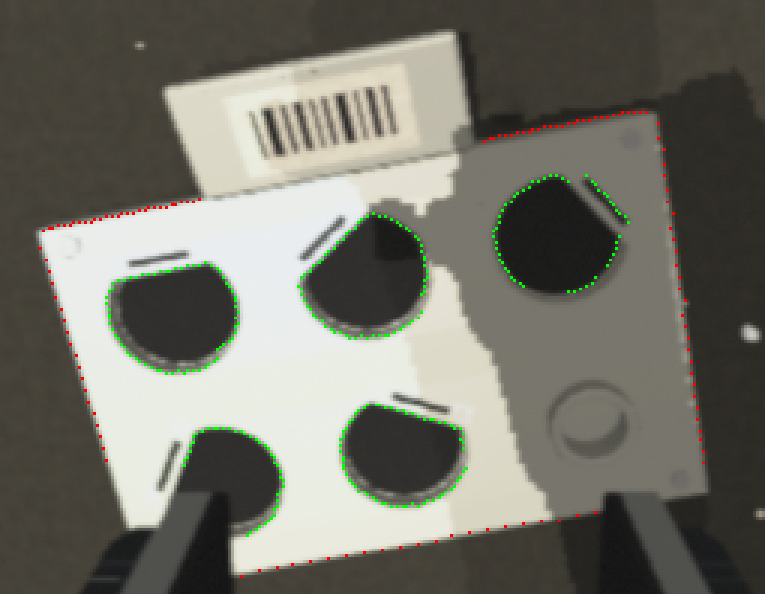

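```bash
cat > carr.py <<'E'
from track import *
PY=np.radians([11.5,44.0,-46,63.05,-16.4])
def fitcarrier(c,im,p,mask,rng=5):
    L,N=lines([((80,118),(80,52),(1,0)),((80,-52),(80,-118),(1,0)),((80,-118),(-80,-118),(0,-1)),((-80,-118),(-80,118),(-1,0)),((-80,118),(80,118),(0,1))],22)
    po=track(c,im,p,L,N,sign=-1,mask=mask,rng=rng)
    p=po[0]; out=[]
    for i,(gx,gy) in enumerate(GRID[:5]):
        w=pose2(p,np.array([[gx,gy,22.]]))[0]
        D,ND=dshape(25.5,17.5,22)
        r=track(c,im,[w[0],w[1],PY[i]],D,ND,sign=1,rng=4,mask=mask,minc=25)
        loc=R.from_euler('z',-p[2]).apply(r[0]-np.array([p[0],p[1],0]))
        out.append((r[0],loc[:2]-np.array([gx,gy]),r[1],r[2]))
    return po,out
E
python3 - <<'E'
from carr import *
import pickle
c=pickle.load(open("w1.pkl","rb")); im=cv2.imread("pics/w1.png")
nofing=lambda q: (q[:,1]<255)|((q[:,0]>225)&(q[:,0]<345))
po,out=fitcarrier(c,im,np.load("carrier.npy"),nofing)
print(po[0],po[1:3])
for o in out: print(o[0][:2],np.degrees(o[0][2]),"dev",o[1],o[2],o[3])
go([560,275,260],down(np.radians(-90)))
E
```

```text
[530.3 -13.6   0.2] (np.int64(129), np.float64(0.2535734284194365))
[551.92  68.35] 12.320613619031016 dev [-0.34 -0.07] 69 0.3490278149261104
[566.33  -6.26] 43.59627090647121 dev [-1.23 -0.06] 67 0.29803993895619807
[580.71 -81.  ] -45.5433093588276 dev [-2.18 -0.17] 39 0.26108039837556507
[477.48  54.07] 63.10182746795971 dev [-0.13  0.91] 44 0.24656322854524826
[491.97 -20.84] -16.22399786631388 dev [-1.01  0.62] 66 0.268763058522396
SHIFT [-0.5992, 0.0569, 0.0] TURN [-0.0001, -0.0002, -0.0002] mm 301 deg 0.0 rows>=7.2
```

send_rows:
  increments:
    - [-0.6, 0.06, 0, 0, 0, 0, 0.2]
    - [-0.6, 0.06, 0, 0, 0, 0, 0.2]
    - [-0.6, 0.06, 0, 0, 0, 0, 0.2]
    - [-0.6, 0.06, 0, 0, 0, 0, 0.2]
    - [-0.6, 0.06, 0, 0, 0, 0, 0.2]
    - [-0.6, 0.06, 0, 0, 0, 0, 0.2]
    - [-0.6, 0.06, 0, 0, 0, 0, 0.2]
    - [-0.6, 0.06, 0, 0, 0, 0, 0.2]
    - [-0.6, 0.06, 0, 0, 0, 0, 0.2]
    - [-0.6, 0.06, 0, 0, 0, 0, 0.2]
    - [-0.6, 0.06, 0, 0, 0, 0, 0.2]

```text
clock: 3.12
ee_pos: [558.9, 274.8, 260.1]
ee_rot: [-0.707, 0.707, -0.0, -0.0]
force: [0.7, -0.1, -0.5]
width: 51.5
```

```bash
python3 - <<'E'
from h import *
import pickle
st(); c,im=snap("wrist","w2"); pickle.dump(c,open("w2.pkl","wb")); st()
E
```

```text
t3.12 p [558.92 274.79 260.05] rot [[-0.001, -1.0, 0.0], [-1.0, 0.001, -0.001], [0.001, -0.0, -1.0]] F [ 0.68 -0.11 -0.46] w51.5
t3.17 p [558.99 274.64 260.08] rot [[-0.001, -1.0, 0.0], [-1.0, 0.001, -0.001], [0.001, -0.0, -1.0]] F [ 0.17 -0.09  0.3 ] w51.4
```

View pics/w2.png

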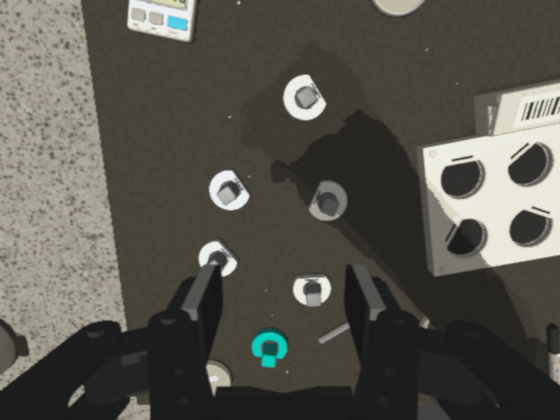

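```bash
cat > cells.py <<'E'
from carr import *
def fitcell(c,im,xy,mask=None,a0s=np.radians(np.arange(0,360,30)),minc=12,z=12.,rng=6,clean=True):
    D,ND=dshape(24,16,z); best=None
    for a0 in a0s:
        r=track(c,im,[xy[0],xy[1],a0],D,ND,sign=-1,rng=rng,mask=mask,minc=minc,iters=8)
        # score: flat points support + inliers
        f=np.abs(r[2]); sc=r[1]-25*r[2]
        if best is None or sc>best[0]: best=(sc,)+r
    return best
def show(im,pts,f,box,k=4):
    v=im.copy()
    v=cv2.resize(v[box[1]:box[3],box[0]:box[2]],None,fx=k,fy=k,interpolation=cv2.INTER_CUBIC)
    for col,P in pts:
        for q in P: cv2.circle(v,(int((q[0]-box[0]+.5)*k),int((q[1]-box[1]+.5)*k)),1,col,-1)
    cv2.imwrite(f"pics/{f}.png",v)
E
python3 - <<'E'
from cells import *
import pickle
c=pickle.load(open("w2.pkl","rb")); im=cv2.imread("pics/w2.png")
pts=[]
nf=lambda q: (q[:,1]<262)|((q[:,0]>225)&(q[:,0]<345))
for n,uv in dict(A=(304,97),B=(229,190),C=(328,201),D=(217,259),E=(312,290)).items():
    w=c.w(uv,12)[0]; b=fitcell(c,im,w[:2],mask=nf)
    p=b[1]; D,ND=dshape(24,16,12)
    print(n,p[:2],"yaw %.1f"%(np.degrees(p[2])%360),b[2],"%.2f"%b[3])
    pts.append(((0,0,255),c.px(pose2(p,D))))
    g=np.array([[sx*9,sy*9,40.] for sx,sy in[(1,1),(1,-1),(-1,-1),(-1,1)]]); pts.append(((0,255,0),c.px(pose2(p,g))))
show(im,pts,"w2v",(180,60,360,320),k=2.3)
show(im,pts,"w2v",(185,70,365,315),k=2.4) if 0 else None
nf2=lambda q:(q[:,0]<545)&(q[:,0]>400)
po,out=fitcarrier(c,im,[529.7,-13.3,np.radians(11.6)],nf2)
print(po[0],np.degrees(po[0][2]),po[1:3])
for o in out: print(o[0][:2],np.degrees(o[0][2]),"dev",o[1],o[2],o[3])
E
```

```text
A [639.4  249.45] yaw 304.9 69 0.20
B [535.06 337.04] yaw 301.1 69 0.21
C [521.95 222.  ] yaw 68.2 69 0.24
D [447.34 355.28] yaw 310.2 50 0.22
E [405.74 237.42] yaw 5.4 69 0.24
[529.14 -13.19   0.19] 10.959329028066382 (np.int64(77), np.float64(0.23327198737961943))
[551.9   68.73] 11.583069380923678 dev [-0.09  0.11] 69 0.4080527452175611
[566.57  -6.33] 46.82234155488233 dev [ 0.04 -0.37] 47 0.3564962238386742
[580.9  -80.58] -46.0 dev [0. 0.] 0 nan
[476.98  54.13] 66.09249181559224 dev [-0.42  0.01] 52 0.5314192461598595
[492.26 -20.57] -14.041590844857783 dev [ 0.39 -0.23] 53 0.2621125463192197
  return _methods._mean(a, axis=axis, dtype=dtype,
  ret = ret.dtype.type(ret / rcount)
```

View pics/w2v.png

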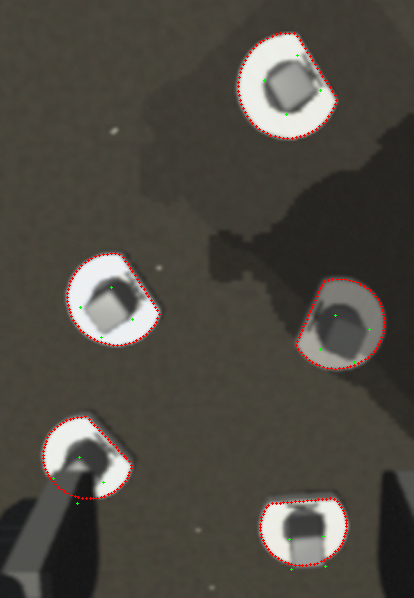

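```bash
python3 - <<'E' 2>/dev/null
from cells import *
c=Cam("top"); im=cv2.imread("pics/top0.png")
po,out=fitcarrier(c,im,[529.7,-13.3,np.radians(11.6)],None)
print("top carrier",po[0],np.degrees(po[0][2]),po[1:3])
for o in out: print(o[0][:2],np.degrees(o[0][2]),"dev",o[1],o[2],o[3])
for n,uv in dict(A=(186.5,180.5),B=(155,213),C=(193.75,218),D=(146,242),E=(185,258)).items():
    w=c.w(uv,12)[0]; b=fitcell(c,im,w[:2],rng=3)
    p=b[1]; print(n,p[:2],"yaw %.1f"%(np.degrees(p[2])%360),b[2],"%.2f"%b[3])
c=Cam("scene"); im=cv2.imread("pics/scene0.png")
for n,xy in dict(A=(639,249),B=(535,337),C=(522,222),D=(447,355),E=(405.7,237.4)).items():
    b=fitcell(c,im,xy,rng=5); p=b[1]; print("scene",n,p[:2],"yaw %.1f"%(np.degrees(p[2])%360),b[2],"%.2f"%b[3])
E
```

```text
top carrier [529.93 -12.9    0.19] 11.092840680420359 (np.int64(150), np.float64(0.25124838442347897))
[551.86  68.52] 5.437637887224469 dev [-0.82 -0.32] 69 0.2026424887045838
[566.31  -5.92] 39.01992702709116 dev [-0.97 -0.15] 69 0.2221838520109907
[580.93 -80.39] -39.32613687667169 dev [-0.94 -0.05] 69 0.21119951515447566
[477.19  54.09] 61.27503782663348 dev [-0.87 -0.12] 69 0.20907916659889333
[491.87 -20.6 ] -10.89574807897929 dev [-0.84 -0.24] 69 0.17327369546415441
A [639.06 250.01] yaw 300.7 69 0.20
B [534.84 337.23] yaw 304.4 69 0.18
C [521.36 222.28] yaw 66.5 69 0.21
D [446.97 355.67] yaw 304.4 69 0.19
E [405.6  237.73] yaw 359.9 69 0.23
scene A [640.99 249.13] yaw 262.4 62 0.26
scene B [536.4  337.99] yaw 307.0 59 0.17
scene C [523.58 221.96] yaw 62.3 64 0.30
scene D [447.92 356.44] yaw 310.4 60 0.03
scene E [407.67 237.99] yaw 14.0 60 0.23
```

```bash
python3 - <<'E' 2>/dev/null
from cells import *
import pickle
PC=np.array([(551.9,68.5),(566.4,-6.15),(580.95,-80.6),(477.2,54.1),(492.0,-20.7)])
def score(c,g,xy,a):
    y=np.linspace(-17,17,40); s=0
    def samp(f):
        L=np.c_[np.full(40,f),y,np.full(40,22.)]; q=c.px(pose2([xy[0],xy[1],a],L)); return map_coordinates(g,[q[:,1],q[:,0]],order=1)
    # circle-residual: inside segment dark, outside bright
    return np.median(samp(19.0)-samp(16.0))
pts=[]
for nm,cam in (("w1",pickle.load(open("w1.pkl","rb"))),("w2",pickle.load(open("w2.pkl","rb"))),("top0",Cam("top"))):
    im=cv2.imread(f"pics/{nm}.png"); g=cv2.cvtColor(im,cv2.COLOR_BGR2GRAY).astype(float)
    for i,xy in enumerate(PC):
        best=[]
        for dx in (-1,-.5,0,.5,1):
            for dy in (-1,-.5,0,.5,1):
                A=np.radians(np.arange(-90,91,0.5)); S=[score(cam,g,xy+[dx,dy],a) for a in A]; best.append((max(S),np.degrees(A[np.argmax(S)])))
        m=max(b[0] for b in best); good=[b[1] for b in best if b[0]>.9*m]
        print(nm,i,"%.0f"%m,"yaw mean %.1f sd %.1f"%(np.mean(good),np.std(good)))
    if nm=="w1":
        for i,xy in enumerate(PC):
            D,_=dshape(25.5,17.5,22); pts.append(((0,0,255),cam.px(pose2([*xy,PY[i]],D))))
        show(im,pts,"w1p",(145,130,390,295),3)
E
```

```text
w1 0 165 yaw mean 11.3 sd 1.1
w1 1 161 yaw mean 44.6 sd 1.0
w1 2 75 yaw mean -46.8 sd 1.0
w1 3 153 yaw mean 66.9 sd 1.3
w1 4 150 yaw mean -16.5 sd 2.4
w2 0 160 yaw mean 11.6 sd 1.7
w2 1 149 yaw mean 46.4 sd 1.8
w2 2 0 yaw mean nan sd nan
w2 3 69 yaw mean 67.6 sd 3.1
w2 4 157 yaw mean -18.0 sd 1.3
top0 0 110 yaw mean 11.8 sd 0.8
top0 1 114 yaw mean 45.8 sd 0.6
top0 2 126 yaw mean -46.1 sd 0.9
top0 3 115 yaw mean 68.1 sd 2.0
top0 4 114 yaw mean -16.9 sd 0.6
```

View pics/w1p.png

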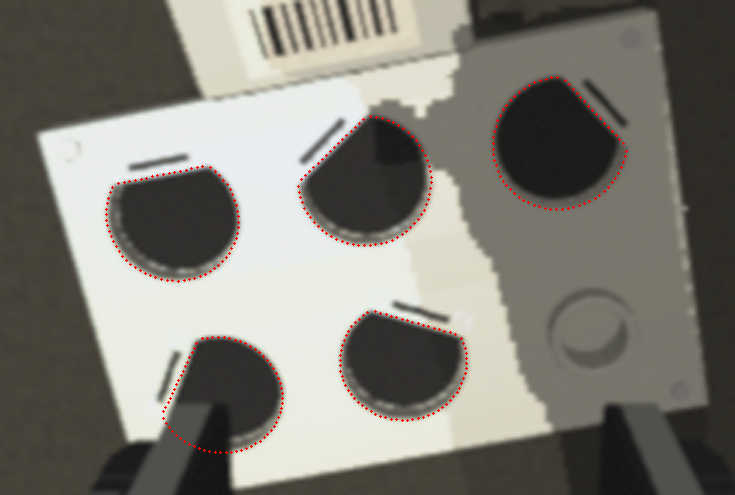

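All three cameras agree to about 0.6 mm:

- **Pockets:** P0 (551.9, 68.5), P1 (566.4, -6.2), P2 (581, -80.6), P3 (477.2, 54.1) and P4 (492, -20.7).
- **Pocket flats:** 11.5°, 45.5°, -46.3°, 67.5° and -17°.

I'll start with cell A into pocket 2.

```bash
cat >> h.py <<'E'
PC=np.array([(551.9,68.5),(566.4,-6.15),(580.95,-80.6),(477.2,54.1),(492.0,-20.7)])
PYAW=np.array([11.5,45.5,-46.3,67.5,-17.0])
def D_(deg): return down(np.radians(deg))
E
python3 - <<'E'
from h import *
s=ctrl.read_state(); print(s["qpos"])
go([639.2,249.7,70],D_(-55))
E
```

```text
[-0.29  0.49 -0.4   1.52  0.2   1.18 -2.29]
SHIFT [0.0494, -0.1603, 0.3803] TURN [-0.0001, -0.0003, -0.2923] mm 208 deg 35.1 rows>=5.0
```

send_rows:
  increments:
    - [0.049, -0.16, 0.36, 0, 0, -0.292, 0.2]
    - [0.049, -0.16, 0.36, 0, 0, -0.292, 0.2]
    - [0.049, -0.16, 0.36, 0, 0, -0.292, 0.2]
    - [0.049, -0.16, 0.36, 0, 0, -0.292, 0.2]
    - [0.049, -0.16, 0.36, 0, 0, -0.292, 0.2]
    - [0.049, -0.16, 0.36, 0, 0, -0.292, 0.2]
    - [0.049, -0.16, 0.36, 0, 0, -0.292, 0.2]
    - [0.049, -0.16, 0.36, 0, 0, -0.292, 0.2]
    - [0.049, -0.16, 0.42, 0, 0, -0.292, 0.2]
    - [0.049, -0.16, 0.42, 0, 0, -0.292, 0.2]
    - [0.049, -0.16, 0.42, 0, 0, -0.292, 0.2]

```text
clock: 4.08
ee_pos: [638.2, 252.2, 51.2]
ee_rot: [0.887, -0.461, 0.0, 0.0]
force: [-0.4, -0.3, 0.7]
width: 51.2
```

```bash
python3 - <<'E'
from h import *
st(); c,im=snap("wrist","w3"); print(ctrl.read_state()["qpos"])
go([639.2,249.7,15],D_(-55.5))
E
```

```text
t4.08 p [638.16 252.24  51.21] rot [[0.574, -0.819, 0.0], [-0.819, -0.574, -0.0], [0.0, -0.0, -1.0]] F [-0.38 -0.28  0.68] w51.2
[-0.19  0.82 -0.46  1.51  0.42  0.91 -1.74]
SHIFT [0.0051, 0.0027, 0.074] TURN [-0.0007, -0.0002, 0.0047] mm 37 deg 0.6 rows>=0.9
```

View pics/w3.png

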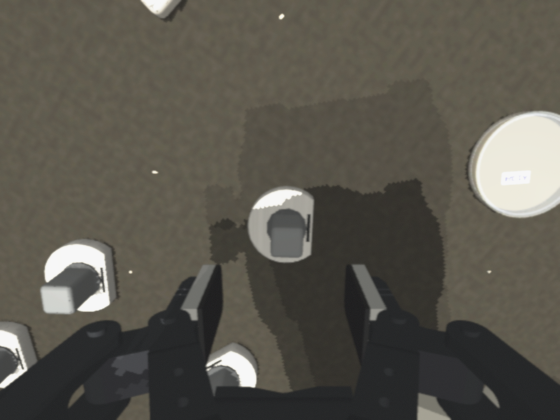

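send_rows:
  increments:
    - [0.005, 0.003, 0.04, 0, 0, 0.004, 0.2]
    - [0.005, 0.003, 0.074, 0, 0, 0.004, 0.2]
    - [0.005, 0.003, 0.074, 0, 0, 0.004, 0.2]
    - [0.005, 0.003, 0.074, 0, 0, 0.004, -0.4]
    - [0.005, 0.003, 0.074, 0, 0, 0.004, -1]
    - [0.005, 0.003, 0.074, 0, 0, 0.004, -1]
    - [0.005, 0.003, 0.074, 0, 0, 0.004, -1]
    - [0.005, 0.003, 0.074, 0, 0, 0.004, -1]
    - [0.005, 0.003, 0.074, 0, 0, 0.004, -1]
    - [0.005, 0.003, 0.074, 0, 0, 0.004, -1]

```text
clock: 4.97
ee_pos: [638.7, 249.2, 13.1]
ee_rot: [0.885, -0.465, 0.0, -0.0]
force: [0.2, -0.6, -0.8]
width: 0.2
```

```bash
python3 - <<'E'
from h import *
st(); go([639.2,249.7,80]); c,im=snap("wrist","w4")
E
```

```text
t4.97 p [638.74 249.17  13.12] rot [[0.568, -0.823, 0.0], [-0.823, -0.568, 0.0], [0.0, -0.0, -1.0]] F [ 0.23 -0.6  -0.75] w0.2
SHIFT [-0.0003, -0.0014, -0.1338] TURN [0.0, 0.0, 0.0] mm 67 deg 0.0 rows>=1.6
```

View pics/w4.png

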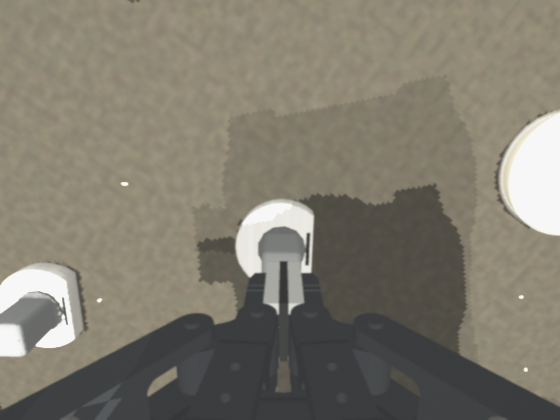

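```bash
python3 - <<'E'
from cells import *
s,r=st(); c=Cam("wrist"); im=cv2.imread("pics/w4.png")
print("tcp px",c.px(s["ee_pos"]), "grasp", c.px(s["ee_pos"]+[0,0,19]))
print("cellA pred foot",c.px([639.3,249.7,12]),"griptop",c.px([639.3,249.7,40]))
b=fitcell(c,im,c.w((278,245),12)[0][:2],rng=8,mask=lambda q:q[:,1]<262); print(b[1],np.degrees(b[1][2]),b[2],b[3])
D,_=dshape(24,16,12); show(im,[((0,0,255),c.px(pose2(b[1],D))),((0,255,0),[c.px(s["ee_pos"])[0]])],"w4v",(200,170,360,330),4)
E
```

```text
t5.02 p [638.69 249.19  13.04] rot [[0.568, -0.823, 0.0], [-0.823, -0.568, 0.0], [-0.0, -0.0, -1.0]] F [0.3  0.51 0.31] w0.1
tcp px [[281.33 250.62]] grasp [[281.15 266.22]]
cellA pred foot [[281.2  248.42]] griptop [[280.9  272.15]]
[641.16 250.77   5.31] 304.0105049631301 43 0.4841384458393467
  return _methods._mean(a, axis=axis, dtype=dtype,
  ret = ret.dtype.type(ret / rcount)
```

View pics/w4v.png

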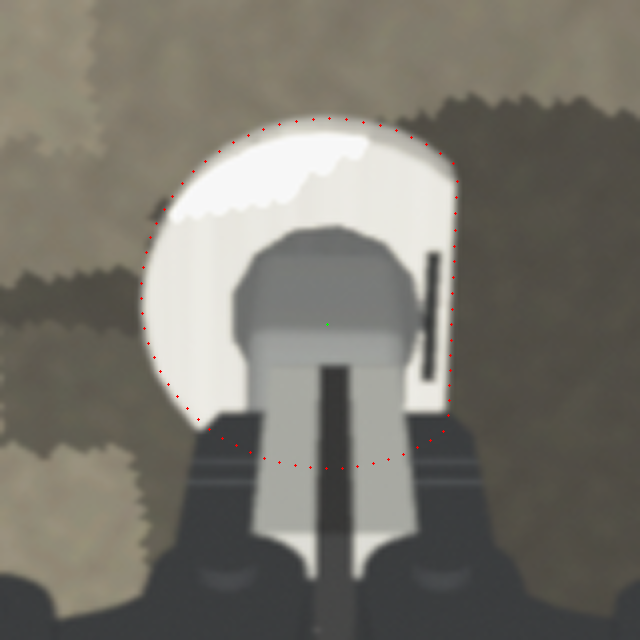

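The opening reads 0.2 mm, although the picture is ambiguous about whether the grip is between the pads. A small lift will show.

send_rows:
  increments:
    - [0, 0, -0.05, 0, 0, 0, -1]
    - [0, 0, -0.1, 0, 0, 0, -1]
    - [0, 0, -0.1, 0, 0, 0, -1]
    - [0, 0, -0.1, 0, 0, 0, -1]

```text
clock: 5.35
ee_pos: [639.4, 249.5, 64.3]
ee_rot: [0.885, -0.465, 0.001, -0.001]
force: [-0.3, -0.4, 0.2]
width: -0.0
```

```bash
python3 - <<'E'
from h import *
s,r=st(); c,im=snap("wrist","w5")
print(c.px([639.3,249.7,12]),c.px([639.3,249.7,40]))
cv2.imwrite("pics/w5z.png",cv2.resize(im[170:380,170:400],None,fx=3,fy=2.8,interpolation=cv2.INTER_CUBIC))
E
```

```text
t5.35 p [639.44 249.47  64.29] rot [[0.568, -0.823, 0.002], [-0.823, -0.568, 0.001], [0.0, -0.002, -1.0]] F [-0.3  -0.37  0.17] w-0.0
[[281.25 220.14]] [[281.05 234.65]]
```

View pics/w5z.png

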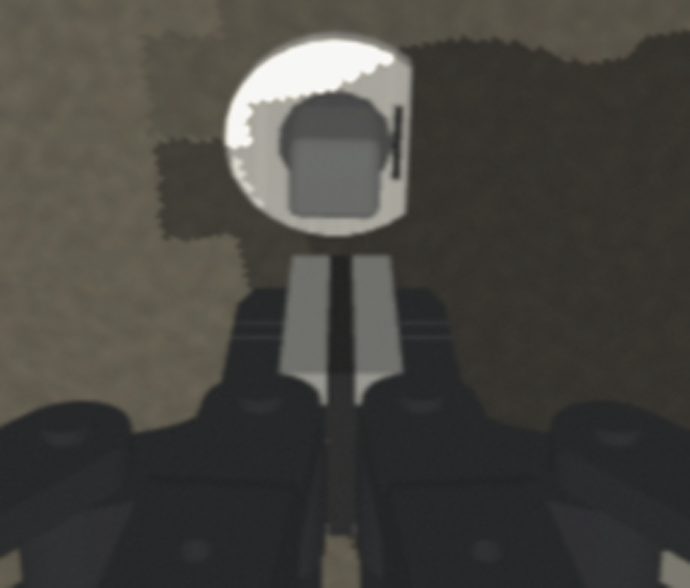

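The cell did not come along. The pads seem to have closed above the grip's top, so I'll check where the fingertips really are from the scene camera.

```bash
python3 - <<'E'
from h import *
s,r=st(); c,im=snap("scene","s2")
t=c.px(s["ee_pos"])[0]; print(t, c.px([639.3,249.7,40]), c.px([639.3,249.7,0]))
for d in (0,19,40): 
    q=c.px(s["ee_pos"]+np.array([0,0,d]))[0]; cv2.circle(im,tuple(np.round(q).astype(int)),1,(0,0,255),-1)
u,v=t.astype(int); x0,y0=max(u-70,0),max(v-70,0)
cv2.imwrite("pics/s2z.png",cv2.resize(im[y0:y0+110,x0:x0+140],None,fx=5,fy=5,interpolation=cv2.INTER_CUBIC))
E
```

```text
t5.40 p [638.8  249.07  63.1 ] rot [[0.568, -0.823, 0.001], [-0.823, -0.568, 0.0], [0.0, -0.0, -1.0]] F [-0.28  0.26 -0.71] w0.2
[182.12 247.66] [[183.06 254.8 ]] [[185.2  266.65]]
```

View pics/s2z.png

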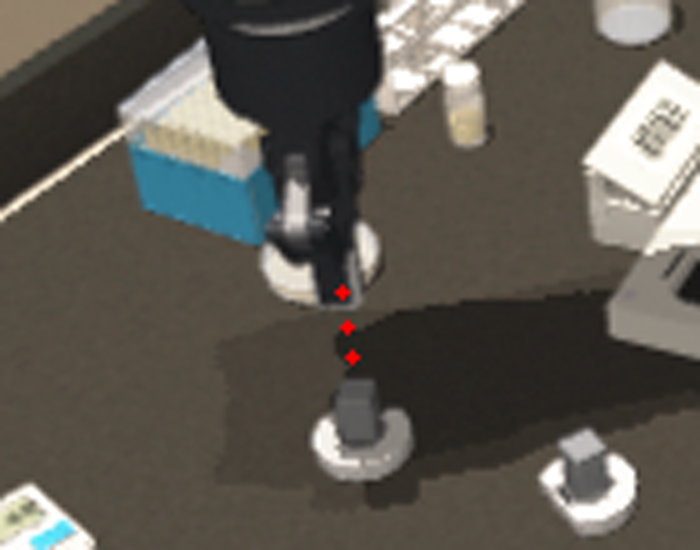

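```bash
python3 - <<'E'
from h import *
s,r=st(); c=Cam("wrist")
for yy in (-11,-8,0):
  print(yy,[(d,c.px(s["ee_pos"]+r.apply([0,yy,-d]))[0].round(1).tolist()) for d in (13,25,30,35,40)])
E
```

```text
t5.45 p [638.4  248.91  62.4 ] rot [[0.568, -0.823, -0.0], [-0.823, -0.568, -0.0], [0.0, 0.001, -1.0]] F [ 0.12  0.49 -0.46] w-0.1
-11 [(13, [281.2, 239.4]), (25, [281.1, 249.0]), (30, [281.0, 253.4]), (35, [281.0, 258.1]), (40, [280.9, 263.1])]
-8 [(13, [281.2, 245.4]), (25, [281.1, 255.3]), (30, [281.0, 259.9]), (35, [281.0, 264.8]), (40, [280.9, 270.0])]
0 [(13, [281.3, 261.0]), (25, [281.1, 271.9]), (30, [281.1, 276.9]), (35, [281.0, 282.2]), (40, [280.9, 287.9])]
```

The tips end about 33–38 mm short of the reported TCP along z; lateral agreement is good. I'll use an empirical tip offset, so I open, go lower and try again with care.

send_rows:
  increments:
    - [0, 0.001, 0, 0, 0, 0, 0.2]
    - [0, 0.001, 0, 0, 0, 0, 0.2]
    - [0, 0.001, 0, 0, 0, 0, 0.2]
    - [0, 0.001, 0.06, 0, 0, 0, 0.2]
    - [0, 0.001, 0.1, 0, 0, 0, 0.2]
    - [0, 0.001, 0.13, 0, 0, 0, 0.2]
    - [0, 0.001, 0.15, 0, 0, 0, 0.2]
    - [0, 0.001, 0.154, 0, 0, 0, 0.2]
    - [0, 0.001, 0.154, 0, 0, 0, 0.2]

```text
clock: 6.2
ee_pos: [638.1, 249.0, -14.4]
ee_rot: [0.885, -0.465, -0.0, 0.0]
force: [0.2, 0.9, 0.7]
width: 51.5
```

```bash
python3 - <<'E'
from h import *
s,r=st(); c,im=snap("wrist","w6")
c2,im2=snap("scene","s3")
t=c2.px(s["ee_pos"])[0]; 
for d in (0,20,40): 
    q=c2.px(s["ee_pos"]+np.array([0,0,d]))[0]; cv2.circle(im2,tuple(np.round(q).astype(int)),0,(0,0,255),-1)
u,v=c2.px([639.3,249.7,20])[0].astype(int)
a=cv2.resize(im2[v-50:v+40,u-55:u+55],None,fx=4,fy=4,interpolation=cv2.INTER_CUBIC)
b=cv2.resize(im[170:380,180:380],None,fx=1.7,fy=1.7,interpolation=cv2.INTER_CUBIC)
H=max(a.shape[0],b.shape[0]); out=np.zeros((H,a.shape[1]+b.shape[1],3),np.uint8); out[:a.shape[0],:a.shape[1]]=a; out[:b.shape[0],a.shape[1]:]=b
cv2.imwrite("pics/c6.png",out)
E
```

```text
t6.20 p [638.12 248.97 -14.37] rot [[0.568, -0.823, -0.001], [-0.823, -0.568, -0.0], [-0.0, 0.001, -1.0]] F [0.23 0.93 0.73] w51.5
```

View pics/c6.png

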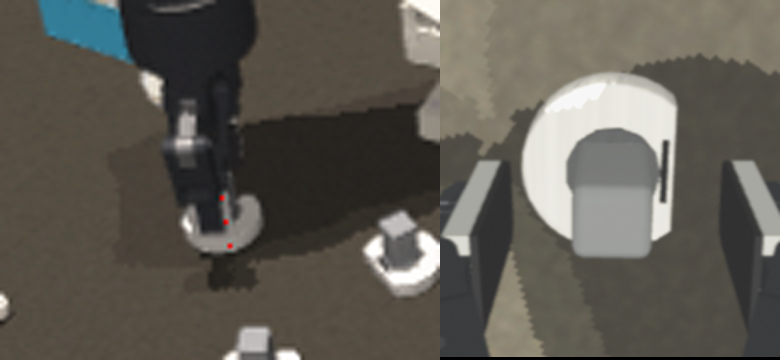

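send_rows:
  increments:
    - [0, 0, 0, 0, 0, 0, -0.3]
    - [0, 0, 0, 0, 0, 0, -1]
    - [0, 0, 0, 0, 0, 0, -1]
    - [0, 0, 0, 0, 0, 0, -1]
    - [0, 0, 0, 0, 0, 0, -1]
    - [0, 0, 0, 0, 0, 0, -1]
    - [0, 0, 0, 0, 0, 0, -1]

```text
clock: 6.88
ee_pos: [638.8, 249.1, -13.2]
ee_rot: [0.885, -0.465, 0.0, -0.0]
force: [-1.8, -0.3, 6.7]
width: 16.9
```

```bash
python3 - <<'E'
from h import *
s,r=st(); c,im=snap("wrist","w7")
b=cv2.resize(im[170:380,180:380],None,fx=2.5,fy=2.5,interpolation=cv2.INTER_CUBIC)
cv2.imwrite("pics/w7z.png",b)
E
```

```text
t6.88 p [638.8  249.06 -13.16] rot [[0.568, -0.823, 0.001], [-0.823, -0.568, 0.0], [0.0, -0.001, -1.0]] F [-1.77 -0.29  6.72] w16.9
```

View pics/w7z.png

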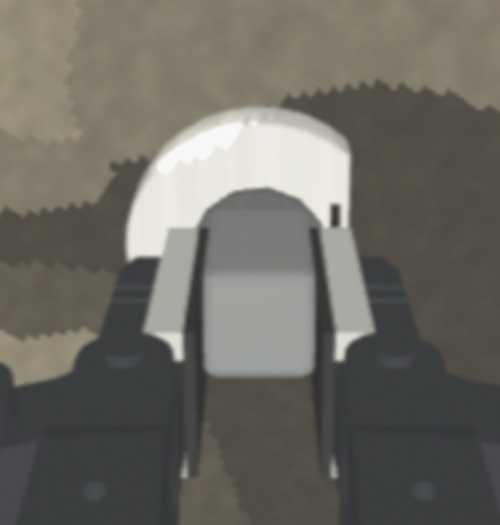

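Gripped: width 16.9 mm, with the tips just on the foot (tip ≈ TCP + 26 mm). Lifting, then measuring the cell's offset in the hand.

send_rows:
  increments:
    - [0, 0, -0.04, 0, 0, 0, -1]
    - [0, 0, -0.1, 0, 0, 0, -1]
    - [0, 0, -0.17, 0, 0, 0, -1]
    - [0, 0, -0.18, 0, 0, 0, -1]
    - [0, 0, -0.18, 0, 0, 0, -1]
    - [0, 0, -0.18, 0, 0, 0, -1]

```text
clock: 7.43
ee_pos: [638.2, 248.6, 75.8]
ee_rot: [0.885, -0.465, 0.0, -0.0]
force: [-0.5, -0.3, -1.9]
width: 16.7
```

```bash
cat > held.py <<'E'
from cells import *
import sys
def held(f,dz=25.2,yawdeg=None):
    "fit the held cell: foot top is dz above TCP"
    s,r=st(); c,im=snap("wrist",f)
    M=r.as_matrix(); y0=np.arctan2(M[1,0],M[0,0]); z=s["ee_pos"][2]+dz
    m=lambda q: (q[:,1]<cut)
    cut=c.px(s["ee_pos"]+r.apply([0,-11,-26]))[0][1]+3
    b=fitcell(c,im,s["ee_pos"][:2],mask=m,a0s=y0+np.arange(4)*np.pi/2,z=z,rng=8)
    p=b[1]; off=r.inv().apply(np.array([p[0],p[1],0])-np.array([s["ee_pos"][0],s["ee_pos"][1],0]))
    print("held off tool xy",off[:2],"yaw rel tool %.1f"%((np.degrees(p[2]-y0)+180)%360-180),b[2],"%.2f"%b[3],"yaw",np.degrees(p[2]))
    D,_=dshape(24,16,z); show(im,[((0,0,255),c.px(pose2(p,D))),((0,255,0),b[4])],f+"v",(200,160,360,330),3.4)
    return off
if __name__=="__main__": held(sys.argv[1])
E
python3 held.py w8 2>/dev/null
```

```text
t7.43 p [638.24 248.63  75.77] rot [[0.568, -0.823, 0.0], [-0.823, -0.568, -0.0], [0.0, -0.0, -1.0]] F [-0.47 -0.3  -1.9 ] w16.7
held off tool xy [ 1.58 -3.77] yaw rel tool 4.7 29 0.35 yaw -50.65072709440136
```

View pics/w8v.png

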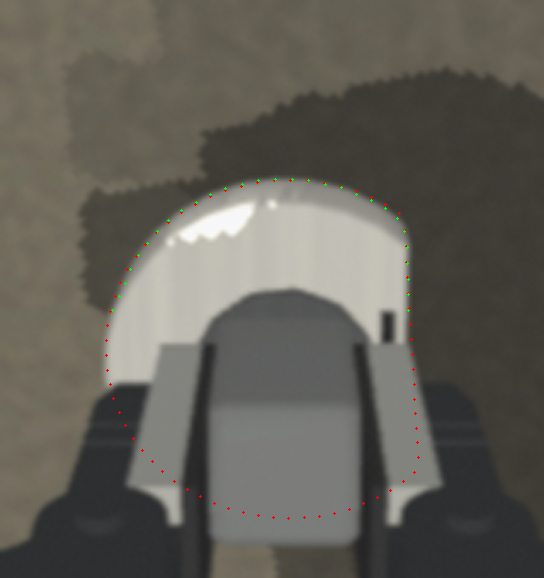

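```bash
cat > held.py <<'E'
from cells import *
import sys
def sil(c,p0,zt,th=12.):
    D,ND=dshape(24,16,zt); W=pose2(p0,D); Wn=pose2(p0,np.c_[D[:,:2]+ND,D[:,2]])-W
    face=np.sum((c.c-W)*Wn,axis=1)>0
    D=D.copy(); D[face,2]-=th; return D,ND
def fitsil(c,im,p0,zt,mask=None,rng=3.5,minc=10,n=3):
    p=np.array(p0,float)
    for _ in range(n):
        D,ND=sil(c,p,zt); r=track(c,im,p,D,ND,sign=-1,rng=rng,mask=mask,minc=minc,iters=3); p=r[0]
    return r,D
def held(f,dz=25.2,off0=(0,-0.7),k=0,im=None):
    s,r=st(); c,im=snap("wrist",f)
    M=r.as_matrix(); y0=np.arctan2(M[1,0],M[0,0])+k*np.pi/2; z=s["ee_pos"][2]+dz
    cut=c.px(s["ee_pos"]+r.apply([0,-11,-26]))[0][1]+3
    p0=s["ee_pos"]+r.apply([off0[0],off0[1],0])
    b,D=fitsil(c,im,[p0[0],p0[1],y0],z,mask=lambda q:q[:,1]<cut)
    p=b[0]; off=r.inv().apply(np.array([p[0]-s["ee_pos"][0],p[1]-s["ee_pos"][1],0]))
    print("held off tool xy",off[:2],"yaw rel tool %.1f"%np.degrees(p[2]-y0),b[1],"%.2f"%b[2],"yaw",np.degrees(p[2]))
    show(im,[((0,0,255),c.px(pose2(p,D))),((0,255,0),b[3])],f+"v",(200,160,360,330),3.4)
    return off
if __name__=="__main__": held(sys.argv[1],k=int(sys.argv[2]))
E
python3 held.py w9 0 2>/dev/null
python3 - <<'E' 2>/dev/null
from held import *
import pickle
c=pickle.load(open("w2.pkl","rb")); im=cv2.imread("pics/w2.png"); ct=Cam("top"); it=cv2.imread("pics/top0.png"); cs=Cam("scene"); isc=cv2.imread("pics/scene0.png")
nf=lambda q: (q[:,1]<262)|((q[:,0]>225)&(q[:,0]<345))
for n,p in dict(A=(639.2,249.7,-55.5),B=(535,337,-58),C=(522,222,68),D=(447,355.4,-51),E=(405.7,237.5,3)).items():
    p=[p[0],p[1],np.radians(p[2])]
    for nm,cc,ii,mm in (("w2",c,im,nf),("top",ct,it,None),("scene",cs,isc,None)):
        b,_=fitsil(cc,ii,p,12.,mask=mm,rng=3); print(n,nm,b[0][:2],"%.1f"%np.degrees(b[0][2]),b[1],"%.2f"%b[2])
E
```

```text
t7.48 p [637.78 248.47  74.91] rot [[0.568, -0.823, -0.001], [-0.823, -0.568, -0.001], [-0.0, 0.001, -1.0]] F [-0.56 -0.16 -1.51] w16.4
held off tool xy [ 0.92 -0.41] yaw rel tool 0.8 26 0.05 yaw -54.61475479457259
A w2 [639.35 249.47] -56.4 69 0.25
A top [641.27 251.1 ] -65.6 69 0.29
A scene [649.92 240.54] -112.4 63 0.41
B w2 [534.28 337.77] -52.8 68 0.39
B top [536.16 338.96] -66.2 69 0.30
B scene [543.67 330.17] -107.1 62 0.41
C w2 [520.92 221.33] 64.8 69 0.32
C top [522.72 223.67] 58.8 69 0.21
C scene [531.32 215.52] 76.5 60 0.54
D w2 [443.  357.5] -51.1 46 0.28
D top [447.79 357.71] -64.0 69 0.30
D scene [453.89 349.27] -106.7 66 0.33
E w2 [405.11 237.52] 35.4 57 0.35
E top [406.24 239.22] -1.9 69 0.23
E scene [412.13 229.68] 14.7 62 0.35
```

View pics/w9v.png

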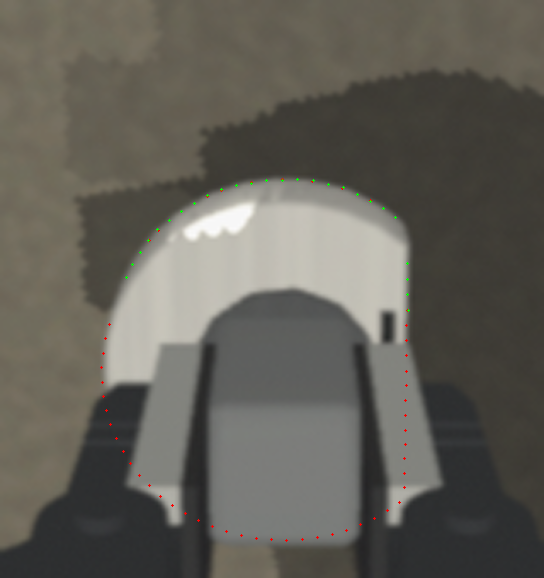

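```bash
cat >> h.py <<'E'
HOFF=np.array([0.92,-0.41])
def place_pose(i,yaw,z,back=0,off=HOFF,pc=None):
    "TCP pos such that held cell centre (tool offset off) is at pocket i, shifted 'back' mm along tool +y"
    r=D_(yaw); pc=PC[i] if pc is None else pc
    d=r.apply([off[0],off[1]-back,0]); return [pc[0]-d[0],pc[1]-d[1],z]
E
python3 - <<'E'
from h import *
p=place_pose(2,-46.3-0.8,70,back=62); print(p); go(p,D_(-47.1))
E
```

```text
[np.float64(534.6057344872376), np.float64(-122.40984996484167), 70]
SHIFT [0.4934, 0.5909, 0.01] TURN [0.0009, 0.0002, -0.069] mm 385 deg 8.3 rows>=9.2
```

send_rows:
  increments:
    - [0.493, 0.591, 0.01, 0, 0, -0.069, -1]
    - [0.493, 0.591, 0.01, 0, 0, -0.069, -1]
    - [0.493, 0.591, 0.01, 0, 0, -0.069, -1]
    - [0.493, 0.591, 0.01, 0, 0, -0.069, -1]
    - [0.493, 0.591, 0.01, 0, 0, -0.069, -1]
    - [0.493, 0.591, 0.01, 0, 0, -0.069, -1]
    - [0.493, 0.591, 0.01, 0, 0, -0.069, -1]
    - [0.493, 0.591, 0.01, 0, 0, -0.069, -1]
    - [0.493, 0.591, 0.01, 0, 0, -0.069, -1]
    - [0.493, 0.591, 0.01, 0, 0, -0.069, -1]
    - [0.493, 0.591, 0.01, 0, 0, -0.069, -1]
    - [0.493, 0.591, 0.01, 0, 0, -0.069, -1]

```text
clock: 8.53
ee_pos: [534.6, -122.1, 70.1]
ee_rot: [0.916, -0.4, -0.001, -0.0]
force: [-0.2, 1.2, 0.5]
width: 16.7
```

```bash
python3 - <<'E'
from held import *
held("w10")
c=Cam("wrist"); im=cv2.imread("pics/w10.png"); D,ND=dshape(25.5,17.5,22)
r=track(c,im,[580.95,-80.6,np.radians(-46.3)],D,ND,sign=1,rng=5,minc=15,mask=lambda q:q[:,1]<200)
print("pocket2",r[0][:2],np.degrees(r[0][2]),r[1],r[2])
show(im,[((0,0,255),c.px(pose2(r[0],D)))],"w10p",(180,40,400,260),3)
E
```

```text
t8.53 p [ 534.57 -122.14   70.07] rot [[0.68, -0.734, -0.001], [-0.734, -0.68, 0.001], [-0.001, 0.0, -1.0]] F [-0.18  1.22  0.51] w16.7
held off tool xy [1.62 0.25] yaw rel tool 3.5 9 0.13 yaw -43.655613327519426
pocket2 [581.35 -79.17] -46.06660832397699 69 0.2770396503848138
```

View pics/w10p.png

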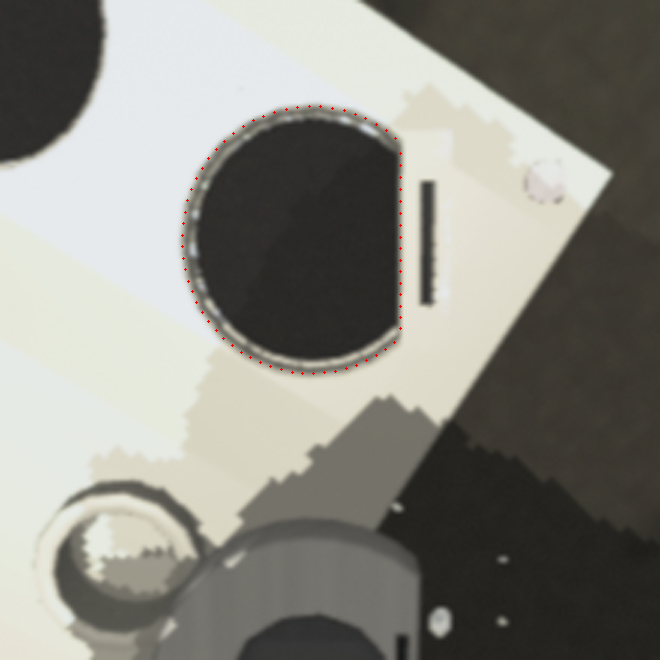

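```bash
cat > pock.py <<'E'
from held import *
def pock(i,f,off=HOFF,yawrel=0.8,k=0,cutrow=200,minc=15,rng=6):
    "measure pocket i in wrist picture, print the shift to bring the held cell over it"
    s,r=st(); c,im=snap("wrist",f); D,ND=dshape(25.5,17.5,22)
    t=track(c,im,[*PC[i],np.radians(PYAW[i])],D,ND,sign=1,rng=rng,minc=minc,mask=lambda q:q[:,1]<cutrow)[0:3]
    p=t[0]; print("pocket",i,p[:2],"yaw %.2f"%np.degrees(p[2]),t[1],"%.2f"%t[2],"prior",PC[i],PYAW[i])
    show(im,[((0,0,255),c.px(pose2(p,D)))],f+"p",(180,20,400,240),2.5)
    return p
E
python3 - <<'E'
from pock import *
p=pock(2,"w11")
yaw=-46.2-0.8
q=place_pose(2,yaw,30,pc=p[:2]); print(q); go(q,D_(yaw))
E
```

```text
t8.58 p [ 535.02 -121.02   70.3 ] rot [[0.681, -0.732, -0.001], [-0.732, -0.681, 0.001], [-0.001, -0.0, -1.0]] F [-0.52  0.83 -0.32] w16.6
pocket 2 [581.   -80.37] yaw -46.39 69 0.27 prior [580.95 -80.6 ] -46.3
[np.float64(580.0775556585854), np.float64(-79.98160762616072), 30]
SHIFT [0.0021, -0.1208, 0.0809] TURN [-0.0001, 0.0005, -0.0002] mm 73 deg 0.1 rows>=1.7
```

send_rows:
  increments:
    - [0.002, -0.06, 0, 0, 0, 0, -1]
    - [0.002, -0.12, 0.05, 0, 0, 0, -1]
    - [0.002, -0.121, 0.1, 0, 0, 0, -1]
    - [0.002, -0.121, 0.11, 0, 0, 0, -1]
    - [0.002, -0.121, 0.11, 0, 0, 0, -1]
    - [0.002, -0.121, 0.11, 0, 0, 0, -1]
    - [0.002, -0.121, 0.11, 0, 0, 0, -1]
    - [0.002, -0.121, 0.11, 0, 0, 0, -1]

```text
clock: 9.3
ee_pos: [580.6, -81.9, 17.2]
ee_rot: [0.917, -0.4, 0.001, -0.0]
force: [0.8, 0.2, -1.8]
width: 16.4
```

```bash
python3 - <<'E'
from h import *
st(); go(place_pose(2,-47,2,pc=[581,-80.4]),D_(-47))
E
```

```text
t9.30 p [580.59 -81.91  17.19] rot [[0.68, -0.733, 0.002], [-0.733, -0.68, -0.0], [0.001, -0.001, -1.0]] F [ 0.84  0.18 -1.76] w16.4
SHIFT [-0.0035, -0.0018, 0.0304] TURN [-0.0004, -0.0007, -0.0012] mm 15 deg 0.2 rows>=0.4
```

send_rows:
  increments:
    - [-0.0035, -0.0018, 0.008, 0, 0, 0, -1]
    - [-0.0035, -0.0018, 0.008, 0, 0, 0, -1]
    - [-0.0035, -0.0018, 0.008, 0, 0, 0, -1]
    - [-0.0035, -0.0018, 0.008, 0, 0, 0, -1]

```text
clock: 9.63
ee_pos: [579.6, -79.6, 12.0]
ee_rot: [0.917, -0.4, 0.0, -0.0]
force: [-0.6, -0.3, -0.6]
width: 16.7
```

```bash
python3 - <<'E'
from h import *
st(); go(place_pose(2,-47,0,pc=[581,-80.4]),D_(-47))
E
```

```text
t9.63 p [579.58 -79.58  12.04] rot [[0.681, -0.733, 0.0], [-0.733, -0.681, -0.0], [0.0, -0.0, -1.0]] F [-0.6  -0.29 -0.62] w16.7
SHIFT [0.0013, -0.0001, 0.0241] TURN [-0.0, -0.0, -0.0009] mm 12 deg 0.1 rows>=0.3
```

send_rows:
  increments:
    - [0.001, 0, 0.006, 0, 0, 0, -1]
    - [0.001, 0, 0.012, 0, 0, 0, -1]
    - [0.001, 0, 0.018, 0, 0, 0, -1]
    - [0.001, 0, 0.024, 0, 0, 0, -1]
    - [0.001, 0, 0.026, 0, 0, 0, -1]
    - [0.001, 0, 0.026, 0, 0, 0, -1]

```text
clock: 10.13
ee_pos: [579.7, -79.9, -1.2]
ee_rot: [0.917, -0.4, -0.0, 0.0]
force: [-2.8, 0.0, 3.4]
width: 16.9
```

```bash
python3 - <<'E'
from h import *
st(); c,im=snap("wrist","w12"); cv2.imwrite("pics/w12z.png",cv2.resize(im[140:380,150:420],None,fx=2.2,fy=2.2,interpolation=cv2.INTER_CUBIC))
E
```

```text
t10.13 p [579.73 -79.89  -1.19] rot [[0.681, -0.733, -0.0], [-0.733, -0.681, -0.0], [-0.0, 0.0, -1.0]] F [-2.85  0.02  3.45] w16.9
```

View pics/w12z.png

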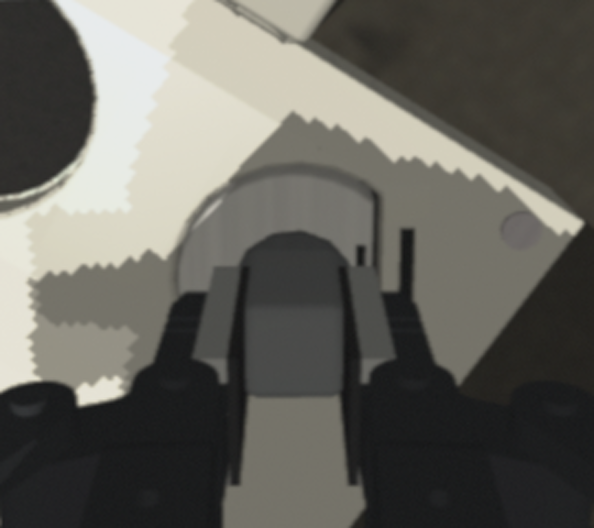

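Seated: z −1.2 mm with 3 N on the floor, flat aligned with its mark. Releasing.

send_rows:
  increments:
    - [0, 0, 0, 0, 0, 0, -0.1]
    - [0, 0, 0, 0, 0, 0, -0.1]
    - [0, 0, 0, 0, 0, 0, -0.1]
    - [0, 0, -0.05, 0, 0, 0, -0.1]
    - [0, 0, -0.12, 0, 0, 0, 0]
    - [0, 0, -0.16, 0, 0, 0, 0.1]
    - [0, 0, -0.16, 0, 0, 0, 0.1]

```text
clock: 10.77
ee_pos: [582.1, -79.9, 83.0]
ee_rot: [0.917, -0.4, 0.003, -0.001]
force: [0.4, 0.1, -0.1]
width: 46.9
```

```bash
cat > grasp.py <<'E'
from held import *
def topcells(f,P):
    "check positions of cells on top picture"
    c,im=snap("top",f); 
    for n,(x,y,a) in P.items():
        b=fitcell(c,im,(x,y),a0s=[np.radians(a)],rng=4); p=b[1]; print(n,"top",p[:2],"%.1f"%np.degrees(p[2]),b[2],"%.2f"%b[3])
    return c,im
CELLS=dict(B=(535,337.1,-57.5),C=(521.8,222.1,67.3),D=(447.2,355.5,-50),E=(405.7,237.5,2.5))
E
python3 - <<'E'
from grasp import *
st(); c,im=snap("wrist","w13"); cv2.imwrite("pics/w13z.png",cv2.resize(im[100:380,130:420],None,fx=2,fy=2,interpolation=cv2.INTER_CUBIC))
topcells("t1",CELLS)
go([521.8,222.1,60],D_(67.3-90))
E
```

```text
t10.77 p [582.1  -79.94  82.96] rot [[0.681, -0.733, 0.005], [-0.733, -0.681, -0.001], [0.004, -0.004, -1.0]] F [ 0.43  0.1  -0.05] w46.9
B top [534.93 337.11] -57.5 69 0.24
C top [521.31 222.39] 65.9 69 0.24
D top [447.04 355.66] -52.1 69 0.25
E top [405.63 237.7 ] 0.5 69 0.24
SHIFT [-0.5226, -0.3256, 0.0386] TURN [-0.0002, -0.0007, -0.2035] mm 308 deg 24.4 rows>=7.4
```

View pics/w13z.png

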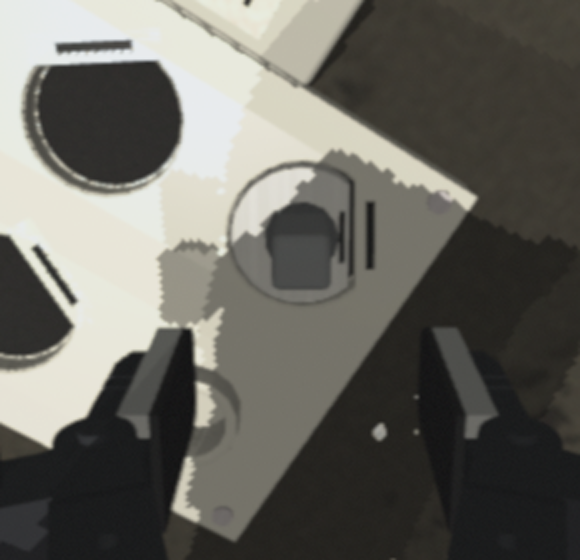

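View pics/t1.png

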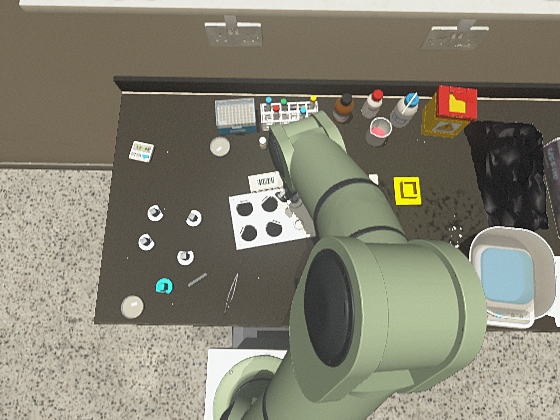

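send_rows:
  increments:
    - [-0.522, -0.326, 0.038, 0, 0, -0.203, 0.1]
    - [-0.522, -0.326, 0.038, 0, 0, -0.203, 0.1]
    - [-0.522, -0.326, 0.038, 0, 0, -0.203, 0.1]
    - [-0.522, -0.326, 0.038, 0, 0, -0.203, 0.1]
    - [-0.522, -0.326, 0.038, 0, 0, -0.203, 0.1]
    - [-0.522, -0.326, 0.038, 0, 0, -0.203, 0.1]
    - [-0.522, -0.326, 0.038, 0, 0, -0.203, 0.1]
    - [-0.522, -0.326, 0.038, 0, 0, -0.203, 0.1]
    - [-0.522, -0.326, 0.038, 0, 0, -0.203, 0.1]
    - [-0.522, -0.326, 0.038, 0, 0, -0.203, 0.1]
    - [-0.522, -0.326, 0.038, 0, 0, -0.203, 0.1]
    - [-0.522, -0.326, 0.038, 0, 0, -0.203, 0.1]

```text
clock: 11.87
ee_pos: [521.9, 220.8, 59.4]
ee_rot: [0.98, -0.198, -0.0, 0.0]
force: [-0.1, -0.2, -0.4]
width: 47.0
```

```bash
python3 - <<'E'
from grasp import *
s,r=st(); c,im=snap("wrist","w14")
for _ in (0,): 
    b=fitcell(c,im,CELLS["C"][:2],a0s=[np.radians(67.3)],rng=5,mask=lambda q:(q[:,0]>222)&(q[:,0]<340)); p=b[1]; print(p[:2],np.degrees(p[2]),b[2:4])
D,_=dshape(24,16,12); show(im,[((0,0,255),c.px(pose2(p,D)))],"w14v",(180,120,400,330),2.5)
go([521.8,222.1,-11],D_(67.3-90))
E
```

```text
t11.87 p [521.86 220.79  59.4 ] rot [[0.922, -0.388, -0.001], [-0.388, -0.922, -0.001], [-0.0, 0.001, -1.0]] F [-0.11 -0.22 -0.42] w47.0
[521.29 222.25] 67.10841195797356 (np.int64(69), np.float64(0.23609982751791897))
SHIFT [-0.0012, -0.0022, 0.1412] TURN [0.0003, 0.0001, -0.0012] mm 71 deg 0.1 rows>=1.7
```

View pics/w14v.png

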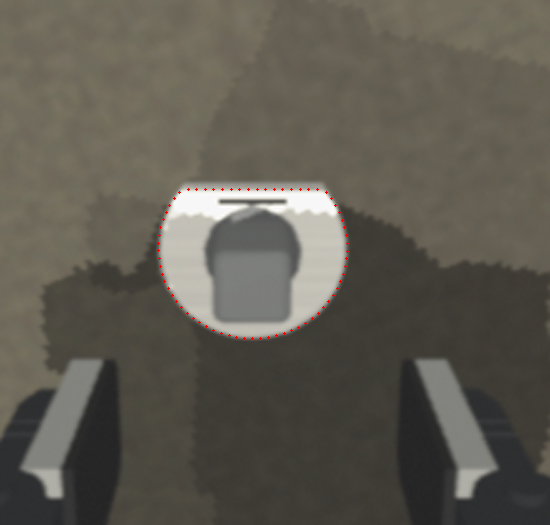

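send_rows:
  increments:
    - [-0.001, -0.002, 0.07, 0, 0, -0.001, 0]
    - [-0.001, -0.002, 0.12, 0, 0, -0.001, 0]
    - [-0.001, -0.002, 0.141, 0, 0, -0.001, 0]
    - [-0.001, -0.002, 0.141, 0, 0, -0.001, 0]
    - [-0.001, -0.002, 0.141, 0, 0, -0.001, 0]
    - [-0.001, -0.002, 0.141, 0, 0, -0.001, -0.5]
    - [-0.001, -0.002, 0.141, 0, 0, -0.001, -1]
    - [-0.001, -0.002, 0.141, 0, 0, -0.001, -1]
    - [-0.001, -0.002, 0.141, 0, 0, -0.001, -1]
    - [-0.001, -0.002, 0.141, 0, 0, -0.001, -1]
    - [-0.001, -0.002, 0.141, 0, 0, -0.001, -1]

```text
clock: 12.83
ee_pos: [522.4, 223.6, -9.0]
ee_rot: [0.981, -0.196, 0.001, -0.0]
force: [-0.8, -0.7, 10.3]
width: 16.6
```

send_rows:
  increments:
    - [0, 0, -0.05, 0, 0, 0, -1]
    - [0, 0, -0.12, 0, 0, 0, -1]
    - [0, 0, -0.17, 0, 0, 0, -1]
    - [0, 0, -0.17, 0, 0, 0, -1]
    - [0, 0, -0.17, 0, 0, 0, -1]
    - [0, 0, -0.17, 0, 0, 0, -1]

```text
clock: 13.33
ee_pos: [521.7, 223.0, 74.6]
ee_rot: [0.981, -0.196, 0.0, 0.0]
force: [0.3, -0.4, -1.9]
width: 16.7
```

```bash
python3 - <<'E' 2>/dev/null
from held import *
for dz in (21,23,25.2): held("w15",dz=dz,k=1,off0=(0.9,0))
E
```

```text
t13.33 p [521.7  222.98  74.62] rot [[0.923, -0.385, 0.001], [-0.385, -0.923, -0.0], [0.001, -0.0, -1.0]] F [ 0.34 -0.36 -1.92] w16.7
held off tool xy [0.47 2.88] yaw rel tool 0.3 26 0.13 yaw 67.65530508870248
t13.38 p [521.37 223.02  74.09] rot [[0.923, -0.385, -0.0], [-0.385, -0.923, -0.0], [-0.0, 0.001, -1.0]] F [ 0.01  0.74 -1.1 ] w16.3
held off tool xy [0.53 2.26] yaw rel tool -0.2 26 0.18 yaw 67.17010300158186
t13.43 p [521.16 223.03  73.76] rot [[0.923, -0.385, -0.001], [-0.385, -0.923, -0.001], [-0.001, 0.001, -1.0]] F [-0.89  0.83 -0.68] w16.5
held off tool xy [0.59 1.39] yaw rel tool 0.0 26 0.21 yaw 67.39844236040412
```

View pics/w15v.png

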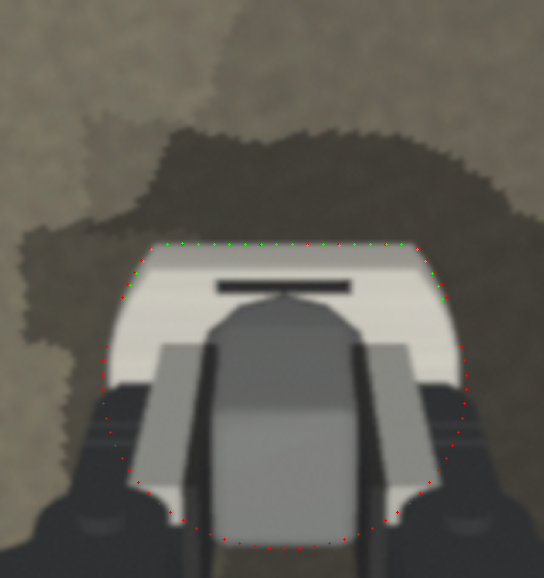

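```bash
cat >> held.py <<'E'
def held2(f,k=0,off0=(0.7,0),dzs=np.arange(17,28,1.0)):
    s,r=st(); c,im=snap("wrist",f)
    M=r.as_matrix(); y0=np.arctan2(M[1,0],M[0,0])+k*np.pi/2
    cut=c.px(s["ee_pos"]+r.apply([0,-11,-26]))[0][1]+3
    for dz in dzs:
        z=s["ee_pos"][2]+dz; p0=s["ee_pos"]+r.apply([off0[0],off0[1],0])
        b,D=fitsil(c,im,[p0[0],p0[1],y0],z,mask=lambda q:q[:,1]<cut,rng=5)
        p=b[0]; off=r.inv().apply(np.array([p[0]-s["ee_pos"][0],p[1]-s["ee_pos"][1],0]))
        g=np.array([[sx*9,sy*9,z+28] for sx,sy in[(1,1),(1,-1),(-1,-1),(-1,1)]]); q=c.px(pose2(p,g)); q=q[np.argsort(q[:,1])]
        print("dz%.1f"%dz,"off",off[:2],"yawrel %.1f"%np.degrees(p[2]-y0),b[1],"res %.3f"%b[2],"griptop front px",q[:2].mean(0),"w %.1f"%abs(q[0,0]-q[1,0]),"back row %.1f w %.1f"%(q[2:,1].mean(),abs(q[2,0]-q[3,0])))
E
python3 - <<'E' 2>/dev/null
from held import *
held2("w16",k=1,off0=(.6,2))
E
```

```text
t13.48 p [521.14 223.16  73.71] rot [[0.923, -0.384, -0.001], [-0.384, -0.923, -0.0], [-0.001, 0.001, -1.0]] F [ 0.88  0.22 -1.  ] w16.2
dz17.0 off [0.57 4.22] yawrel 0.2 26 res 0.288 griptop front px [282.97 282.06] w 45.9 back row 322.2 w 44.4
dz18.0 off [0.62 3.89] yawrel 0.4 26 res 0.226 griptop front px [283.03 282.49] w 46.3 back row 322.9 w 44.7
dz19.0 off [0.61 3.55] yawrel 0.4 26 res 0.185 griptop front px [282.98 282.9 ] w 46.6 back row 323.6 w 45.0
dz20.0 off [0.6  3.22] yawrel 0.1 26 res 0.221 griptop front px [283.09 283.32] w 47.0 back row 324.3 w 45.3
dz21.0 off [0.6  2.85] yawrel 0.2 26 res 0.135 griptop front px [283.03 283.66] w 47.3 back row 324.9 w 45.7
dz22.0 off [0.56 2.54] yawrel 0.0 26 res 0.096 griptop front px [282.99 284.17] w 47.7 back row 325.7 w 46.0
dz23.0 off [0.55 2.24] yawrel 0.1 26 res 0.146 griptop front px [282.93 284.7 ] w 48.0 back row 326.5 w 46.3
dz24.0 off [0.57 1.87] yawrel 0.1 26 res 0.216 griptop front px [282.99 285.06] w 48.4 back row 327.2 w 46.7
dz25.0 off [0.59 1.56] yawrel 0.1 26 res 0.250 griptop front px [283.02 285.59] w 48.8 back row 328.0 w 47.0
dz26.0 off [0.54 1.25] yawrel 0.0 26 res 0.270 griptop front px [282.93 286.11] w 49.2 back row 328.9 w 47.4
dz27.0 off [0.56 0.87] yawrel -0.2 26 res 0.314 griptop front px [283.09 286.47] w 49.6 back row 329.5 w 47.7
```

```bash
python3 - <<'E'
import cv2
im=cv2.imread("pics/w16.png"); a=cv2.resize(im[255:335,240:330],None,fx=7,fy=7,interpolation=cv2.INTER_CUBIC); cv2.imwrite("pics/w16z.png",a)
E
```

```text
(no output)
```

View pics/w16z.png

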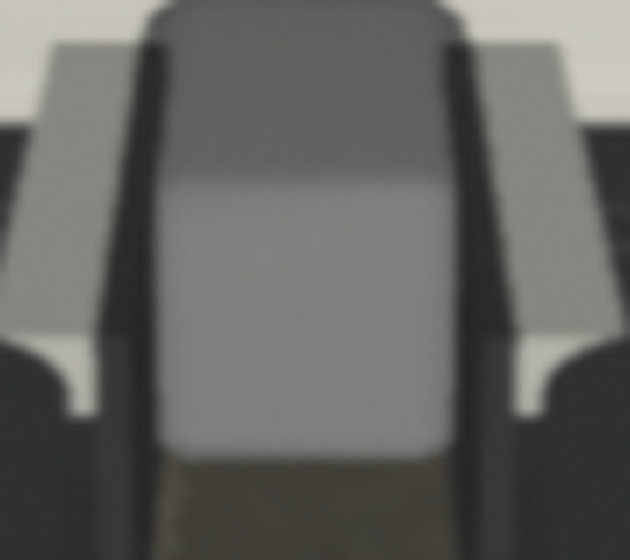

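```bash
python3 - <<'E'
from h import *
p=place_pose(3,-22.5,70,back=62,off=[0.58,2.5]); print(p); go(p,D_(-22.5))
E
```

```text
[np.float64(453.8944856454206), np.float64(-0.6488757936498075), 70]
SHIFT [0.048, 0.4651, 0.0077] TURN [0.0004, 0.0004, -0.001] mm 234 deg 0.1 rows>=5.6
```

send_rows:
  increments:
    - [0.048, 0.465, 0.008, 0, 0, -0.001, -1]
    - [0.048, 0.465, 0.008, 0, 0, -0.001, -1]
    - [0.048, 0.465, 0.008, 0, 0, -0.001, -1]
    - [0.048, 0.465, 0.008, 0, 0, -0.001, -1]
    - [0.048, 0.465, 0.008, 0, 0, -0.001, -1]
    - [0.048, 0.465, 0.008, 0, 0, -0.001, -1]
    - [0.048, 0.465, 0.008, 0, 0, -0.001, -1]
    - [0.048, 0.465, 0.008, 0, 0, -0.001, -1]
    - [0.048, 0.465, 0.008, 0, 0, -0.001, -1]
    - [0.048, 0.465, 0.008, 0, 0, -0.001, -1]
    - [0.048, 0.465, 0.008, 0, 0, -0.001, -1]

```text
clock: 14.45
ee_pos: [454.5, 0.6, 70.3]
ee_rot: [0.981, -0.194, -0.0, -0.0]
force: [0.3, 1.0, -0.4]
width: 16.7
```

```bash
python3 - <<'E' 2>/dev/null
from pock import *
p=pock(3,"w17")
held2("w18",k=1,off0=(.6,2),dzs=[20,21,22,23])
yaw=np.degrees(p[2])-90-0.1
q=place_pose(3,yaw,22,off=[.58,2.5],pc=p[:2]); print(q); go(q,D_(yaw))
E
```

```text
t14.45 p [454.51   0.65  70.32] rot [[0.925, -0.381, -0.0], [-0.381, -0.925, 0.0], [-0.0, -0.0, -1.0]] F [ 0.27  0.96 -0.41] w16.7
pocket 3 [478.46  57.14] yaw 51.91 50 0.68 prior [477.2  54.1] 67.5
t14.50 p [454.46   0.54  70.3 ] rot [[0.924, -0.381, -0.0], [-0.381, -0.924, 0.0], [-0.0, -0.0, -1.0]] F [-0.76  0.47 -0.9 ] w16.2
dz20.0 off [0.6  3.17] yawrel 0.1 17 res 0.141 griptop front px [283.16 282.98] w 47.0 back row 324.0 w 45.3
dz21.0 off [0.61 2.76] yawrel 0.9 17 res 0.140 griptop front px [282.87 283.24] w 47.3 back row 324.6 w 45.7
dz22.0 off [0.58 2.46] yawrel 0.7 17 res 0.213 griptop front px [282.9  283.74] w 47.7 back row 325.3 w 46.0
dz23.0 off [0.59 2.18] yawrel 0.2 17 res 0.209 griptop front px [283.1  284.32] w 48.0 back row 326.2 w 46.3
[np.float64(479.54642064374866), np.float64(59.46132590580647), 22]
SHIFT [0.0014, -0.1284, 0.0967] TURN [-0.0001, 0.0001, 0.1314] mm 80 deg 15.8 rows>=2.2
```

View pics/w17p.png

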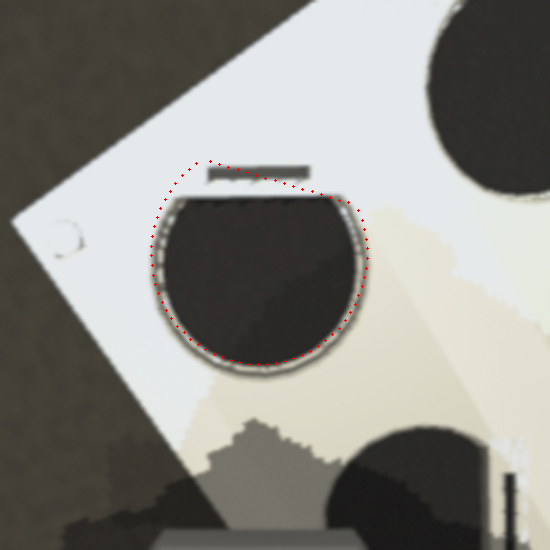

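```bash
python3 - <<'E' 2>/dev/null
from pock import *
p=pock(3,"w19",rng=3)
p4=pock(4,"w20",rng=3,cutrow=240)
yaw=-22.4
q=place_pose(3,yaw,22,off=[.58,2.6],pc=p[:2]); print(q); go(q,D_(yaw))
E
```

```text
t14.55 p [454.41   0.37  70.33] rot [[0.924, -0.381, -0.0], [-0.381, -0.924, 0.0], [-0.0, -0.0, -1.0]] F [ 0.04  0.15 -1.18] w16.8
pocket 3 [477.24  53.71] yaw 67.47 69 0.32 prior [477.2  54.1] 67.5
t14.60 p [454.38   0.21  70.35] rot [[0.924, -0.382, -0.0], [-0.382, -0.924, 0.0], [-0.0, -0.0, -1.0]] F [ 0.    0.29 -1.41] w16.3
pocket 4 [491.87 -20.52] yaw -16.84 37 0.22 prior [492.  -20.7] -17.0
[np.float64(477.6900512448986), np.float64(56.334541700698374), 22]
SHIFT [0.0001, -0.1219, 0.0967] TURN [-0.0001, 0.0001, -0.0004] mm 78 deg 0.1 rows>=1.9
```

View pics/w19p.png

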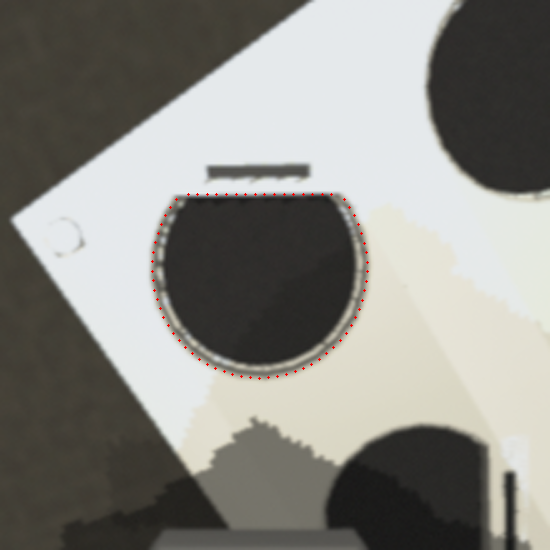

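send_rows:
  increments:
    - [0, -0.06, 0.02, 0, 0, 0, -1]
    - [0, -0.11, 0.06, 0, 0, 0, -1]
    - [0, -0.122, 0.09, 0, 0, 0, -1]
    - [0, -0.122, 0.103, 0, 0, 0, -1]
    - [0, -0.122, 0.103, 0, 0, 0, -1]
    - [0, -0.122, 0.103, 0, 0, 0, -1]
    - [0, -0.122, 0.103, 0, 0, 0, -1]
    - [0, -0.122, 0.103, 0, 0, 0, -1]
    - [0, -0.122, 0.103, 0, 0, 0, -1]

```text
clock: 15.4
ee_pos: [478.0, 55.3, 19.6]
ee_rot: [0.981, -0.196, 0.0, -0.0]
force: [0.4, 0.1, -0.5]
width: 16.9
```

```bash
python3 - <<'E'
from h import *
st(); go(place_pose(3,-22.5,2,off=[.58,2.6],pc=[477.24,53.8]),D_(-22.5))
E
```

```text
t15.40 p [477.99  55.26  19.55] rot [[0.923, -0.384, 0.001], [-0.384, -0.923, -0.0], [0.001, -0.0, -1.0]] F [ 0.43  0.14 -0.55] w16.9
SHIFT [-0.0015, -0.0019, 0.0351] TURN [-0.0001, -0.0005, -0.0005] mm 18 deg 0.1 rows>=0.4
```

send_rows:
  increments:
    - [-0.001, -0.0015, 0.006, 0, 0, 0, -1]
    - [-0.001, -0.0015, 0.006, 0, 0, 0, -1]
    - [-0.001, -0.0015, 0.012, 0, 0, 0, -1]
    - [-0.001, -0.0015, 0.018, 0, 0, 0, -1]
    - [-0.001, -0.0015, 0.024, 0, 0, 0, -1]
    - [-0.001, -0.0015, 0.03, 0, 0, 0, -1]
    - [-0.001, -0.0015, 0.036, 0, 0, 0, -1]
    - [-0.001, -0.0015, 0.036, 0, 0, 0, -1]

```text
clock: 16.07
ee_pos: [477.9, 57.2, 1.7]
ee_rot: [0.981, -0.195, 0.001, 0.0]
force: [-6.1, -0.7, 26.6]
width: 16.9
```

```bash
python3 - <<'E'
from h import *
st(); c,im=snap("wrist","w21"); cv2.imwrite("pics/w21z.png",cv2.resize(im[140:380,150:420],None,fx=2.2,fy=2.2,interpolation=cv2.INTER_CUBIC))
E
```

```text
t16.07 p [477.92  57.16   1.72] rot [[0.924, -0.382, 0.001], [-0.382, -0.924, -0.0], [0.001, -0.0, -1.0]] F [-6.14 -0.74 26.62] w16.9
```

View pics/w21z.png

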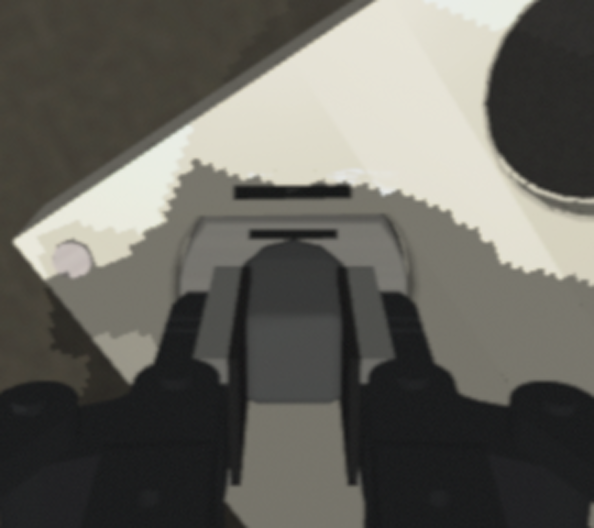

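Cell C bottomed out in pocket 3 (27 N on the floor, flats parallel). Releasing.

send_rows:
  increments:
    - [0, 0, -0.004, 0, 0, 0, -0.1]
    - [0, 0, -0.004, 0, 0, 0, -0.1]
    - [0, 0, -0.004, 0, 0, 0, -0.1]
    - [0, 0, -0.04, 0, 0, 0, -0.1]
    - [0, 0, -0.1, 0, 0, 0, 0]
    - [0, 0, -0.14, 0, 0, 0, 0.1]
    - [0, 0, -0.14, 0, 0, 0, 0.1]

```text
clock: 16.7
ee_pos: [479.1, 57.1, 73.8]
ee_rot: [0.981, -0.195, 0.002, -0.001]
force: [1.3, -0.3, -0.0]
width: 46.9
```

```bash
python3 - <<'E'
from grasp import *
st(); c,im=snap("wrist","w22"); cv2.imwrite("pics/w22z.png",cv2.resize(im[100:380,130:420],None,fx=2,fy=2,interpolation=cv2.INTER_CUBIC))
topcells("t2",{k:v for k,v in CELLS.items() if k!="C"})
go([535,337.1,60],D_(-57.5))
E
```

```text
t16.70 p [479.06  57.07  73.79] rot [[0.924, -0.383, 0.004], [-0.383, -0.924, 0.0], [0.003, -0.002, -1.0]] F [ 1.34 -0.26 -0.05] w46.9
B top [534.9  337.11] -57.0 69 0.24
D top [447.01 355.73] -52.1 69 0.24
E top [405.6  237.57] 0.1 69 0.24
SHIFT [-0.1095, -0.5622, 0.0223] TURN [-0.0003, -0.0004, 0.2914] mm 287 deg 35.0 rows>=6.9
```

View pics/w22z.png

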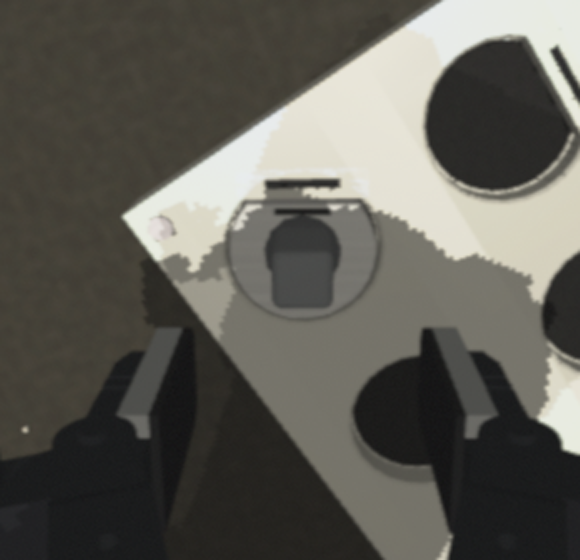

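send_rows:
  increments:
    - [-0.11, -0.562, 0.022, 0, 0, 0.291, 0.1]
    - [-0.11, -0.562, 0.022, 0, 0, 0.291, 0.1]
    - [-0.11, -0.562, 0.022, 0, 0, 0.291, 0.1]
    - [-0.11, -0.562, 0.022, 0, 0, 0.291, 0.1]
    - [-0.11, -0.562, 0.022, 0, 0, 0.291, 0.1]
    - [-0.11, -0.562, 0.022, 0, 0, 0.291, 0.1]
    - [-0.11, -0.562, 0.022, 0, 0, 0.291, 0.1]
    - [-0.11, -0.562, 0.022, 0, 0, 0.291, 0.1]
    - [-0.11, -0.562, 0.022, 0, 0, 0.291, 0.1]
    - [-0.11, -0.562, 0.022, 0, 0, 0.291, 0.1]
    - [-0.11, -0.562, 0.022, 0, 0, 0.291, 0.1]
    - [-0.11, -0.562, 0.022, 0, 0, 0.291, 0.1]

```text
clock: 17.8
ee_pos: [534.5, 335.9, 59.6]
ee_rot: [0.877, -0.481, 0.0, 0.0]
force: [-0.2, -0.2, -0.5]
width: 47.0
```

```bash
python3 - <<'E'
from grasp import *
s,r=st(); c,im=snap("wrist","w23")
b=fitcell(c,im,CELLS["B"][:2],a0s=[np.radians(-57.5)],rng=5,mask=lambda q:(q[:,0]>222)&(q[:,0]<340)); p=b[1]; print(p[:2],np.degrees(p[2]),b[2:4])
s,r=st()
go([535,337.1,-12],D_(-57.5))
E
```

```text
t17.80 p [534.47 335.94  59.64] rot [[0.537, -0.843, -0.0], [-0.843, -0.537, -0.001], [0.001, 0.001, -1.0]] F [-0.17 -0.15 -0.5 ] w47.0
[535.23 337.59] -57.50333763640843 (np.int64(69), np.float64(0.24880385587768172))
t17.85 p [534.52 336.15  59.82] rot [[0.537, -0.843, 0.0], [-0.843, -0.537, -0.001], [0.001, 0.0, -1.0]] F [-0.93  0.06 -0.09] w46.9
SHIFT [-0.0012, -0.0019, 0.1436] TURN [0.0001, -0.0003, 0.0] mm 72 deg 0.0 rows>=1.7
```

send_rows:
  increments:
    - [0, 0, 0.05, 0, 0, 0, 0]
    - [0, 0, 0.09, 0, 0, 0, 0]
    - [0, 0, 0.12, 0, 0, 0, 0]
    - [0, 0, 0.12, 0, 0, 0, 0]
    - [0, 0, 0.12, 0, 0, 0, 0]
    - [0, 0, 0.12, 0, 0, 0, 0]
    - [0, 0, 0.12, 0, 0, 0, 0]

```text
clock: 18.43
ee_pos: [534.9, 337.8, 1.1]
ee_rot: [0.877, -0.48, 0.0, -0.001]
force: [0.1, 0.6, -0.3]
width: 42.7
```

```bash
python3 - <<'E'
from grasp import *
s,r=st(); 
go([535.1,337.2,-12],D_(-57.5))
E
```

```text
t18.43 p [534.87 337.78   1.13] rot [[0.538, -0.843, 0.001], [-0.843, -0.538, 0.001], [-0.0, -0.002, -1.0]] F [ 0.09  0.64 -0.32] w42.7
SHIFT [0.0012, 0.0003, 0.0263] TURN [-0.0008, 0.0, 0.0005] mm 13 deg 0.1 rows>=0.3
```

Aligned to 0.6 mm. Lower and close.

send_rows:
  increments:
    - [0, 0, 0.02, 0, 0, 0, 0]
    - [0, 0, 0.026, 0, 0, 0, -0.3]
    - [0, 0, 0.026, 0, 0, 0, -1]
    - [0, 0, 0.026, 0, 0, 0, -1]
    - [0, 0, 0.026, 0, 0, 0, -1]
    - [0, 0, 0.026, 0, 0, 0, -1]
    - [0, 0, 0.026, 0, 0, 0, -1]
    - [0, 0, 0.026, 0, 0, 0, -1]

```text
clock: 19.1
ee_pos: [534.3, 337.5, -13.0]
ee_rot: [0.877, -0.48, 0.0, -0.0]
force: [0.6, -0.1, -0.9]
width: 16.8
```

send_rows:
  increments:
    - [0, 0, -0.05, 0, 0, 0, -1]
    - [0, 0, -0.12, 0, 0, 0, -1]
    - [0, 0, -0.17, 0, 0, 0, -1]
    - [0, 0, -0.17, 0, 0, 0, -1]
    - [0, 0, -0.17, 0, 0, 0, -1]
    - [0, 0, -0.17, 0, 0, 0, -1]

```text
clock: 19.6
ee_pos: [534.0, 337.0, 71.4]
ee_rot: [0.877, -0.48, -0.0, 0.0]
force: [-0.2, -0.0, -2.1]
width: 16.3
```

```bash
python3 - <<'E' 2>/dev/null
from held import *
held2("w24",k=0,off0=(.7,0),dzs=[20,21,22,23,24,25,26])
p=place_pose(4,-16.9,70,back=62,off=[0.7,0]); print(p); go(p,D_(-16.9))
E
```

```text
t19.60 p [534.   337.05  71.37] rot [[0.538, -0.843, -0.0], [-0.843, -0.538, -0.0], [0.0, 0.001, -1.0]] F [-0.18 -0.04 -2.13] w16.3
dz20.0 off [1.19 1.16] yawrel -0.4 26 res 0.232 griptop front px [284.07 279.54] w 47.1 back row 320.8 w 45.5
dz21.0 off [1.09 0.88] yawrel -0.2 26 res 0.207 griptop front px [283.78 280.06] w 47.5 back row 321.6 w 45.8
dz22.0 off [1.05 0.6 ] yawrel -0.0 25 res 0.185 griptop front px [283.58 280.61] w 47.8 back row 322.4 w 46.1
dz23.0 off [1.16 0.33] yawrel 1.0 26 res 0.191 griptop front px [283.48 281.19] w 48.2 back row 323.3 w 46.4
dz24.0 off [1.12 0.02] yawrel 1.0 24 res 0.151 griptop front px [283.36 281.69] w 48.5 back row 324.1 w 46.8
dz25.0 off [ 1.19 -0.26] yawrel 2.0 25 res 0.128 griptop front px [283.15 282.25] w 48.9 back row 324.9 w 47.1
dz26.0 off [ 1.21 -0.56] yawrel 2.5 25 res 0.187 griptop front px [283.   282.78] w 49.3 back row 325.7 w 47.5
[np.float64(473.30669448806805), np.float64(-79.81895067605289), 70]
SHIFT [0.6373, 0.5507, 0.0026] TURN [0.0006, 0.0002, -0.3377] mm 421 deg 40.5 rows>=10.1
```

View pics/w24.png

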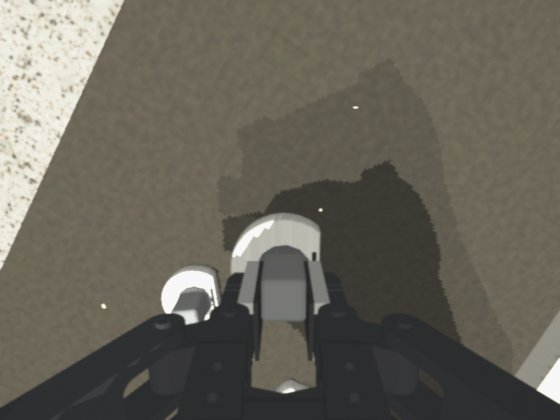

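```bash
python3 - <<'E' 2>/dev/null
from h import *
p=place_pose(4,-17.3,60,off=[0.9,-.35],pc=[491.95,-20.6]); print(p); go(p,D_(-17.3))
E
```

```text
[np.float64(490.9866340745202), np.float64(-20.666528893155974), 60]
SHIFT [0.5567, 0.4572, 0.0225] TURN [0.0006, 0.0002, -0.3343] mm 360 deg 40.1 rows>=8.6
```

send_rows:
  increments:
    - [0.557, 0.457, 0.0, 0, 0, -0.334, -1]
    - [0.557, 0.457, 0.0, 0, 0, -0.334, -1]
    - [0.557, 0.457, 0.0, 0, 0, -0.334, -1]
    - [0.557, 0.457, 0.0, 0, 0, -0.334, -1]
    - [0.557, 0.457, 0.0, 0, 0, -0.334, -1]
    - [0.557, 0.457, 0.0, 0, 0, -0.334, -1]
    - [0.557, 0.457, 0.0, 0, 0, -0.334, -1]
    - [0.557, 0.457, 0.0, 0, 0, -0.334, -1]
    - [0.557, 0.457, 0.06, 0, 0, -0.334, -1]
    - [0.557, 0.457, 0.09, 0, 0, -0.334, -1]
    - [0.557, 0.457, 0.09, 0, 0, -0.334, -1]
    - [0.557, 0.457, 0.09, 0, 0, -0.334, -1]

```text
clock: 20.65
ee_pos: [491.0, -19.5, 26.3]
ee_rot: [0.989, -0.15, -0.001, -0.0]
force: [1.0, -0.2, -0.2]
width: 16.5
```

send_rows:
  increments:
    - [0, 0, 0.01, 0, 0, 0, -1]
    - [0, 0, 0.01, 0, 0, 0, -1]
    - [0, 0, 0.01, 0, 0, 0, -1]
    - [0, 0, 0.01, 0, 0, 0, -1]
    - [0, 0, 0.01, 0, 0, 0, -1]

```text
clock: 21.07
ee_pos: [491.9, -20.0, 22.3]
ee_rot: [0.989, -0.15, 0.0, -0.0]
force: [0.2, -0.6, -1.2]
width: 16.6
```

```bash
python3 - <<'E' 2>/dev/null
from pock import *
p=place_pose(4,-17.3,0,off=[0.9,-.35],pc=[491.95,-20.6]); st(); go(p,D_(-17.3))
c,im=snap("wrist","w25"); cv2.imwrite("pics/w25z.png",cv2.resize(im[140:380,150:420],None,fx=2.2,fy=2.2,interpolation=cv2.INTER_CUBIC))
E
```

```text
t21.07 p [491.88 -19.96  22.3 ] rot [[0.955, -0.298, 0.001], [-0.298, -0.955, -0.0], [0.001, -0.0, -1.0]] F [ 0.18 -0.58 -1.25] w16.6
SHIFT [-0.0013, 0.0019, 0.0446] TURN [-0.0001, -0.0003, -0.0001] mm 22 deg 0.0 rows>=0.5
```

View pics/w25z.png

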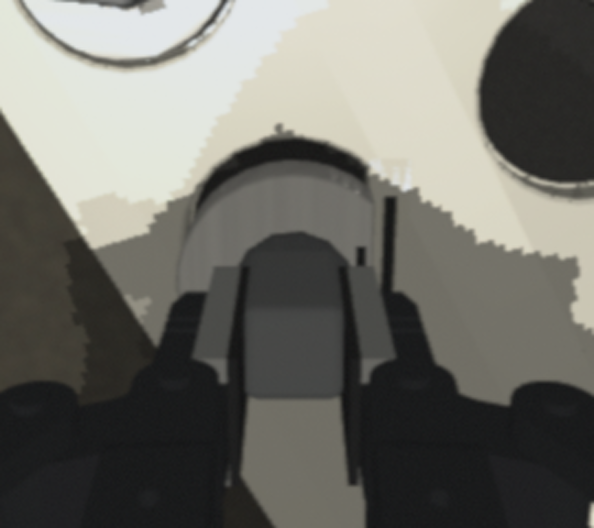

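send_rows:
  increments:
    - [-0.0012, 0.0016, 0.012, 0, 0, 0, -1]
    - [-0.0012, 0.0016, 0.018, 0, 0, 0, -1]
    - [-0.0012, 0.0016, 0.018, 0, 0, 0, -1]
    - [-0.0012, 0.0016, 0.024, 0, 0, 0, -1]
    - [-0.0012, 0.0016, 0.03, 0, 0, 0, -1]
    - [-0.0012, 0.0016, 0.036, 0, 0, 0, -1]
    - [-0.0012, 0.0016, 0.042, 0, 0, 0, -1]
    - [-0.0012, 0.0016, 0.046, 0, 0, 0, -1]
    - [-0.0012, 0.0016, 0.046, 0, 0, 0, -1]

```text
clock: 21.87
ee_pos: [490.7, -20.8, -1.5]
ee_rot: [0.989, -0.151, -0.0, -0.0]
force: [0.2, -0.2, -1.0]
width: 17.2
```

```bash
python3 - <<'E'
from h import *
st(); c,im=snap("wrist","w26"); cv2.imwrite("pics/w26z.png",cv2.resize(im[140:380,150:420],None,fx=2.2,fy=2.2,interpolation=cv2.INTER_CUBIC))
E
```

```text
t21.87 p [490.67 -20.81  -1.5 ] rot [[0.955, -0.298, -0.0], [-0.298, -0.955, 0.0], [-0.0, 0.0, -1.0]] F [ 0.15 -0.23 -0.98] w17.2
```

View pics/w26z.png

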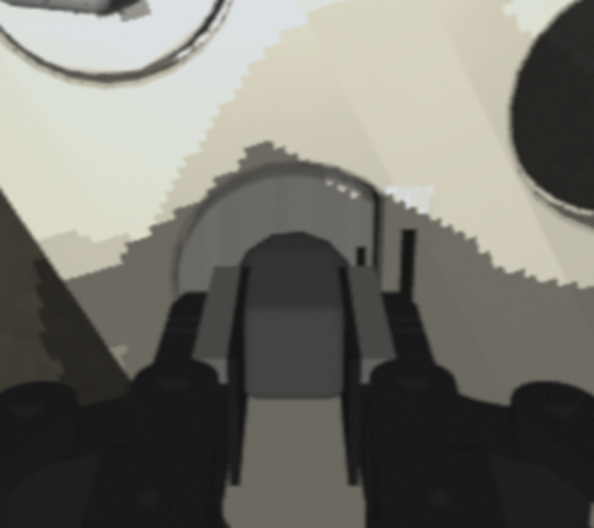

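send_rows:
  increments:
    - [0, 0, 0, 0, 0, 0, -0.1]
    - [0, 0, 0, 0, 0, 0, -0.1]
    - [0, 0, 0, 0, 0, 0, -0.1]
    - [0, 0, -0.05, 0, 0, 0, -0.1]
    - [0, 0, -0.1, 0, 0, 0, 0]
    - [0, 0, -0.14, 0, 0, 0, 0.1]
    - [0, 0, -0.14, 0, 0, 0, 0.1]
    - [0, 0, -0.14, 0, 0, 0, 0.1]

```text
clock: 22.58
ee_pos: [491.4, -21.2, 69.7]
ee_rot: [0.989, -0.151, 0.001, 0.0]
force: [0.2, 0.6, 0.7]
width: 47.1
```

```bash
python3 - <<'E'
from grasp import *
st(); c,im=snap("wrist","w27"); cv2.imwrite("pics/w27z.png",cv2.resize(im[100:380,130:420],None,fx=2,fy=2,interpolation=cv2.INTER_CUBIC))
topcells("t3",{k:v for k,v in CELLS.items() if k in "DE"})
go([405.7,237.5,60],D_(2))
E
```

```text
t22.58 p [491.41 -21.24  69.71] rot [[0.954, -0.299, 0.002], [-0.299, -0.954, -0.0], [0.002, -0.0, -1.0]] F [0.18 0.59 0.67] w47.1
D top [447.03 355.71] -52.3 69 0.25
E top [405.58 237.65] 0.1 69 0.23
SHIFT [-0.3161, -0.443, 0.0169] TURN [0.0001, 0.0002, -0.1613] mm 272 deg 19.4 rows>=6.5
```

View pics/w27z.png

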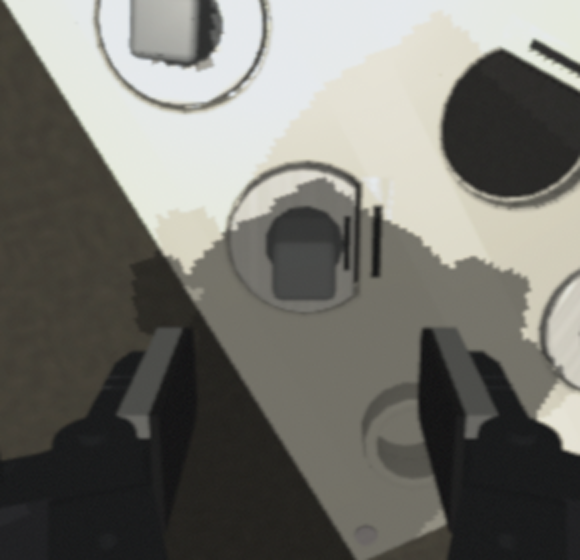

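View pics/t3.png

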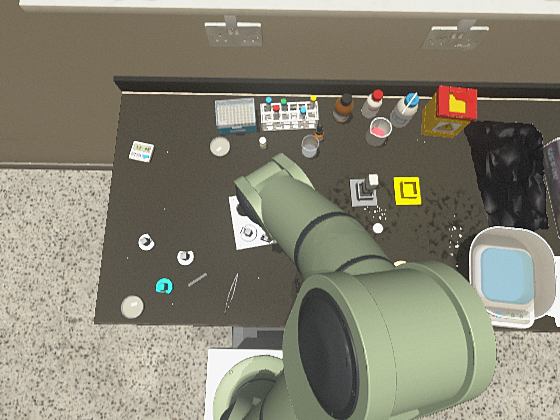

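B is seated in pocket 4, and D and E are still where they were. Going to E now; its turquoise neighbour sits at (321, 284), 95 mm away.

send_rows:
  increments:
    - [-0.316, -0.443, 0.017, 0, 0, -0.161, 0.1]
    - [-0.316, -0.443, 0.017, 0, 0, -0.161, 0.1]
    - [-0.316, -0.443, 0.017, 0, 0, -0.161, 0.1]
    - [-0.316, -0.443, 0.017, 0, 0, -0.161, 0.1]
    - [-0.316, -0.443, 0.017, 0, 0, -0.161, 0.1]
    - [-0.316, -0.443, 0.017, 0, 0, -0.161, 0.1]
    - [-0.316, -0.443, 0.017, 0, 0, -0.161, 0.1]
    - [-0.316, -0.443, 0.017, 0, 0, -0.161, 0.1]
    - [-0.316, -0.443, 0.017, 0, 0, -0.161, 0.1]
    - [-0.316, -0.443, 0.017, 0, 0, -0.161, 0.1]
    - [-0.316, -0.443, 0.017, 0, 0, -0.161, 0.1]
    - [-0.316, -0.443, 0.017, 0, 0, -0.161, 0.1]

```text
clock: 23.68
ee_pos: [406.4, 236.5, 60.1]
ee_rot: [1.0, 0.016, -0.0, 0.0]
force: [-0.1, -0.2, -1.4]
width: 47.1
```

```bash
python3 - <<'E'
from grasp import *
s,r=st(); c,im=snap("wrist","w28")
b=fitcell(c,im,CELLS["E"][:2],a0s=[np.radians(2)],rng=5,mask=lambda q:(q[:,0]>222)&(q[:,0]<340)); p=b[1]; print(p[:2],np.degrees(p[2]),b[2:4])
D,_=dshape(24,16,12); show(im,[((0,0,255),c.px(pose2(p,D)))],"w28v",(180,120,400,330),2.5)
s,r=st()
go([405.7,237.5,-12],D_(2))
E
```

```text
t23.68 p [406.35 236.54  60.15] rot [[0.999, 0.033, -0.0], [0.033, -0.999, -0.0], [-0.0, 0.0, -1.0]] F [-0.06 -0.24 -1.39] w47.1
[405.26 238.14] 3.103497627151962 (np.int64(69), np.float64(0.22709073136507604))
t23.73 p [406.37 236.69  60.26] rot [[0.999, 0.033, -0.0], [0.033, -0.999, -0.0], [-0.0, 0.0, -1.0]] F [-0.32 -0.54  0.11] w47.3
SHIFT [-0.0013, -0.0017, 0.1445] TURN [0.0002, 0.0001, -0.001] mm 72 deg 0.1 rows>=1.7
```

View pics/w28v.png

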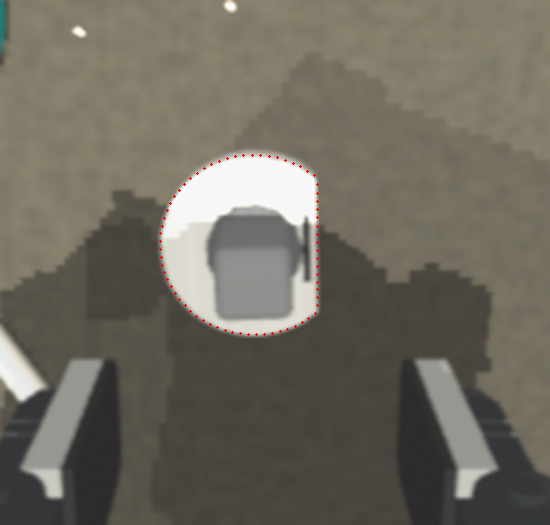

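send_rows:
  increments:
    - [-0.001, 0, 0.05, 0, 0, 0, 0]
    - [-0.001, 0, 0.09, 0, 0, 0, 0]
    - [-0.001, 0, 0.12, 0, 0, 0, 0]
    - [-0.001, 0, 0.12, 0, 0, 0, 0]
    - [-0.001, 0, 0.12, 0, 0, 0, 0]
    - [-0.001, 0, 0.12, 0, 0, 0, 0]
    - [-0.001, 0, 0.12, 0, 0, 0, 0]

```text
clock: 24.32
ee_pos: [406.1, 237.7, 1.3]
ee_rot: [1.0, 0.017, 0.001, -0.0]
force: [0.4, -0.4, 0.3]
width: 42.8
```

```bash
python3 - <<'E'
from grasp import *
s,r=st(); 
go([405.5,237.8,-12],D_(2.5))
E
```

```text
t24.32 p [406.14 237.75   1.34] rot [[0.999, 0.034, 0.001], [0.034, -0.999, 0.001], [0.001, -0.001, -1.0]] F [ 0.4  -0.42  0.31] w42.8
SHIFT [-0.0013, -0.0001, 0.0267] TURN [-0.0003, -0.0006, -0.0046] mm 13 deg 0.6 rows>=0.3
```

send_rows:
  increments:
    - [0, 0, 0.02, 0, 0, -0.004, 0]
    - [0, 0, 0.026, 0, 0, -0.004, -0.3]
    - [0, 0, 0.026, 0, 0, -0.004, -1]
    - [0, 0, 0.026, 0, 0, -0.004, -1]
    - [0, 0, 0.026, 0, 0, -0.004, -1]
    - [0, 0, 0.026, 0, 0, -0.004, -1]
    - [0, 0, 0.026, 0, 0, -0.004, -1]
    - [0, 0, 0.026, 0, 0, -0.004, -1]

```text
clock: 24.98
ee_pos: [405.5, 237.7, -12.5]
ee_rot: [1.0, 0.021, 0.0, -0.0]
force: [0.2, -0.2, 0.4]
width: 16.7
```

send_rows:
  increments:
    - [0, 0, -0.05, 0, 0, 0, -1]
    - [0, 0, -0.12, 0, 0, 0, -1]
    - [0, 0, -0.16, 0, 0, 0, -1]
    - [0, 0, -0.16, 0, 0, 0, -1]
    - [0, 0, -0.16, 0, 0, 0, -1]
    - [0, 0, -0.16, 0, 0, 0, -1]

```text
clock: 25.48
ee_pos: [405.5, 237.2, 67.0]
ee_rot: [1.0, 0.021, -0.0, 0.0]
force: [-0.2, -0.2, -1.8]
width: 16.6
```

```bash
python3 - <<'E' 2>/dev/null
from held import *
held2("w29",k=0,off0=(.7,0),dzs=[22,23,24,25,26])
p=place_pose(0,11,70,back=62,off=[0.9,-.3]); print(p); go(p,D_(11))
E
```

```text
t25.48 p [405.47 237.23  67.05] rot [[0.999, 0.043, -0.0], [0.043, -0.999, -0.0], [-0.0, 0.0, -1.0]] F [-0.24 -0.19 -1.79] w16.6
dz22.0 off [-0.1   1.15] yawrel -0.9 27 res 0.249 griptop front px [282.8  280.44] w 47.8 back row 322.3 w 46.1
dz23.0 off [-0.02  0.9 ] yawrel -0.0 27 res 0.226 griptop front px [282.62 281.05] w 48.2 back row 323.2 w 46.5
dz24.0 off [-0.03  0.62] yawrel 0.4 26 res 0.046 griptop front px [282.41 281.62] w 48.6 back row 324.0 w 46.8
dz25.0 off [0.07 0.34] yawrel 1.5 26 res 0.132 griptop front px [282.21 282.18] w 48.9 back row 324.9 w 47.1
dz26.0 off [0.15 0.04] yawrel 2.4 26 res 0.116 griptop front px [282.06 282.71] w 49.3 back row 325.7 w 47.5
[np.float64(562.9039359468558), np.float64(7.172898375371659), 70]
SHIFT [0.2954, 0.4733, -0.0065] TURN [0.0002, 0.0004, -0.0712] mm 279 deg 8.5 rows>=6.7
```

```bash
python3 - <<'E' 2>/dev/null
from h import *
p=place_pose(0,11.2,67,off=[0.4,.5]); print(p); go(p,D_(11.2))
E
```

```text
[np.float64(551.4105007622503), np.float64(68.91278383718661), 67]
SHIFT [0.2777, 0.3489, -0.0005] TURN [0.0002, 0.0004, -0.0729] mm 223 deg 8.7 rows>=5.3
```

send_rows:
  increments:
    - [0.278, 0.349, 0.0, 0, 0, -0.073, -1]
    - [0.278, 0.349, 0.0, 0, 0, -0.073, -1]
    - [0.278, 0.349, 0.0, 0, 0, -0.073, -1]
    - [0.278, 0.349, 0.0, 0, 0, -0.073, -1]
    - [0.278, 0.349, 0.0, 0, 0, -0.073, -1]
    - [0.278, 0.349, 0.03, 0, 0, -0.073, -1]
    - [0.278, 0.349, 0.07, 0, 0, -0.073, -1]
    - [0.278, 0.349, 0.09, 0, 0, -0.073, -1]
    - [0.278, 0.349, 0.09, 0, 0, -0.073, -1]
    - [0.278, 0.349, 0.09, 0, 0, -0.073, -1]
    - [0.278, 0.349, 0.09, 0, 0, -0.073, -1]
    - [0.278, 0.349, 0.09, 0, 0, -0.073, -1]

```text
clock: 26.53
ee_pos: [552.1, 70.0, 23.3]
ee_rot: [0.995, 0.098, 0.001, -0.0]
force: [0.8, -0.2, -0.6]
width: 16.9
```

send_rows:
  increments:
    - [0, 0, 0.005, 0, 0, 0, -1]
    - [0, 0, 0.005, 0, 0, 0, -1]
    - [0, 0, 0.005, 0, 0, 0, -1]

```text
clock: 26.78
ee_pos: [551.9, 69.3, 20.1]
ee_rot: [0.995, 0.098, 0.0, 0.0]
force: [-0.3, -0.5, -0.9]
width: 16.6
```

```bash
python3 - <<'E' 2>/dev/null
from pock import *
p=place_pose(0,11.2,0,off=[0.4,.5]); st(); go(p,D_(11.2))
c,im=snap("wrist","w30"); cv2.imwrite("pics/w30z.png",cv2.resize(im[140:380,150:420],None,fx=2.2,fy=2.2,interpolation=cv2.INTER_CUBIC))
E
```

```text
t26.78 p [551.9   69.28  20.1 ] rot [[0.981, 0.195, 0.0], [0.195, -0.981, -0.0], [0.0, 0.0, -1.0]] F [-0.25 -0.5  -0.91] w16.6
SHIFT [-0.0011, 0.0005, 0.0402] TURN [0.0001, -0.0001, 0.0002] mm 20 deg 0.0 rows>=0.5
```

View pics/w30z.png

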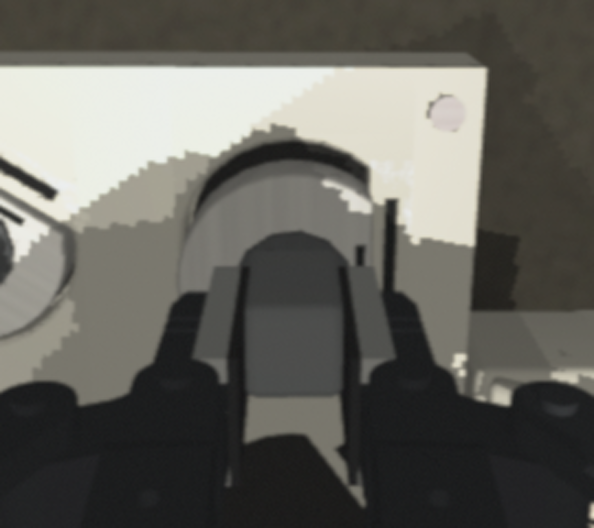

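send_rows:
  increments:
    - [-0.0008, 0.0005, 0.008, 0, 0, 0, -1]
    - [-0.0008, 0.0005, 0.014, 0, 0, 0, -1]
    - [-0.0008, 0.0005, 0.02, 0, 0, 0, -1]
    - [-0.0008, 0.0005, 0.026, 0, 0, 0, -1]
    - [-0.0008, 0.0005, 0.032, 0, 0, 0, -1]
    - [-0.0008, 0.0005, 0.038, 0, 0, 0, -1]
    - [-0.0008, 0.0005, 0.042, 0, 0, 0, -1]
    - [-0.0008, 0.0005, 0.042, 0, 0, 0, -1]

```text
clock: 27.5
ee_pos: [551.5, 69.0, -0.9]
ee_rot: [0.995, 0.098, -0.0, 0.0]
force: [-2.2, -2.1, 7.5]
width: 16.3
```

```bash
python3 - <<'E'
from h import *
st(); c,im=snap("wrist","w31"); cv2.imwrite("pics/w31z.png",cv2.resize(im[140:380,150:420],None,fx=2.2,fy=2.2,interpolation=cv2.INTER_CUBIC))
E
```

```text
t27.50 p [551.47  68.98  -0.9 ] rot [[0.981, 0.195, -0.0], [0.195, -0.981, -0.0], [-0.0, 0.0, -1.0]] F [-2.17 -2.13  7.47] w16.3
```

View pics/w31z.png

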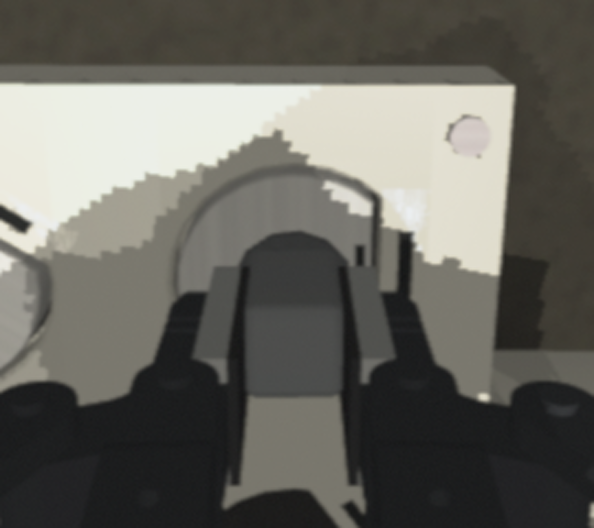

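send_rows:
  increments:
    - [0, 0, 0, 0, 0, 0, -0.1]
    - [0, 0, 0, 0, 0, 0, -0.1]
    - [0, 0, 0, 0, 0, 0, -0.1]
    - [0, 0, -0.05, 0, 0, 0, -0.1]
    - [0, 0, -0.1, 0, 0, 0, 0]
    - [0, 0, -0.14, 0, 0, 0, 0.1]
    - [0, 0, -0.14, 0, 0, 0, 0.1]
    - [0, 0, -0.14, 0, 0, 0, 0.1]

```text
clock: 28.22
ee_pos: [552.1, 68.8, 69.6]
ee_rot: [0.995, 0.098, 0.001, 0.0]
force: [0.5, 0.2, -1.0]
width: 46.9
```

```bash
python3 - <<'E'
from grasp import *
st(); c,im=snap("wrist","w32"); cv2.imwrite("pics/w32z.png",cv2.resize(im[100:380,130:420],None,fx=2,fy=2,interpolation=cv2.INTER_CUBIC))
topcells("t4",{k:v for k,v in CELLS.items() if k in "D"})
go([447.1,355.6,60],D_(-51))
E
```

```text
t28.22 p [552.1   68.83  69.59] rot [[0.981, 0.194, 0.002], [0.194, -0.981, -0.0], [0.002, 0.0, -1.0]] F [ 0.48  0.2  -1.04] w46.9
D top [447.06 355.84] -51.7 69 0.24
SHIFT [-0.0927, -0.6034, 0.0165] TURN [0.0002, 0.0003, 0.5184] mm 305 deg 62.2 rows>=8.7
```

View pics/w32z.png

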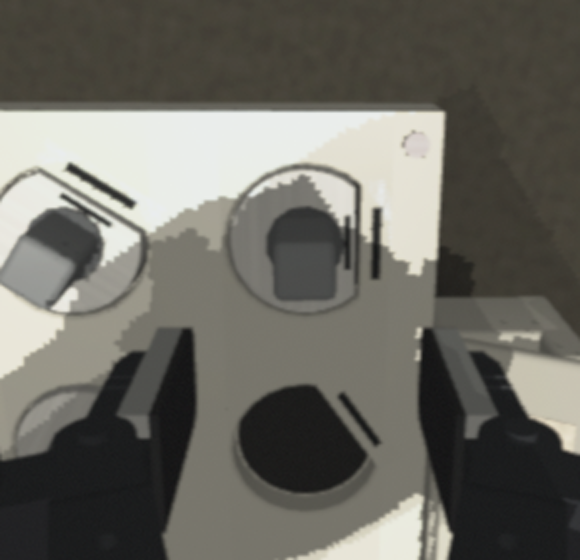

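View pics/t4.png

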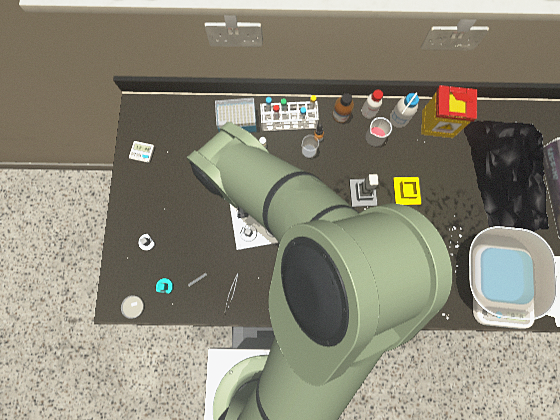

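send_rows:
  increments:
    - [-0.093, -0.603, 0.016, 0, 0, 0.518, 0.1]
    - [-0.093, -0.603, 0.016, 0, 0, 0.518, 0.1]
    - [-0.093, -0.603, 0.016, 0, 0, 0.518, 0.1]
    - [-0.093, -0.603, 0.016, 0, 0, 0.518, 0.1]
    - [-0.093, -0.603, 0.016, 0, 0, 0.518, 0.1]
    - [-0.093, -0.603, 0.016, 0, 0, 0.518, 0.1]
    - [-0.093, -0.603, 0.016, 0, 0, 0.518, 0.1]
    - [-0.093, -0.603, 0.016, 0, 0, 0.518, 0.1]
    - [-0.093, -0.603, 0.016, 0, 0, 0.518, 0.1]
    - [-0.093, -0.603, 0.016, 0, 0, 0.518, 0.1]
    - [-0.093, -0.603, 0.016, 0, 0, 0.518, 0.1]
    - [-0.093, -0.603, 0.016, 0, 0, 0.518, 0.1]

```text
clock: 29.32
ee_pos: [447.5, 354.4, 60.3]
ee_rot: [0.903, -0.429, 0.0, 0.001]
force: [0.3, 0.2, -0.7]
width: 46.8
```

send_rows:
  increments:
    - [0, 0, 0.05, 0, 0, 0, 0]
    - [0, 0, 0.06, 0, 0, 0, 0]
    - [0, 0, 0.06, 0, 0, 0, 0]
    - [0, 0, 0.06, 0, 0, 0, 0]
    - [0, 0, 0.06, 0, 0, 0, 0]

```text
clock: 29.73
ee_pos: [447.6, 355.6, 31.6]
ee_rot: [0.903, -0.43, 0.0, -0.0]
force: [0.4, 0.5, -0.0]
width: 42.7
```

```bash
python3 - <<'E'
from grasp import *
s,r=st(); c,im=snap("wrist","w33"); print(ctrl.read_state()["qpos"])
b=fitcell(c,im,CELLS["D"][:2],a0s=[np.radians(-51)],rng=5,mask=lambda q:(q[:,0]>222)&(q[:,0]<340)); p=b[1]; print(p[:2],np.degrees(p[2]),b[2:4])
D,_=dshape(24,16,12); show(im,[((0,0,255),c.px(pose2(p,D)))],"w33v",(180,120,400,330),2.5)
s,r=st()
go([447.1,355.6,-12],D_(-51.5))
E
```

```text
t29.73 p [447.63 355.56  31.58] rot [[0.63, -0.776, 0.0], [-0.776, -0.63, 0.0], [-0.0, -0.0, -1.0]] F [ 0.43  0.55 -0.  ] w42.7
[-0.44  0.7  -0.47  1.85  0.47  0.7  -2.07]
[447.15 356.13] -50.232628757811376 (np.int64(68), np.float64(0.2600636629558501))
t29.78 p [447.73 355.67  31.69] rot [[0.63, -0.776, 0.001], [-0.776, -0.63, 0.001], [-0.0, -0.001, -1.0]] F [-0.23  0.16 -0.03] w42.7
SHIFT [-0.0007, 0.0011, 0.0874] TURN [-0.0004, 0.0, 0.0047] mm 44 deg 0.6 rows>=1.0
```

View pics/w33v.png

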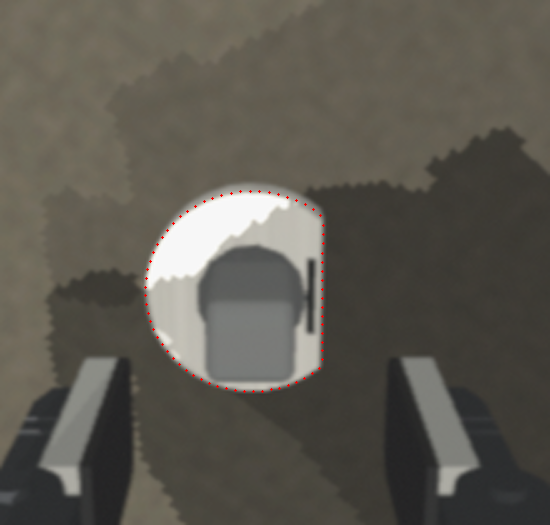

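send_rows:
  increments:
    - [-0.0007, 0.0008, 0.05, 0, 0, 0, 0]
    - [-0.0007, 0.0008, 0.08, 0, 0, 0, 0]
    - [-0.0007, 0.0008, 0.088, 0, 0, 0, 0]
    - [-0.0007, 0.0008, 0.088, 0, 0, 0, 0]
    - [-0.0007, 0.0008, 0.088, 0, 0, 0, -0.3]
    - [-0.0007, 0.0008, 0.088, 0, 0, 0, -1]
    - [-0.0007, 0.0008, 0.088, 0, 0, 0, -1]
    - [-0.0007, 0.0008, 0.088, 0, 0, 0, -1]
    - [-0.0007, 0.0008, 0.088, 0, 0, 0, -1]
    - [-0.0007, 0.0008, 0.088, 0, 0, 0, -1]
    - [-0.0007, 0.0008, 0.088, 0, 0, 0, -1]

```text
clock: 30.7
ee_pos: [447.3, 356.1, -11.9]
ee_rot: [0.903, -0.43, 0.0, -0.001]
force: [-0.7, 0.2, 5.7]
width: 16.6
```

send_rows:
  increments:
    - [0, 0, -0.05, 0, 0, 0, -1]
    - [0, 0, -0.12, 0, 0, 0, -1]
    - [0, 0, -0.17, 0, 0, 0, -1]
    - [0, 0, -0.17, 0, 0, 0, -1]
    - [0, 0, -0.17, 0, 0, 0, -1]
    - [0, 0, -0.17, 0, 0, 0, -1]

```text
clock: 31.2
ee_pos: [446.9, 355.4, 72.1]
ee_rot: [0.903, -0.43, 0.0, -0.0]
force: [-0.0, 0.3, -0.8]
width: 16.5
```

```bash
python3 - <<'E' 2>/dev/null
from held import *
held2("w34",k=0,off0=(.7,0),dzs=[22,23,24,25,26])
p=place_pose(1,45.3,75,back=62,off=[0.6,0]); print(p); go(p,D_(45.3))
E
```

```text
t31.20 p [446.86 355.42  72.13] rot [[0.63, -0.777, 0.001], [-0.777, -0.63, 0.0], [0.0, -0.0, -1.0]] F [-0.01  0.27 -0.83] w16.5
dz22.0 off [1.   1.66] yawrel 0.9 25 res 0.179 griptop front px [283.13 282.74] w 47.7 back row 324.4 w 46.0
dz23.0 off [1.11 1.39] yawrel 1.6 25 res 0.266 griptop front px [283.13 283.34] w 48.1 back row 325.3 w 46.4
dz24.0 off [1.07 1.11] yawrel 2.0 24 res 0.222 griptop front px [282.88 283.92] w 48.4 back row 326.2 w 46.7
dz25.0 off [1.09 0.8 ] yawrel 2.5 23 res 0.192 griptop front px [282.73 284.43] w 48.8 back row 327.0 w 47.0
dz26.0 off [1.08 0.5 ] yawrel 3.0 24 res 0.268 griptop front px [282.46 284.97] w 49.2 back row 327.8 w 47.4
[np.float64(610.0475305584392), np.float64(-50.186951258575036), 75]
SHIFT [0.8357, 0.257, -0.0066] TURN [0.0003, 0.0002, -0.8021] mm 437 deg 96.2 rows>=13.4
```

```bash
python3 - <<'E' 2>/dev/null
from held import *
p=place_pose(1,45.0,72,off=[0.7,0.7],pc=[566.45,-6.1]); print(p); go(p,D_(45.0))
E
```

```text
[np.float64(565.4600505063389), np.float64(-6.1), 72]
SHIFT [0.711, 0.2707, -0.0006] TURN [0.0003, 0.0002, -0.7996] mm 380 deg 95.9 rows>=13.4
```

send_rows:
  increments:
    - [0.711, 0.271, -0.01, 0, 0, -0.8, -1]
    - [0.711, 0.271, -0.01, 0, 0, -0.8, -1]
    - [0.711, 0.271, -0.01, 0, 0, -0.8, -1]
    - [0.711, 0.271, -0.01, 0, 0, -0.8, -1]
    - [0.711, 0.271, -0.01, 0, 0, -0.8, -1]
    - [0.711, 0.271, -0.01, 0, 0, -0.8, -1]
    - [0.711, 0.271, -0.01, 0, 0, -0.8, -1]
    - [0.711, 0.271, -0.01, 0, 0, -0.8, -1]
    - [0.711, 0.271, -0.01, 0, 0, -0.8, -1]
    - [0.711, 0.271, -0.01, 0, 0, -0.8, -1]
    - [0.711, 0.271, -0.01, 0, 0, -0.8, -1]
    - [0.711, 0.271, -0.01, 0, 0, -0.8, -1]

```text
clock: 32.25
ee_pos: [565.2, -7.4, 75.8]
ee_rot: [0.958, 0.285, -0.001, -0.0]
force: [-0.1, 0.6, -1.0]
width: 16.4
```

```bash
python3 - <<'E' 2>/dev/null
from held import *
p=place_pose(1,45.0,24,off=[0.7,0.7],pc=[566.45,-6.1]); st(); go(p,D_(45.0))
E
```

```text
t32.25 p [565.19  -7.42  75.78] rot [[0.837, 0.547, -0.002], [0.547, -0.837, 0.0], [-0.001, -0.001, -1.0]] F [-0.11  0.63 -0.98] w16.4
SHIFT [0.002, -0.0018, 0.1036] TURN [-0.0006, 0.0005, -0.0987] mm 52 deg 11.8 rows>=1.7
```

send_rows:
  increments:
    - [0.001, -0.001, 0.01, 0, 0, -0.09, -1]
    - [0.001, -0.001, 0.05, 0, 0, -0.09, -1]
    - [0.001, -0.001, 0.09, 0, 0, -0.09, -1]
    - [0.001, -0.001, 0.1, 0, 0, -0.09, -1]
    - [0.001, -0.001, 0.1, 0, 0, -0.09, -1]
    - [0.001, -0.001, 0.1, 0, 0, -0.09, -1]
    - [0.001, -0.001, 0.1, 0, 0, -0.09, -1]

```text
clock: 32.83
ee_pos: [566.1, -4.8, 27.7]
ee_rot: [0.928, 0.373, 0.0, 0.0]
force: [0.2, -0.1, -0.5]
width: 16.8
```

```bash
python3 - <<'E' 2>/dev/null
from pock import *
p=place_pose(1,45.0,0,off=[0.7,.7],pc=[566.45,-6.1]); st(); go(p,D_(45.0))
c,im=snap("wrist","w35"); cv2.imwrite("pics/w35z.png",cv2.resize(im[140:380,150:420],None,fx=2.2,fy=2.2,interpolation=cv2.INTER_CUBIC))
E
```

```text
t32.83 p [566.07  -4.8   27.71] rot [[0.722, 0.691, 0.001], [0.691, -0.722, 0.0], [0.001, 0.0, -1.0]] F [ 0.15 -0.07 -0.52] w16.8
SHIFT [-0.0027, 0.001, 0.0554] TURN [0.0002, -0.0003, -0.0104] mm 28 deg 1.3 rows>=0.7
```

View pics/w35z.png

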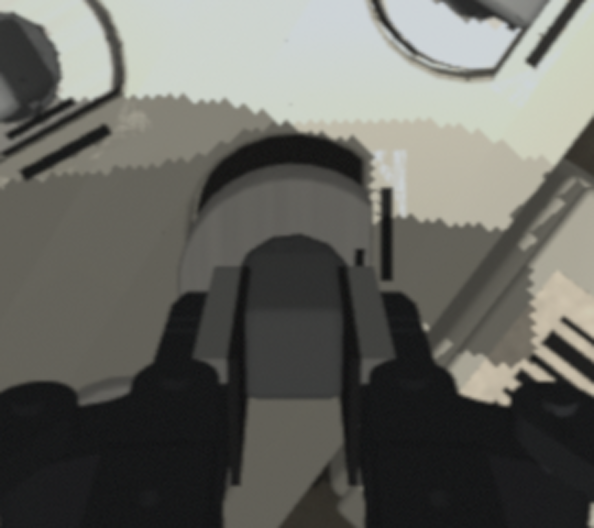

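send_rows:
  increments:
    - [-0.002, 0.001, 0.012, 0, 0, -0.009, -1]
    - [-0.002, 0.001, 0.012, 0, 0, -0.009, -1]
    - [-0.002, 0.001, 0.012, 0, 0, -0.009, -1]
    - [-0.002, 0.001, 0.012, 0, 0, -0.009, -1]

```text
clock: 33.22
ee_pos: [565.3, -6.2, 21.0]
ee_rot: [0.924, 0.381, 0.0, 0.0]
force: [-0.3, 0.3, -1.3]
width: 16.5
```

```bash
python3 - <<'E' 2>/dev/null
from pock import *
p=place_pose(1,45.0,0,off=[0.7,.7],pc=[566.45,-6.1]); st(); go(p,D_(45.0))
E
```

```text
t33.22 p [565.31  -6.17  21.  ] rot [[0.709, 0.705, 0.0], [0.705, -0.709, 0.0], [0.0, 0.0, -1.0]] F [-0.31  0.3  -1.28] w16.5
SHIFT [0.0003, 0.0001, 0.042] TURN [0.0, -0.0, -0.0014] mm 21 deg 0.2 rows>=0.5
```

send_rows:
  increments:
    - [0, 0, 0.008, 0, 0, 0, -1]
    - [0, 0, 0.014, 0, 0, 0, -1]
    - [0, 0, 0.02, 0, 0, 0, -1]
    - [0, 0, 0.026, 0, 0, 0, -1]
    - [0, 0, 0.032, 0, 0, 0, -1]
    - [0, 0, 0.038, 0, 0, 0, -1]
    - [0, 0, 0.043, 0, 0, 0, -1]
    - [0, 0, 0.043, 0, 0, 0, -1]

```text
clock: 33.88
ee_pos: [565.3, -6.2, 0.1]
ee_rot: [0.924, 0.381, -0.0, 0.0]
force: [-7.3, -2.0, 19.4]
width: 16.4
```

```bash
python3 - <<'E'
from h import *
st(); c,im=snap("wrist","w36"); cv2.imwrite("pics/w36z.png",cv2.resize(im[140:380,150:420],None,fx=2.2,fy=2.2,interpolation=cv2.INTER_CUBIC))
E
```

```text
t33.88 p [565.34  -6.16   0.13] rot [[0.709, 0.705, 0.0], [0.705, -0.709, -0.001], [-0.001, 0.001, -1.0]] F [-7.3  -1.97 19.42] w16.4
```

View pics/w36z.png

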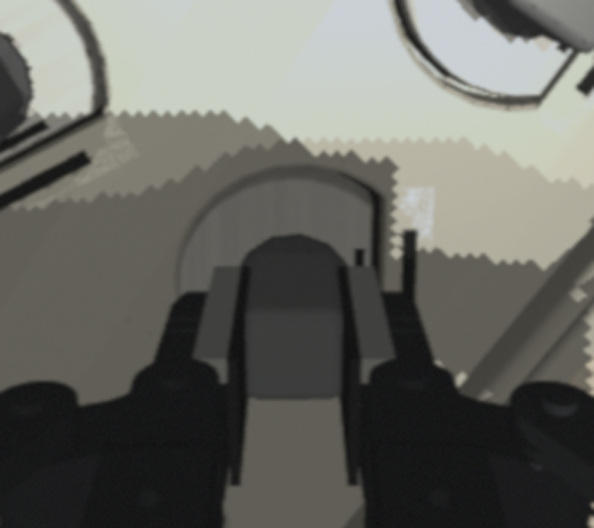

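Cell D is seated (z 0.1 mm, firm contact). Opening only slightly because of the label rest, then on to the stopper.

send_rows:
  increments:
    - [0, 0, -0.002, 0, 0, 0, -0.25]
    - [0, 0, -0.002, 0, 0, 0, -0.25]
    - [0, 0, -0.002, 0, 0, 0, -0.25]
    - [0, 0, -0.05, 0, 0, 0, -0.25]
    - [0, 0, -0.1, 0, 0, 0, -0.2]
    - [0, 0, -0.17, 0, 0, 0, 0]
    - [0, 0, -0.18, 0, 0, 0, 0]
    - [0, 0, -0.18, 0, 0, 0, 0]

```text
clock: 34.6
ee_pos: [566.5, -6.2, 91.3]
ee_rot: [0.925, 0.381, 0.001, 0.001]
force: [0.9, 0.3, -1.1]
width: 42.5
```

```bash
python3 - <<'E'
from grasp import *
st(); c,im=snap("wrist","w37"); cv2.imwrite("pics/w37z.png",cv2.resize(im[60:380,100:440],None,fx=1.8,fy=1.8,interpolation=cv2.INTER_CUBIC))
snap("top","t5")
go([446.6,-233.8,85],D_(20))
E
```

```text
t34.60 p [566.51  -6.16  91.3 ] rot [[0.709, 0.705, 0.003], [0.705, -0.709, -0.0], [0.002, 0.003, -1.0]] F [ 0.89  0.34 -1.07] w42.5
SHIFT [-0.4886, 0.1554, 0.0079] TURN [0.0001, 0.0002, 0.2068] mm 256 deg 24.8 rows>=6.1
```

View pics/w37z.png

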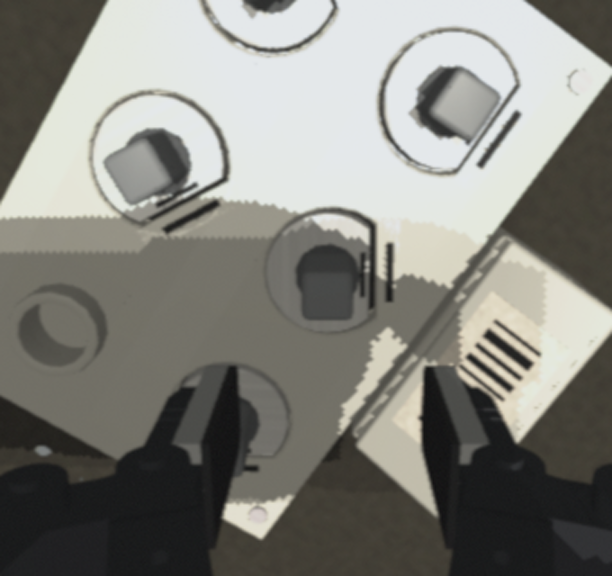

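View pics/t5.png

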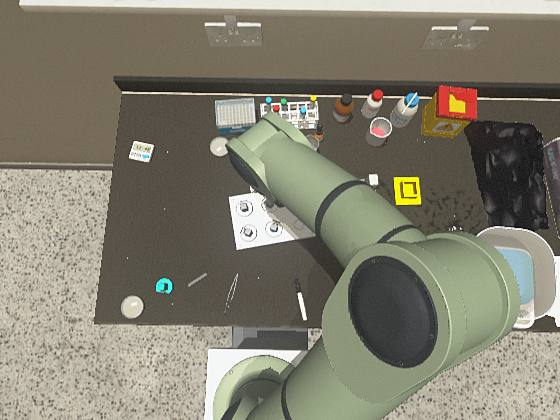

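send_rows:
  increments:
    - [-0.489, 0.155, 0.0, 0, 0, 0.207, 0.1]
    - [-0.489, 0.155, 0.0, 0, 0, 0.207, 0.1]
    - [-0.489, 0.155, 0.0, 0, 0, 0.207, 0.1]
    - [-0.489, 0.155, 0.0, 0, 0, 0.207, 0.1]
    - [-0.489, 0.155, 0.0, 0, 0, 0.207, 0.1]
    - [-0.489, 0.155, 0.0, 0, 0, 0.207, 0.1]
    - [-0.489, 0.155, 0.0, 0, 0, 0.207, 0.1]
    - [-0.489, 0.155, 0.0, 0, 0, 0.207, 0.1]
    - [-0.489, 0.155, 0.0, 0, 0, 0.207, 0.1]
    - [-0.489, 0.155, 0.0, 0, 0, 0.207, 0.1]
    - [-0.489, 0.155, 0.0, 0, 0, 0.207, 0.1]
    - [-0.489, 0.155, 0.0, 0, 0, 0.207, 0.1]

```text
clock: 35.7
ee_pos: [447.0, -232.4, 89.2]
ee_rot: [0.985, 0.175, -0.0, -0.0]
force: [-0.8, -0.6, 0.3]
width: 47.3
```

```bash
python3 - <<'E'
from h import *
import pickle
st(); c,im=snap("wrist","w38"); pickle.dump(c,open("w38.pkl","wb"))
E
```

```text
t35.70 p [ 447.02 -232.4    89.23] rot [[0.939, 0.344, -0.0], [0.344, -0.939, 0.0], [0.0, -0.0, -1.0]] F [-0.76 -0.64  0.28] w47.3
```

View pics/w38.png

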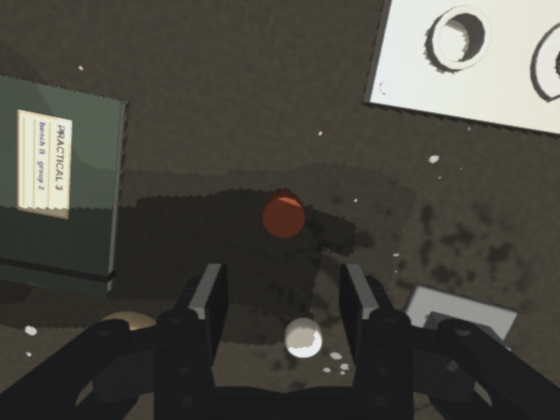

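```bash
cat >> track.py <<'E'
def circ(cam,img,xy,r,z,sign,rng=6,minc=8,mask=None,n=48):
    a=np.linspace(0,2*np.pi,n,endpoint=False); L=np.c_[r*np.cos(a),r*np.sin(a),np.full(n,z)]; N=np.c_[np.cos(a),np.sin(a)]
    return track(cam,img,[xy[0],xy[1],0],L,N,rng=rng,sign=sign,minc=minc,mask=mask,iters=8)
E
python3 - <<'E'
from cells import *
import pickle
c=pickle.load(open("w38.pkl","rb")); im=cv2.imread("pics/w38.png")
sat=im.copy(); r_=im[:,:,2].astype(int)-im[:,:,0]; m=(r_>25).astype(np.uint8); nn,lab,stt,cen=cv2.connectedComponentsWithStats(m[150:260,240:330]); 
i=1+np.argmax(stt[1:,4]); print(stt[i],cen[i]+[240,150])
red=cv2.merge([np.clip(r_*3,0,255).astype(np.uint8)]*3)
w=c.w((284,216),38)[0]; print("top centre guess",w)
b=circ(c,red,w[:2],14,38,-1); print("stopper",b[0][:2],b[1:3])
pp=circ(c,im,c.w((461,37),34)[0][:2],12.8,34,1,mask=lambda q:q[:,1]>3); print("port bore",pp[0][:2],pp[1:3])
po=circ(c,im,c.w((461,37),34)[0][:2],17.5,34,-1,mask=lambda q:q[:,1]>3); print("port outer",po[0][:2],po[1:3])
a=np.linspace(0,6.28,60); C=lambda p,r,z:c.px(np.c_[p[0]+r*np.cos(a),p[1]+r*np.sin(a),np.full(60,z)])
show(im,[((0,255,0),C(b[0],14,38)),((0,0,255),C(pp[0],12.8,34)),((255,0,0),C(po[0],17.5,34))],"w38v",(240,0,500,250),3)
E
```

```text
[  22   40   43   48 1573] [283.27 214.53]
top centre guess [ 446.59 -229.97   38.  ]
stopper [ 446.41 -231.08] (np.int64(46), np.float64(0.24055472556135915))
port bore [505.95 -95.69] (np.int64(33), np.float64(0.14996273363185592))
port outer [506.41 -95.32] (np.int64(22), np.float64(0.18631066622015013))
```

View pics/w38v.png

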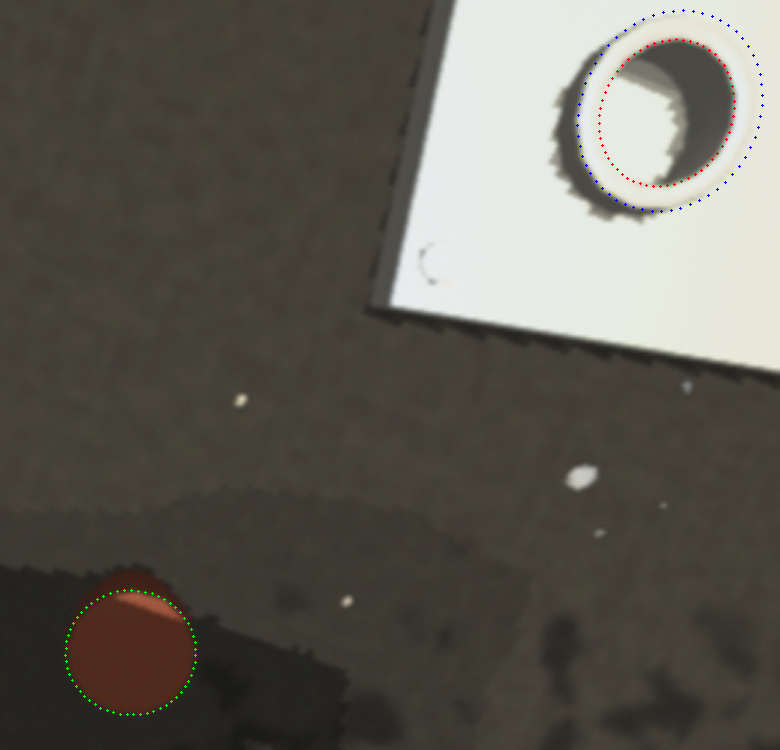

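```bash
python3 - <<'E'
from h import *
st(); go([446.4,-231.1,-4],D_(20))
E
```

```text
t35.75 p [ 446.98 -232.57   89.3 ] rot [[0.939, 0.343, -0.0], [0.343, -0.939, 0.0], [0.0, -0.0, -1.0]] F [-1.04  0.04 -0.72] w46.9
SHIFT [-0.0001, -0.0031, 0.1866] TURN [-0.0001, -0.0, 0.0007] mm 93 deg 0.1 rows>=2.2
```

send_rows:
  increments:
    - [0, -0.003, 0.06, 0, 0, 0, 0.1]
    - [0, -0.003, 0.12, 0, 0, 0, 0.1]
    - [0, -0.003, 0.14, 0, 0, 0, 0.1]
    - [0, -0.003, 0.14, 0, 0, 0, 0.1]
    - [0, -0.003, 0.14, 0, 0, 0, 0.1]
    - [0, -0.003, 0.14, 0, 0, 0, 0.1]

```text
clock: 36.25
ee_pos: [446.9, -232.1, 20.7]
ee_rot: [0.985, 0.174, 0.001, 0.0]
force: [-0.6, -0.9, 0.3]
width: 46.9
```

```bash
python3 - <<'E'
from h import *
st(); go([446.4,-231.1,-4],D_(20))
E
```

```text
t36.25 p [ 446.87 -232.12   20.66] rot [[0.94, 0.342, 0.001], [0.342, -0.94, -0.001], [0.001, 0.001, -1.0]] F [-0.61 -0.93  0.31] w46.9
SHIFT [-0.0002, -0.0023, 0.0493] TURN [0.0004, -0.0005, 0.0001] mm 25 deg 0.1 rows>=0.6
```

send_rows:
  increments:
    - [0, -0.002, 0.035, 0, 0, 0, 0.1]
    - [0, -0.002, 0.049, 0, 0, 0, 0.1]
    - [0, -0.002, 0.049, 0, 0, 0, 0.1]
    - [0, -0.002, 0.049, 0, 0, 0, 0]
    - [0, -0.002, 0.049, 0, 0, 0, -1]
    - [0, -0.002, 0.049, 0, 0, 0, -1]
    - [0, -0.002, 0.049, 0, 0, 0, -1]
    - [0, -0.002, 0.049, 0, 0, 0, -1]
    - [0, -0.002, 0.049, 0, 0, 0, -1]

```text
clock: 37.0
ee_pos: [446.2, -231.5, -4.1]
ee_rot: [0.985, 0.174, 0.0, 0.001]
force: [-1.4, 0.7, 9.7]
width: 24.9
```

send_rows:
  increments:
    - [0, 0, -0.05, 0, 0, 0, -1]
    - [0, 0, -0.12, 0, 0, 0, -1]
    - [0, 0, -0.17, 0, 0, 0, -1]
    - [0, 0, -0.17, 0, 0, 0, -1]
    - [0, 0, -0.17, 0, 0, 0, -1]

```text
clock: 37.42
ee_pos: [446.3, -231.9, 81.4]
ee_rot: [0.985, 0.173, 0.001, 0.001]
force: [-0.1, 0.0, -0.2]
width: 24.6
```

```bash
python3 - <<'E'
from cells import *
import pickle
s,r=st(); c,im=snap("wrist","w39")
pickle.dump((c,s),open("w39.pkl","wb"))
cv2.imwrite("pics/w39z.png",cv2.resize(im[150:390,160:410],None,fx=2.4,fy=2.4,interpolation=cv2.INTER_CUBIC))
E
```

```text
t37.42 p [ 446.32 -231.88   81.44] rot [[0.94, 0.341, 0.002], [0.341, -0.94, -0.002], [0.001, 0.002, -1.0]] F [-0.14  0.03 -0.19] w24.6
```

View pics/w39z.png

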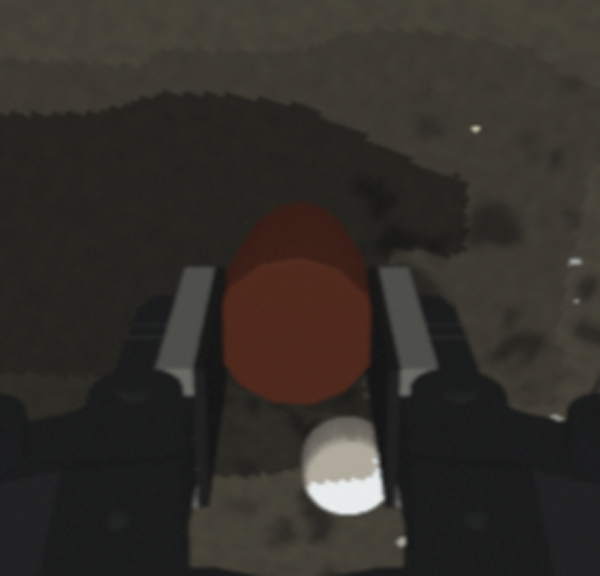

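```bash
python3 - <<'E'
from cells import *
import pickle
c,s=pickle.load(open("w39.pkl","rb")); im=cv2.imread("pics/w39.png"); r=R.from_quat(s["ee_rot"])
r_=im[:,:,2].astype(int)-im[:,:,0]; red=cv2.merge([np.clip(r_*3,0,255).astype(np.uint8)]*3)
hsv=cv2.GaussianBlur(im,(0,0),.7)
for dz in (40,42.1,44):
    z=s["ee_pos"][2]+dz
    b=circ(c,red,s["ee_pos"][:2],14,z,-1,rng=4,mask=lambda q:(q[:,1]>285))
    print(dz,"off tool",r.inv().apply(np.r_[b[0][:2]-s["ee_pos"][:2],0])[:2],b[1:3])
a=np.linspace(0,6.28,60); C=lambda p,rr,z:c.px(np.c_[p[0]+rr*np.cos(a),p[1]+rr*np.sin(a),np.full(60,z)])
b=circ(c,red,s["ee_pos"][:2],14,s["ee_pos"][2]+42.1,-1,rng=4,mask=lambda q:(q[:,1]>285))
show(im,[((0,255,0),C(b[0],14,s["ee_pos"][2]+42.1))],"w39v",(220,220,350,340),5)
go([506.4,-95.5,90],D_(20))
E
```

```text
40 off tool [-0.84  1.13] (np.int64(21), np.float64(0.196113347368013))
42.1 off tool [-0.77 -0.51] (np.int64(15), np.float64(0.2751158552108226))
44 off tool [ 0.65 -1.52] (np.int64(16), np.float64(0.31400246973097423))
SHIFT [0.2071, -0.2144, -0.0194] TURN [0.0005, -0.0001, -0.0003] mm 149 deg 0.1 rows>=3.6
```

View pics/w39v.png

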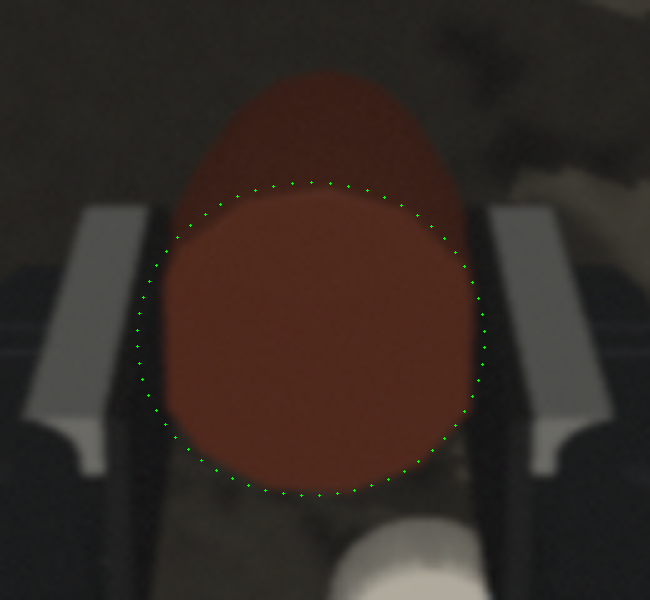

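```bash
python3 - <<'E'
from h import *
r=D_(15); d=r.apply([0.2,-0.2,0]); go([506.4-d[0],-95.5-d[1],75],r)
E
```

```text
SHIFT [0.2066, -0.214, 0.0106] TURN [0.0005, -0.0002, 0.0414] mm 149 deg 5.0 rows>=3.6
```

send_rows:
  increments:
    - [0.207, -0.214, 0.0, 0, 0, 0.041, -1]
    - [0.207, -0.214, 0.0, 0, 0, 0.041, -1]
    - [0.207, -0.214, 0.0, 0, 0, 0.041, -1]
    - [0.207, -0.214, 0.01, 0, 0, 0.041, -1]
    - [0.207, -0.214, 0.01, 0, 0, 0.041, -1]
    - [0.207, -0.214, 0.03, 0, 0, 0.041, -1]
    - [0.207, -0.214, 0.05, 0, 0, 0.041, -1]
    - [0.207, -0.214, 0.05, 0, 0, 0.041, -1]
    - [0.207, -0.214, 0.05, 0, 0, 0.041, -1]
    - [0.207, -0.214, 0.05, 0, 0, 0.041, -1]

```text
clock: 38.3
ee_pos: [506.0, -95.9, 54.6]
ee_rot: [0.991, 0.131, -0.0, -0.0]
force: [0.1, -0.0, 0.2]
width: 25.1
```

```bash
python3 - <<'E'
from h import *
st(); r=D_(15); d=r.apply([0.2,-0.2,0]); go([506.4-d[0],-95.5-d[1],36],r)
c,im=snap("wrist","w40"); cv2.imwrite("pics/w40z.png",cv2.resize(im[150:390,160:410],None,fx=2.4,fy=2.4,interpolation=cv2.INTER_CUBIC))
E
```

```text
t38.30 p [505.99 -95.94  54.65] rot [[0.966, 0.259, -0.001], [0.259, -0.966, 0.0], [-0.001, -0.0, -1.0]] F [ 0.09 -0.02  0.21] w25.1
SHIFT [0.0006, -0.0002, 0.0373] TURN [-0.0001, 0.0003, 0.0001] mm 19 deg 0.0 rows>=0.4
```

View pics/w40z.png

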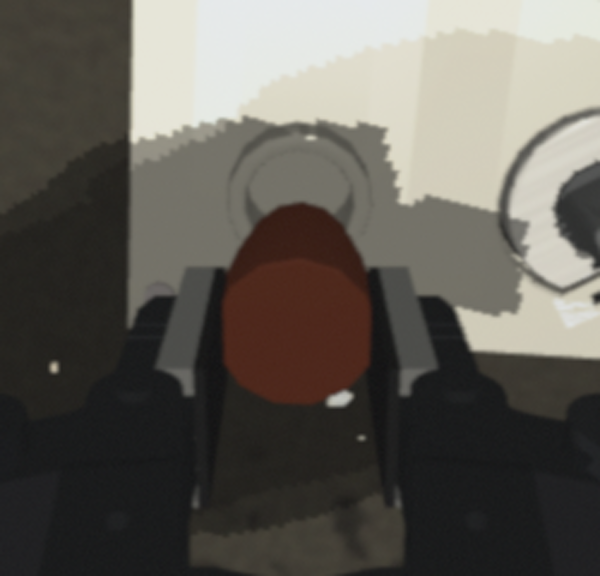

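send_rows:
  increments:
    - [0.0006, 0, 0.02, 0, 0, 0, -1]
    - [0.0006, 0, 0.035, 0, 0, 0, -1]
    - [0.0006, 0, 0.045, 0, 0, 0, -1]
    - [0.0006, 0, 0.055, 0, 0, 0, -1]
    - [0.0006, 0, 0.06, 0, 0, 0, -1]
    - [0.0006, 0, 0.06, 0, 0, 0, -1]
    - [0.0006, 0, 0.06, 0, 0, 0, -1]

```text
clock: 38.93
ee_pos: [506.7, -95.0, 24.9]
ee_rot: [0.991, 0.131, -0.0, -0.0]
force: [0.1, 0.7, -0.6]
width: 25.0
```

```bash
python3 - <<'E'
from h import *
st(); 
c,im=snap("wrist","w41"); cv2.imwrite("pics/w41z.png",cv2.resize(im[150:390,160:410],None,fx=2.4,fy=2.4,interpolation=cv2.INTER_CUBIC))
E
```

```text
t38.93 p [506.67 -94.96  24.87] rot [[0.966, 0.26, -0.0], [0.26, -0.966, 0.0], [-0.0, -0.0, -1.0]] F [ 0.1   0.71 -0.61] w25.0
```

View pics/w41z.png

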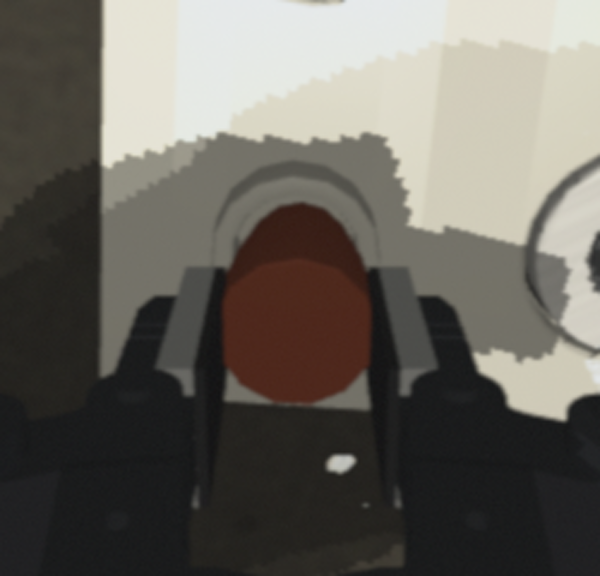

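send_rows:
  increments:
    - [0, 0, 0.006, 0, 0, 0, -1]
    - [0, 0, 0.012, 0, 0, 0, -1]
    - [0, 0, 0.016, 0, 0, 0, -1]
    - [0, 0, 0.02, 0, 0, 0, -1]
    - [0, 0, 0.02, 0, 0, 0, -1]
    - [0, 0, 0.02, 0, 0, 0, -1]

```text
clock: 39.48
ee_pos: [506.3, -95.1, 14.7]
ee_rot: [0.991, 0.131, -0.0, -0.0]
force: [-1.9, -0.2, 0.3]
width: 24.6
```

send_rows:
  increments:
    - [0, 0, 0.006, 0, 0, 0, -1]
    - [0, 0, 0.006, 0, 0, 0, -1]
    - [0, 0, 0.006, 0, 0, 0, -1]

```text
clock: 39.73
ee_pos: [506.3, -95.1, 11.9]
ee_rot: [0.991, 0.131, -0.0, 0.0]
force: [-3.7, 0.4, 1.8]
width: 24.5
```

```bash
python3 - <<'E'
from h import *
st(); 
c,im=snap("wrist","w42"); cv2.imwrite("pics/w42z.png",cv2.resize(im[150:390,160:410],None,fx=2.4,fy=2.4,interpolation=cv2.INTER_CUBIC))
c,im=snap("scene","s4"); u,v=c.px([506.4,-95.5,45])[0].astype(int); print(u,v); cv2.imwrite("pics/s4z.png",cv2.resize(im[v-50:v+40,u-60:u+60],None,fx=6,fy=6,interpolation=cv2.INTER_CUBIC))
E
```

```text
t39.73 p [506.32 -95.11  11.85] rot [[0.966, 0.26, -0.001], [0.26, -0.966, -0.0], [-0.001, 0.0, -1.0]] F [-3.69  0.43  1.82] w24.5
300 198
```

View pics/w42z.png

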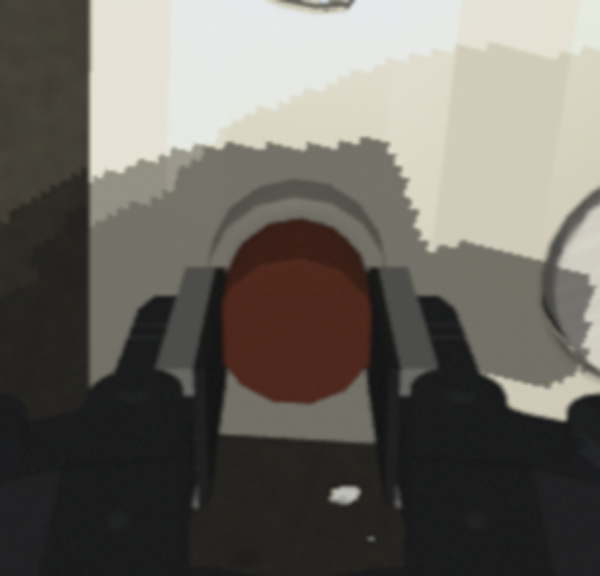

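View pics/s4z.png

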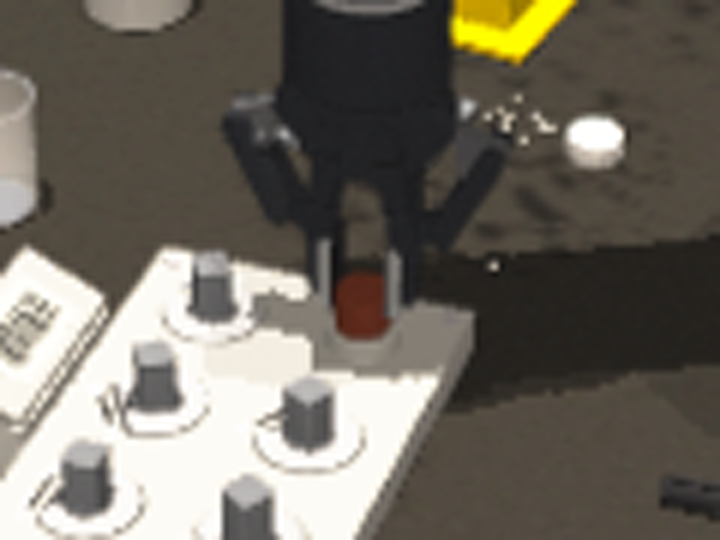

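send_rows:
  increments:
    - [0, 0, 0.003, 0, 0, 0, -1]
    - [0, 0, 0.006, 0, 0, 0, -1]
    - [0, 0, 0.006, 0, 0, 0, -1]
    - [0, 0, 0.006, 0, 0, 0, -1]

```text
clock: 40.17
ee_pos: [506.5, -95.3, 10.1]
ee_rot: [0.991, 0.131, -0.0, 0.001]
force: [-14.8, -0.7, 35.7]
width: 24.6
```

send_rows:
  increments:
    - [0, 0, 0, 0, 0, 0, 0]
    - [0, 0, 0, 0, 0, 0, 0]
    - [0, 0, 0, 0, 0, 0, 0]
    - [0, 0, -0.06, 0, 0, 0, 0]
    - [0, 0, -0.12, 0, 0, 0, 0]
    - [0, 0, -0.14, 0, 0, 0, 0]
    - [0, 0, -0.14, 0, 0, 0, 0]
    - [0, 0, -0.14, 0, 0, 0, 0]

```text
clock: 40.83
ee_pos: [506.9, -95.5, 78.9]
ee_rot: [0.991, 0.131, 0.0, 0.0]
force: [0.1, 0.5, -0.6]
width: 42.8
```

```bash
python3 - <<'E'
from cells import *
s,r=st(); 
c,im=snap("wrist","w43")
r_=im[:,:,2].astype(int)-im[:,:,0]; red=cv2.merge([np.clip(r_*3,0,255).astype(np.uint8)]*3)
m=(r_>25).astype(np.uint8); ys,xs=np.nonzero(m[100:330,200:360]); print("red bbox",xs.min()+200,xs.max()+200,ys.min()+100,ys.max()+100)
for z in (54,58,62,66,70):
    b=circ(c,red,c.w((283,240),z)[0][:2],14,z,-1,rng=6,mask=lambda q:q[:,1]>-1); print(z,b[0][:2],b[1:3],c.px([506.4,-95.5,z])[0])
show(im,[],"w43v",(180,130,400,340),3)
E
```

```text
t40.83 p [506.93 -95.51  78.94] rot [[0.966, 0.26, 0.001], [0.26, -0.966, -0.0], [0.001, 0.001, -1.0]] F [ 0.06  0.55 -0.6 ] w42.8
red bbox 259 305 203 253
54 [506.21 -94.52] (np.int64(45), np.float64(0.30698509305502064)) [282.28 232.92]
58 [506.   -92.11] (np.int64(33), np.float64(0.460528918259846)) [282.27 235.29]
62 [504.9  -90.07] (np.int64(36), np.float64(0.7595143333708005)) [282.25 237.74]
66 [504.73 -88.71] (np.int64(32), np.float64(0.676880743106573)) [282.24 240.28]
70 [504.05 -87.45] (np.int64(31), np.float64(0.7255925221159876)) [282.23 242.93]
```

View pics/w43v.png

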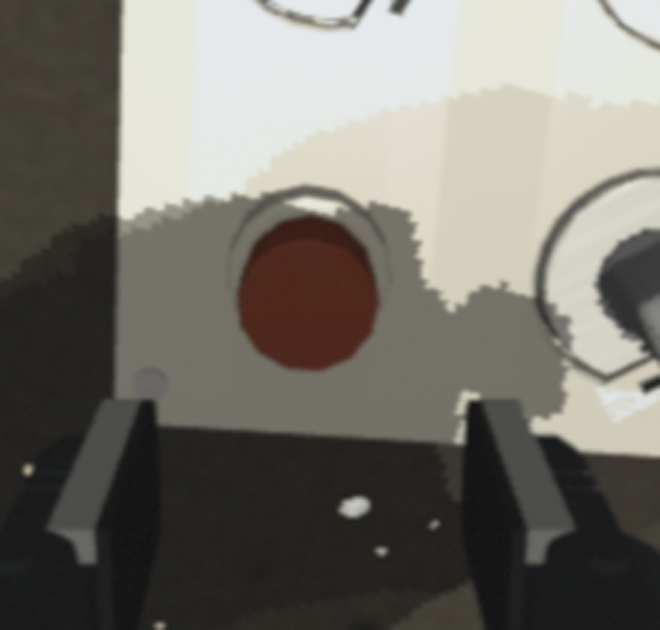

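```bash
python3 - <<'E'
from cells import *
for nm in ("wrist","scene"):
    c,im=snap(nm,"x_"+nm)
    r_=im[:,:,2].astype(int)-im[:,:,0]; red=cv2.merge([np.clip(r_*3,0,255).astype(np.uint8)]*3)
    for z in (48,50,52,54,56,58,60):
        b=circ(c,red,(506.4,-95.5),14,z,-1,rng=4,minc=15); print(nm,z,b[0][:2],b[1],"%.2f"%b[2])
    if nm=="scene":
        u,v=c.px([506.4,-95.5,45])[0].astype(int)
        a=np.linspace(0,6.28,60); C=lambda rr,z:c.px(np.c_[506.4+rr*np.cos(a),-95.5+rr*np.sin(a),np.full(60,z)])
        show(im,[((0,255,0),C(14,58)),((255,255,0),C(14,54)),((255,0,0),C(17.5,34))],"s5z",(u-35,v-35,u+35,v+35),9)
E
```

```text
wrist 48 [506.44 -96.62] 43 0.26
wrist 50 [506.2 -95.9] 43 0.18
wrist 52 [506.   -95.18] 42 0.24
wrist 54 [505.8  -94.56] 39 0.32
wrist 56 [505.93 -93.6 ] 37 0.50
wrist 58 [505.95 -92.04] 33 0.52
wrist 60 [505.77 -91.21] 34 0.57
scene 48 [510.07 -99.26] 40 0.25
scene 50 [508.51 -96.65] 40 0.25
scene 52 [507.12 -94.2 ] 40 0.23
scene 54 [505.75 -91.68] 40 0.26
scene 56 [504.37 -89.36] 40 0.25
scene 58 [502.98 -86.9 ] 40 0.24
scene 60 [501.73 -84.62] 40 0.24
```

View pics/s5z.png

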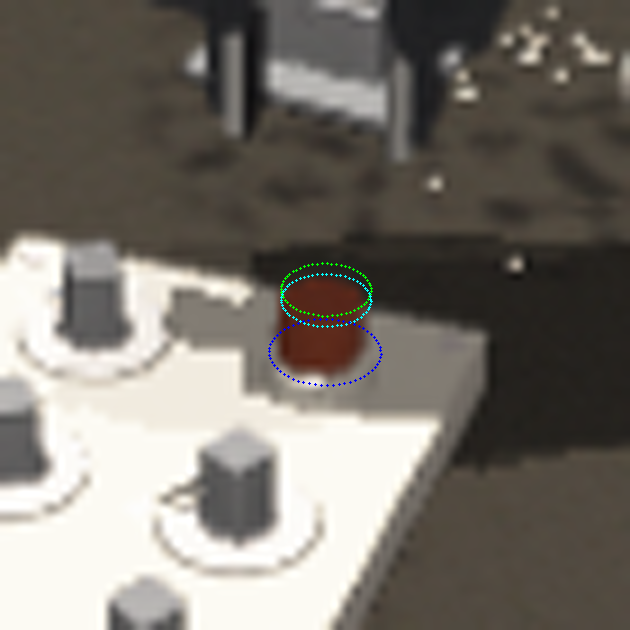

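The stopper's top is at z≈51.5 in both the wrist and scene views. That puts the narrow end about 20 mm below the mouth, centred on (506, -95.5) and upright. Next: a carrier check view before touching the reader.

```bash
python3 - <<'E'
from h import *
st(); go([600,-25,260],D_(-70))
go([600,-25,260],D_(15))
# view centre direction at yaw 15
for yaw in (-90,-45,0,15): print(yaw, D_(yaw).apply([0,63,0]))
E
```

```text
t40.98 p [506.18 -95.09  77.93] rot [[0.966, 0.26, -0.001], [0.26, -0.966, 0.0], [-0.001, -0.001, -1.0]] F [0.81 0.16 0.1 ] w42.7
SHIFT [0.2172, -0.0868, -0.3643] TURN [0.0001, 0.0007, 0.709] mm 216 deg 85.1 rows>=11.9
SHIFT [0.2172, -0.0868, -0.3643] TURN [-0.0003, 0.0005, 0.0007] mm 216 deg 0.1 rows>=5.2
-90 [-63.   0.   0.]
-45 [-44.55 -44.55   0.  ]
0 [  0. -63.   0.]
15 [ 16.31 -60.85   0.  ]
```

```bash
python3 - <<'E'
from h import *
go([535,-40,230],D_(15))
E
```

```text
SHIFT [0.084, -0.0916, -0.3042] TURN [-0.0003, 0.0005, 0.0007] mm 164 deg 0.1 rows>=3.9
```

send_rows:
  increments:
    - [0.084, -0.09, -0.304, 0, 0, 0, 0.2]
    - [0.084, -0.09, -0.304, 0, 0, 0, 0.2]
    - [0.084, -0.09, -0.304, 0, 0, 0, 0.2]
    - [0.084, -0.09, -0.304, 0, 0, 0, 0.2]
    - [0.084, -0.09, -0.304, 0, 0, 0, 0.2]
    - [0.084, -0.09, -0.304, 0, 0, 0, 0.2]
    - [0.084, -0.09, -0.304, 0, 0, 0, 0.2]
    - [0.084, -0.09, -0.304, 0, 0, 0, 0.2]

```text
clock: 41.65
ee_pos: [534.8, -41.3, 229.4]
ee_rot: [0.991, 0.131, -0.001, -0.0]
force: [0.3, -0.9, -0.8]
width: 51.2
```

```bash
python3 - <<'E'
from cells import *
import pickle
s,r=st(); c,im=snap("wrist","w44"); pickle.dump(c,open("w44.pkl","wb"))
pts=[]
for i in range(5):
    for z in (24,34):
        D,ND=dshape(24,16,z); t=track(c,im,[*PC[i],np.radians(PYAW[i])],D,ND,sign=0,rng=3,minc=6)
        print(i,z,"d",t[0][:2]-PC[i],"dyaw %.1f"%(np.degrees(t[0][2])-PYAW[i]),t[1],"%.2f"%t[2])
    D,_=dshape(24,16,24); pts.append(((0,0,255),c.px(pose2([*PC[i],np.radians(PYAW[i])],D))))
show(im,pts,"w44v",(90,20,470,330),2)
snap("top","t6")
E
```

```text
t41.65 p [534.78 -41.33 229.42] rot [[0.966, 0.26, -0.002], [0.26, -0.966, 0.0], [-0.002, -0.001, -1.0]] F [ 0.26 -0.9  -0.81] w51.2
0 24 d [0.61 0.69] dyaw 2.2 66 0.50
0 34 d [0.05 0.13] dyaw 19.6 63 0.64
1 24 d [-0.31  0.25] dyaw 5.2 61 0.57
1 34 d [-1.55  1.52] dyaw 1.7 66 0.65
2 24 d [1.02 1.47] dyaw -5.4 64 0.46
2 34 d [-0.28  4.09] dyaw 0.8 66 0.42
3 24 d [0.43 0.68] dyaw 4.6 66 0.43
3 34 d [0.96 0.41] dyaw 1.1 55 0.65
4 24 d [0.41 0.06] dyaw -6.0 62 0.55
4 34 d [1.41 1.15] dyaw -1.9 62 0.77
```

View pics/w44v.png

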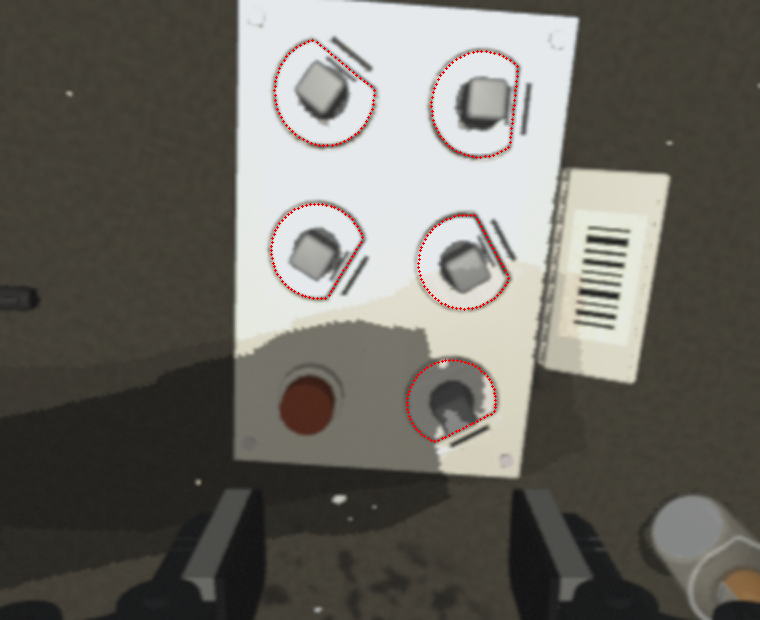

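View pics/t6.png

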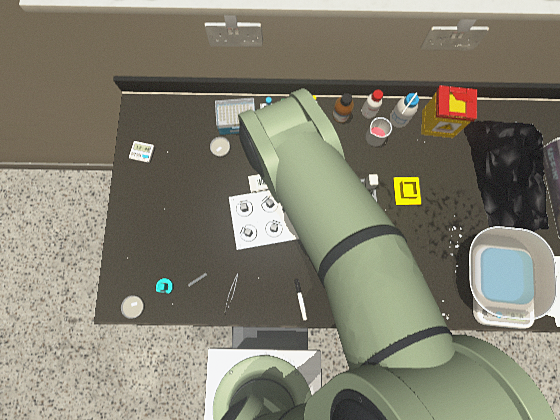

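All five outlines sit on the feet at z=24 mm (seated height), and nothing has been knocked. I'll check the label position by overlay and move to look at the reader.

```bash
cat >> h.py <<'E'
CAR=np.array([529.2,-13.35]); CYAW=np.radians(11.05)
def car(x,y,z):
    c,s=np.cos(CYAW),np.sin(CYAW); return np.array([CAR[0]+c*x-s*y,CAR[1]+s*x+c*y,z])
E
python3 - <<'E'
from cells import *
import pickle
c=pickle.load(open("w44.pkl","rb")); im=cv2.imread("pics/w44.png")
pts=[]
t26=np.tan(np.radians(26)); c26=np.cos(np.radians(26)); s26=np.sin(np.radians(26))
def rest(x,y): return car(x,y,59-(124-x)*t26)
E=np.array([rest(x,y) for x in (80,124) for y in np.linspace(-50,50,30)]+[rest(x,y) for y in (-50,50) for x in np.linspace(80,124,20)])
pts.append(((0,0,255),c.px(E)))
Lb=np.array([rest(102+u*c26,v) for u in (-17,17) for v in np.linspace(-31,31,30)]+[rest(102+u*c26,v) for v in (-31,31) for u in np.linspace(-17,17,20)])
pts.append(((0,160,0),c.px(Lb)))
show(im,pts,"w44l",(350,90,440,220),5)
print(rest(102,0))
go([595,-262,250],D_(15))
E
```

```text
[629.31   6.2   48.27]
SHIFT [0.0012, 0.4577, -0.0409] TURN [-0.0004, 0.0009, 0.0005] mm 230 deg 0.1 rows>=5.5
```

View pics/w44l.png

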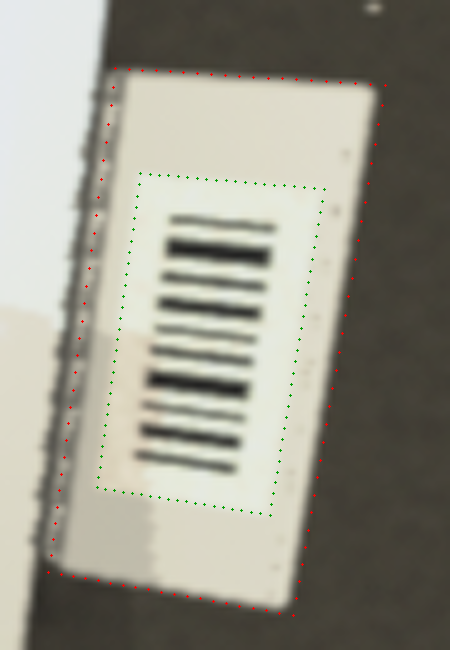

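The label model fits. Its centre is at (629, 6, 48).

send_rows:
  increments:
    - [0, 0.458, -0.04, 0, 0, 0, 0.4]
    - [0, 0.458, -0.04, 0, 0, 0, 0.4]
    - [0, 0.458, -0.04, 0, 0, 0, 0.4]
    - [0, 0.458, -0.04, 0, 0, 0, 0.4]
    - [0, 0.458, -0.04, 0, 0, 0, 0.4]
    - [0, 0.458, -0.04, 0, 0, 0, 0.4]
    - [0, 0.458, -0.04, 0, 0, 0, 0.4]
    - [0, 0.458, -0.04, 0, 0, 0, 0.4]
    - [0, 0.458, -0.04, 0, 0, 0, 0.4]
    - [0, 0.458, -0.04, 0, 0, 0, 0.4]

```text
clock: 42.58
ee_pos: [594.9, -260.7, 250.7]
ee_rot: [0.991, 0.132, -0.0, -0.0]
force: [-0.2, -0.4, 0.3]
width: 59.6
```

```bash
python3 - <<'E'
from h import *
import pickle
st(); c,im=snap("wrist","w45"); pickle.dump(c,open("w45.pkl","wb")); print(ctrl.read_state()["qpos"])
E
```

```text
t42.58 p [ 594.94 -260.67  250.68] rot [[0.965, 0.262, -0.001], [0.262, -0.965, 0.0], [-0.0, -0.0, -1.0]] F [-0.23 -0.41  0.32] w59.6
[ 0.85  0.64 -0.87  1.44  0.5   1.29  0.2 ]
```

View pics/w45.png

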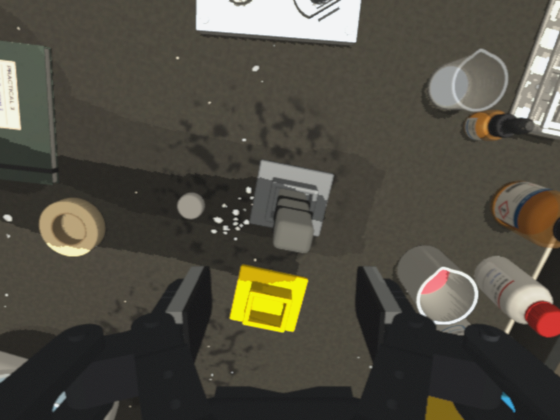

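```bash
python3 - <<'E'
from cells import *
import pickle
c=pickle.load(open("w45.pkl","rb")); im=cv2.imread("pics/w45.png")
base=c.w([(262,161),(334,173),(320,236),(250,226)],8); print(base, "ctr",base.mean(0)); 
e1=base[1]-base[0]; print("top edge",np.linalg.norm(e1),np.degrees(np.arctan2(e1[1],e1[0]))," side",np.linalg.norm(base[3]-base[0]))
print("reader top",c.w((294,235),140))
show(im,[],"w45z",(240,150,345,262),6)
E
```

```text
[[ 568.94 -257.52    8.  ]
 [ 652.18 -249.24    8.  ]
 [ 658.88 -327.09    8.  ]
 [ 574.22 -336.86    8.  ]] ctr [ 613.56 -292.68    8.  ]
top edge 83.6565752681686 5.678862015200859  side 79.51714706565694
reader top [[ 611.86 -289.23  140.  ]]
```

View pics/w45z.png

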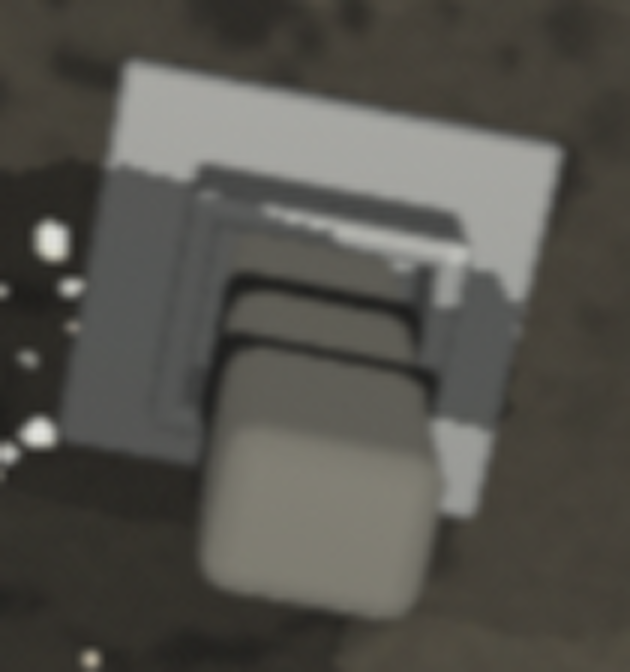

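```bash
python3 - <<'E'
from cells import *
import pickle
c=pickle.load(open("w45.pkl","rb")); im=cv2.imread("pics/w45.png")
def rect(w,h,z,m=0): 
    a,b=w/2,h/2
    return lines([((a,-b+m),(a,b-m),(1,0)),((-a,-b+m),(-a,b-m),(-1,0)),((-a+m,b),(a-m,b),(0,1)),((-a+m,-b),(a-m,-b),(0,-1))],z,24)
Z=lambda x,y:(240+x/6-.5,150+y/6-.5)
base=c.w([Z(130,62),Z(563,150),Z(478,517),Z(62,440)],8); ctr=base.mean(0); e=base[1]-base[0]+base[2]-base[3]; a0=np.arctan2(e[1],e[0]); print(ctr,np.degrees(a0),np.linalg.norm(e)/2)
L,N=rect(86,78,8); t=track(c,im,[ctr[0],ctr[1],a0],L,N,sign=-1,rng=4,minc=10); print("base",t[0][:2],np.degrees(t[0][2]),t[1:3])
L2,N2=rect(32,26,140,m=6); g=c.w(Z(320,522),140)[0]
t2=track(c,im,[g[0],g[1],a0],L2,N2,sign=-1,rng=4,minc=6,mask=lambda q:(q[:,1]>228)); print("reader top",t2[0][:2],np.degrees(t2[0][2]),t2[1:3])
t3=track(c,im,[g[0],g[1],a0],L2,N2,sign=0,rng=3,minc=3); print("reader top",t3[0][:2],np.degrees(t3[0][2]),t3[1:3])
show(im,[((0,0,255),c.px(pose2(t[0],L))),((0,255,0),c.px(pose2(t2[0],L2))),((255,255,0),c.px(pose2(t3[0],L2)))],"w45v",(240,150,345,262),6)
E
```

```text
[ 612.63 -291.89    8.  ] 3.884178685924 84.68016057232215
base [ 611.86 -292.26] 3.595854100359994 (np.int64(73), np.float64(0.2495318476948616))
reader top [ 611.06 -290.18] 4.930165504585064 (np.int64(62), np.float64(0.24837560784838464))
reader top [ 611.2  -291.14] 5.480441159476502 (np.int64(96), np.float64(0.7415216139406904))
```

View pics/w45v.png

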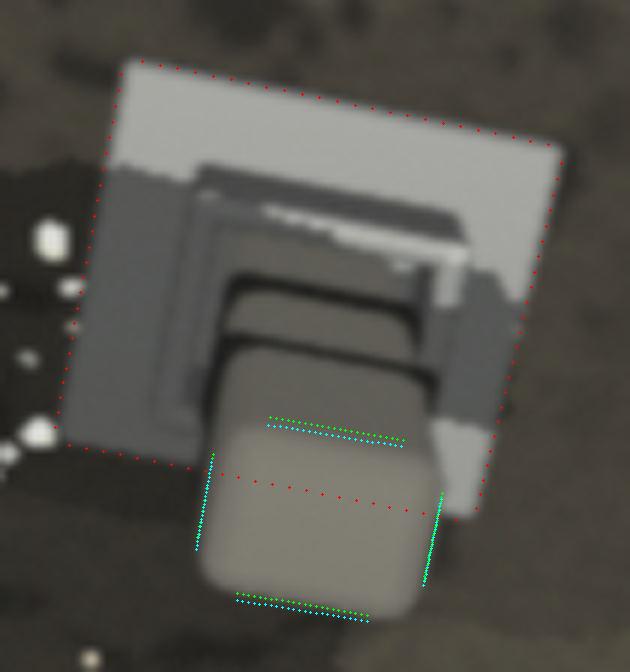

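```bash
python3 - <<'E'
from h import *
st(); go([611.2,-291.3,140],D_(4.2))
E
```

```text
t42.63 p [ 595.01 -260.79  250.86] rot [[0.965, 0.262, -0.0], [0.262, -0.965, 0.0], [-0.0, -0.0, -1.0]] F [-0.07  0.12  0.09] w59.9
SHIFT [0.0154, 0.0674, 0.2217] TURN [-0.0001, 0.0001, 0.0913] mm 116 deg 11.0 rows>=2.8
```

send_rows:
  increments:
    - [0.0154, 0.067, 0.0, 0, 0, 0.091, 0.4]
    - [0.0154, 0.067, 0.06, 0, 0, 0.091, 0.4]
    - [0.0154, 0.067, 0.13, 0, 0, 0.091, 0.4]
    - [0.0154, 0.067, 0.2, 0, 0, 0.091, 0.4]
    - [0.0154, 0.067, 0.222, 0, 0, 0.091, 0.4]
    - [0.0154, 0.067, 0.222, 0, 0, 0.091, 0.4]
    - [0.0154, 0.067, 0.222, 0, 0, 0.091, 0.4]
    - [0.0154, 0.067, 0.222, 0, 0, 0.091, 0.4]
    - [0.0154, 0.067, 0.222, 0, 0, 0.091, 0.4]

```text
clock: 43.38
ee_pos: [612.2, -292.4, 142.2]
ee_rot: [0.999, 0.036, 0.001, 0.001]
force: [0.2, 0.2, 0.3]
width: 59.8
```

```bash
python3 - <<'E'
from cells import *
st(); c,im=snap("wrist","w46")
def rect(w,h,z,m=0): 
    a,b=w/2,h/2
    return lines([((a,-b+m),(a,b-m),(1,0)),((-a,-b+m),(-a,b-m),(-1,0)),((-a+m,b),(a-m,b),(0,1)),((-a+m,-b),(a-m,-b),(0,-1))],z,24)
L2,N2=rect(32,26,140,m=6)
t2=track(c,im,[611.2,-291,np.radians(4.5)],L2,N2,sign=-1,rng=7,minc=4); print("reader top",t2[0][:2],np.degrees(t2[0][2]),t2[1:3])
show(im,[((0,255,0),c.px(pose2(t2[0],L2)))],"w46v",(170,120,400,340),3)
st(); go([611.2,-291.3,78],D_(4.2))
E
```

```text
t43.38 p [ 612.23 -292.35  142.16] rot [[0.997, 0.073, 0.003], [0.073, -0.997, -0.001], [0.002, 0.001, -1.0]] F [0.23 0.17 0.26] w59.8
reader top [ 611.99 -290.72] -2.4440383430276658 (np.int64(75), np.float64(0.6947869481418895))
t43.43 p [ 612.02 -292.41  141.81] rot [[0.997, 0.072, 0.002], [0.072, -0.997, -0.001], [0.002, 0.001, -1.0]] F [ 0.02  0.61 -0.13] w59.7
SHIFT [-0.0018, -0.0025, 0.1276] TURN [0.0006, -0.001, -0.0004] mm 64 deg 0.1 rows>=1.5
```

View pics/w46v.png

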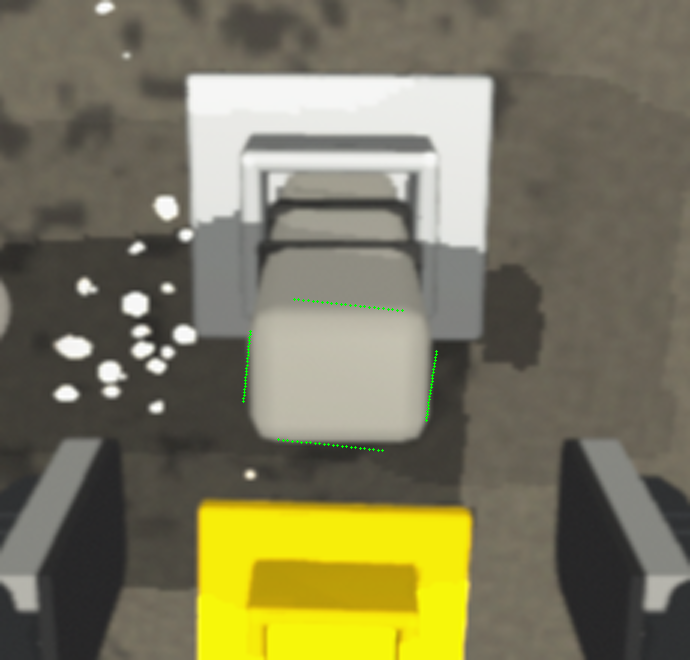

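```bash
python3 - <<'E'
from h import *
c=Cam("wrist"); print(c.w((283.2,243.5),140), np.linalg.norm(c.w((253.5,243.5),140)-c.w((312.8,243.5),140)), np.linalg.norm(c.w((283,221.2),140)-c.w((283,266.2),140)))
st()
E
```

```text
[[ 612.  -289.8  140. ]] 30.571682428703483 24.8237955571144
t43.43 p [ 612.02 -292.41  141.81] rot [[0.997, 0.072, 0.002], [0.072, -0.997, -0.001], [0.002, 0.001, -1.0]] F [ 0.02  0.61 -0.13] w59.7
```

send_rows:
  increments:
    - [0, -0.004, 0.05, 0, 0, 0, 0.4]
    - [0, -0.004, 0.1, 0, 0, 0, 0.4]
    - [0, -0.004, 0.127, 0, 0, 0, 0.4]
    - [0, -0.004, 0.127, 0, 0, 0, 0.4]
    - [0, -0.004, 0.127, 0, 0, 0, 0.2]
    - [0, -0.004, 0.127, 0, 0, 0, -0.1]
    - [0, -0.004, 0.127, 0, 0, 0, -1]
    - [0, -0.004, 0.127, 0, 0, 0, -1]
    - [0, -0.004, 0.127, 0, 0, 0, -1]
    - [0, -0.004, 0.127, 0, 0, 0, -1]
    - [0, -0.004, 0.127, 0, 0, 0, -1]

```text
clock: 44.35
ee_pos: [612.1, -290.5, 78.2]
ee_rot: [0.999, 0.036, 0.001, 0.001]
force: [0.1, 0.6, 7.3]
width: 30.9
```

```bash
python3 - <<'E'
from h import *
st(); c,im=snap("wrist","w47"); cv2.imwrite("pics/w47z.png",cv2.resize(im[120:380,150:420],None,fx=2.3,fy=2.3,interpolation=cv2.INTER_CUBIC))
c,im=snap("scene","s6"); u,v=c.px([612,-290,100])[0].astype(int); cv2.imwrite("pics/s6z.png",cv2.resize(im[max(0,v-60):v+50,u-60:u+60],None,fx=5,fy=5,interpolation=cv2.INTER_CUBIC))
E
```

```text
t44.35 p [ 612.09 -290.52   78.24] rot [[0.997, 0.072, 0.002], [0.072, -0.997, -0.001], [0.002, 0.001, -1.0]] F [0.08 0.58 7.31] w30.9
```

View pics/w47z.png

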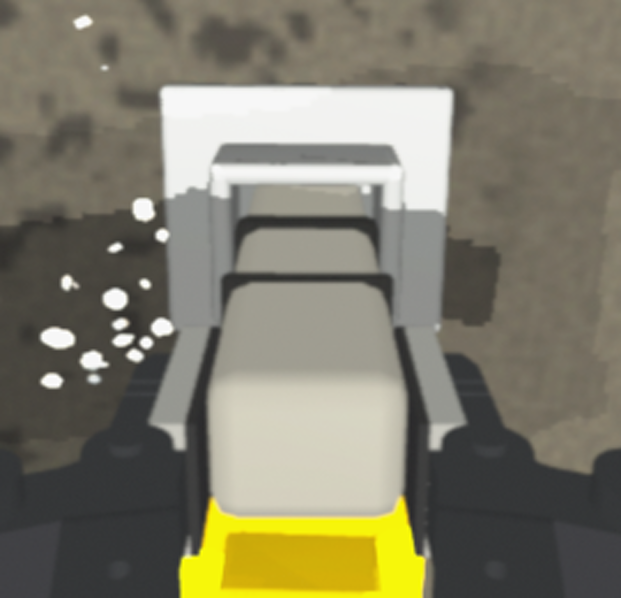

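View pics/s6z.png

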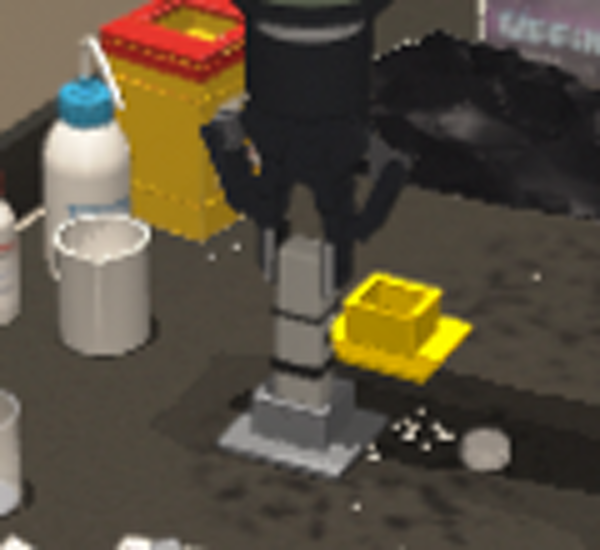

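Reader gripped (30.9 mm wide, above the bands). Its window is 70 mm ahead of the TCP. Lifting it out.

send_rows:
  increments:
    - [0, 0, -0.03, 0, 0, 0, -1]
    - [0, 0, -0.08, 0, 0, 0, -1]
    - [0, 0, -0.13, 0, 0, 0, -1]
    - [0, 0, -0.17, 0, 0, 0, -1]
    - [0, 0, -0.2, 0, 0, 0, -1]
    - [0, 0, -0.21, 0, 0, 0, -1]
    - [0, 0, -0.21, 0, 0, 0, -1]
    - [0, 0, -0.21, 0, 0, 0, -1]
    - [0, 0, -0.21, 0, 0, 0, -1]

```text
clock: 45.2
ee_pos: [610.5, -290.1, 180.5]
ee_rot: [0.999, 0.036, -0.001, -0.0]
force: [-0.5, -0.3, -2.1]
width: 31.1
```

```bash
cat >> h.py <<'E'
LAB=np.array([629.3,6.2,48.3]); A26=np.radians(26)
NN=np.array([-np.sin(A26)*np.cos(CYAW),-np.sin(A26)*np.sin(CYAW),np.cos(A26)])
def readpose(dist=62,roff=(0,-0.5,70.2),yaw=CYAW):
    z=-NN; x=np.array([np.cos(yaw),np.sin(yaw),0]); x=x-z*np.dot(x,z); x/=np.linalg.norm(x); y=np.cross(z,x)
    r=R.from_matrix(np.c_[x,y,z]); W=LAB+dist*NN; return W-r.apply(roff),r,W
E
python3 - <<'E'
from h import *
st(); c,im=snap("wrist","w48"); cv2.imwrite("pics/w48z.png",cv2.resize(im[120:380,150:420],None,fx=2.3,fy=2.3,interpolation=cv2.INTER_CUBIC))
p,r,W=readpose(); print(p,r.as_matrix(),W); go(p,r)
E
```

```text
t45.20 p [ 610.54 -290.12  180.46] rot [[0.997, 0.073, -0.001], [0.073, -0.997, 0.0], [-0.001, -0.001, -1.0]] F [-0.5  -0.34 -2.07] w31.1
[572.52  -5.4  167.12] [[ 0.88  0.19  0.43]
 [ 0.17 -0.98  0.08]
 [ 0.44  0.   -0.9 ]] [602.62   0.99 104.03]
SHIFT [-0.0345, -0.5734, 0.027] TURN [0.0127, 0.2171, -0.0565] mm 288 deg 27.0 rows>=6.9
```

View pics/w48z.png

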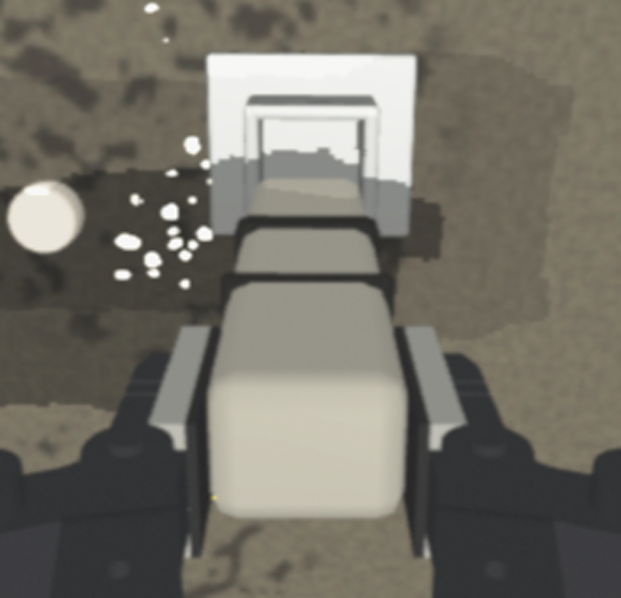

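```bash
python3 - <<'E'
from h import *
p,r,W=readpose(dist=80); go(p,r)
E
```

```text
SHIFT [-0.0502, -0.5715, -0.0054] TURN [0.0127, 0.2171, -0.0565] mm 287 deg 27.0 rows>=6.9
```

send_rows:
  increments:
    - [-0.05, -0.571, -0.005, 0.013, 0.217, -0.056, -1]
    - [-0.05, -0.571, -0.005, 0.013, 0.217, -0.056, -1]
    - [-0.05, -0.571, -0.005, 0.013, 0.217, -0.056, -1]
    - [-0.05, -0.571, -0.005, 0.013, 0.217, -0.056, -1]
    - [-0.05, -0.571, -0.005, 0.013, 0.217, -0.056, -1]
    - [-0.05, -0.571, -0.005, 0.013, 0.217, -0.056, -1]
    - [-0.05, -0.571, -0.005, 0.013, 0.217, -0.056, -1]
    - [-0.05, -0.571, -0.005, 0.013, 0.217, -0.056, -1]
    - [-0.05, -0.571, -0.005, 0.013, 0.217, -0.056, -1]
    - [-0.05, -0.571, -0.005, 0.013, 0.217, -0.056, -1]
    - [-0.05, -0.571, -0.005, 0.013, 0.217, -0.056, -1]
    - [-0.05, -0.571, -0.005, 0.013, 0.217, -0.056, -1]

```text
clock: 46.25
ee_pos: [565.4, -8.4, 183.4]
ee_rot: [0.97, 0.093, 0.224, -0.022]
force: [-0.8, -0.5, -1.3]
width: 31.2
```

```bash
python3 - <<'E'
from h import *
s,r=st(); p,rr,W=readpose(dist=62); go(p,rr)
w=s["ee_pos"]+r.apply([0,-.5,70.2]); l=(r.inv().apply(LAB-w)); print("label in tool frame rel window",l,"angle",np.degrees(np.arccos(-r.as_matrix()[:,2]@NN)))
c,im=snap("wrist","w49")
c2,im2=snap("scene","s7"); u,v=c2.px([600,0,100])[0].astype(int); cv2.imwrite("pics/s7z.png",cv2.resize(im2[max(0,v-60):v+60,u-70:u+60],None,fx=5,fy=5,interpolation=cv2.INTER_CUBIC))
E
```

```text
t46.25 p [565.36  -8.4  183.4 ] rot [[0.882, 0.189, 0.431], [0.17, -0.982, 0.083], [0.439, -0.001, -0.899]] F [-0.8  -0.53 -1.25] w31.2
SHIFT [-0.0006, -0.0032, 0.0359] TURN [0.0003, -0.0002, -0.0012] mm 18 deg 0.2 rows>=0.4
label in tool frame rel window [-0.36 -1.68 79.96] angle 0.04213177075833058
```

View pics/w49.png

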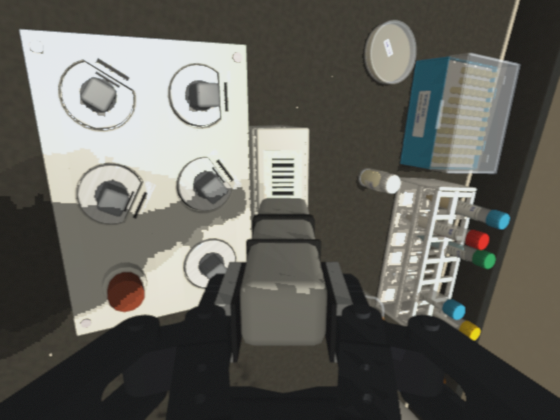

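View pics/s7z.png

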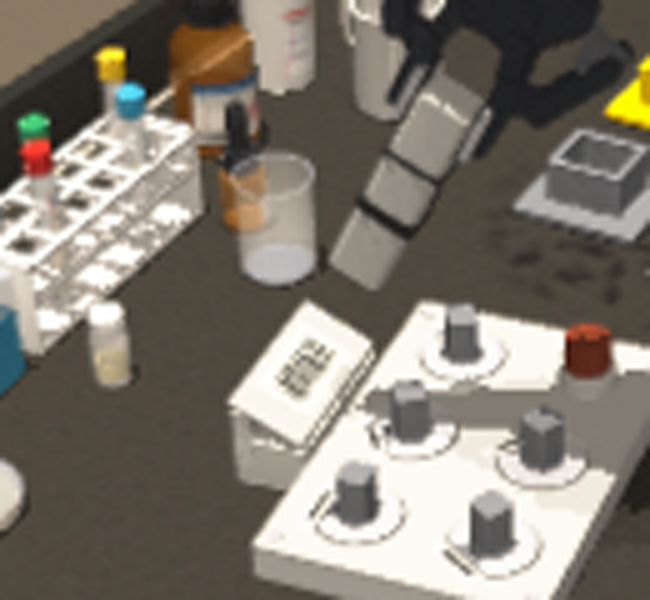

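send_rows:
  increments:
    - [0, -0.002, 0.01, 0, 0, 0, -1]
    - [0, -0.003, 0.02, 0, 0, 0, -1]
    - [0, -0.003, 0.03, 0, 0, 0, -1]
    - [0, -0.003, 0.036, 0, 0, 0, -1]
    - [0, -0.003, 0.036, 0, 0, 0, -1]
    - [0, -0.003, 0.036, 0, 0, 0, -1]
    - [0, -0.003, 0.036, 0, 0, 0, -1]
    - [0, -0.003, 0.036, 0, 0, 0, -1]

```text
clock: 47.02
ee_pos: [573.0, -4.3, 167.9]
ee_rot: [0.97, 0.093, 0.225, -0.022]
force: [-0.9, 1.4, -1.3]
width: 31.0
```

```bash
python3 - <<'E'
from h import *
s,r=st()
w=s["ee_pos"]+r.apply([0,-.5,70.2]); l=(r.inv().apply(LAB-w)); print("label in tool frame rel window",l,"angle",np.degrees(np.arccos(-r.as_matrix()[:,2]@NN)))
c2,im2=snap("scene","s8"); 
for x,y in ((16,13),(16,-13),(-16,-13),(-16,13),(0,0)):
    q=c2.px(w+r.apply([x,y,0]))[0]; cv2.circle(im2,tuple(np.round(q).astype(int)),0,(0,0,255),-1)
q=c2.px(LAB)[0]; cv2.circle(im2,tuple(np.round(q).astype(int)),0,(0,255,0),-1)
u,v=c2.px([600,0,100])[0].astype(int); cv2.imwrite("pics/s8z.png",cv2.resize(im2[max(0,v-60):v+60,u-70:u+60],None,fx=5,fy=5,interpolation=cv2.INTER_CUBIC))
E
```

```text
t47.02 p [572.99  -4.25 167.93] rot [[0.882, 0.191, 0.432], [0.171, -0.982, 0.084], [0.44, 0.0, -0.898]] F [-0.88  1.36 -1.26] w31.0
label in tool frame rel window [-1.17  0.98 62.42] angle 0.08790411156679878
```

View pics/s8z.png

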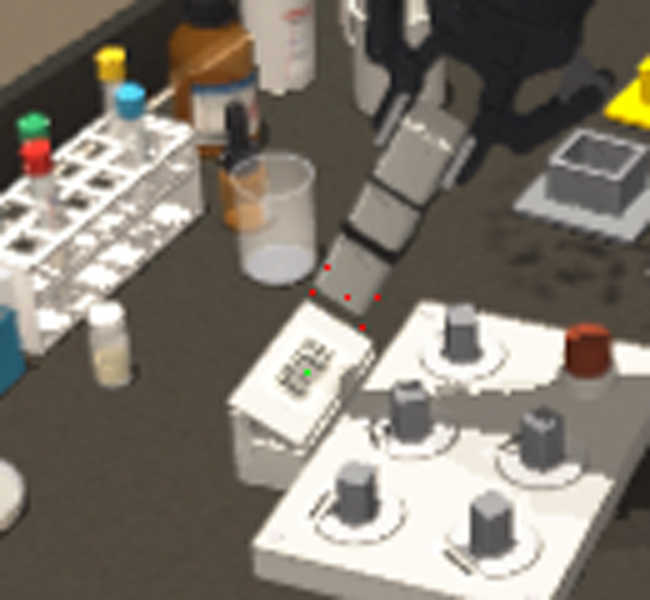

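The window is aimed within about 1 mm at 62 mm and square to 0.1°, and the scene projection agrees. Holding still.

send_rows:
  increments:
    - [0, 0, 0, 0, 0, 0, -1]
    - [0, 0, 0, 0, 0, 0, -1]
    - [0, 0, 0, 0, 0, 0, -1]
    - [0, 0, 0, 0, 0, 0, -1]
    - [0, 0, 0, 0, 0, 0, -1]
    - [0, 0, 0, 0, 0, 0, -1]
    - [0, 0, 0, 0, 0, 0, -1]
    - [0, 0, 0, 0, 0, 0, -1]
    - [0, 0, 0, 0, 0, 0, -1]
    - [0, 0, 0, 0, 0, 0, -1]
    - [0, 0, 0, 0, 0, 0, -1]
    - [0, 0, 0, 0, 0, 0, -1]

```text
clock: 48.07
ee_pos: [572.9, -4.3, 167.7]
ee_rot: [0.97, 0.093, 0.224, -0.022]
force: [-0.6, 0.1, -2.2]
width: 31.3
```

send_rows:
  increments:
    - [0, 0, 0, 0, 0, 0, -1]
    - [0, 0, 0, 0, 0, 0, -1]
    - [0, 0, 0, 0, 0, 0, -1]
    - [0, 0, 0, 0, 0, 0, -1]
    - [0, 0, 0, 0, 0, 0, -1]
    - [0, 0, 0, 0, 0, 0, -1]
    - [0, 0, 0, 0, 0, 0, -1]
    - [0, 0, 0, 0, 0, 0, -1]
    - [0, 0, 0, 0, 0, 0, -1]
    - [0, 0, 0, 0, 0, 0, -1]
    - [0, 0, 0, 0, 0, 0, -1]
    - [0, 0, 0, 0, 0, 0, -1]

```text
clock: 49.07
ee_pos: [572.9, -4.3, 167.7]
ee_rot: [0.97, 0.093, 0.225, -0.022]
force: [-0.2, -0.5, -1.8]
width: 30.9
```

send_rows:
  increments:
    - [0, 0, 0, 0, 0, 0, -1]
    - [0, 0, 0, 0, 0, 0, -1]
    - [0, 0, 0, 0, 0, 0, -1]
    - [0, 0, 0, 0, 0, 0, -1]
    - [0, 0, 0, 0, 0, 0, -1]
    - [0, 0, 0, 0, 0, 0, -1]
    - [0, 0, 0, 0, 0, 0, -1]
    - [0, 0, 0, 0, 0, 0, -1]

```text
clock: 49.73
ee_pos: [572.9, -4.3, 167.7]
ee_rot: [0.97, 0.093, 0.225, -0.022]
force: [0.6, 0.2, -1.9]
width: 31.1
```

```bash
python3 - <<'E'
from h import *
s,r=st()
w=s["ee_pos"]+r.apply([0,-.5,70.2]); l=(r.inv().apply(LAB-w)); print("label in tool frame rel window",l,"angle",np.degrees(np.arccos(-r.as_matrix()[:,2]@NN)),np.abs(s["qvel"]).max())
# verify step1: cells still seated from this view + back off
c,im=snap("wrist","w50")
go([612,-291.5,185],D_(4.1))
p,rr,W=readpose(dist=85); go(p,rr)
E
```

```text
t49.73 p [572.94  -4.28 167.73] rot [[0.882, 0.191, 0.431], [0.171, -0.982, 0.084], [0.439, -0.0, -0.898]] F [ 0.64  0.15 -1.9 ] w31.1
label in tool frame rel window [-1.    0.97 62.28] angle 0.0729220805921737 0.002050175467908129
SHIFT [-0.0144, 0.5788, -0.0456] TURN [-0.0131, -0.217, 0.0565] mm 290 deg 27.0 rows>=7.0
SHIFT [-0.0016, 0.002, -0.0455] TURN [0.0002, -0.0006, -0.0004] mm 23 deg 0.1 rows>=0.5
```

View pics/w50.png

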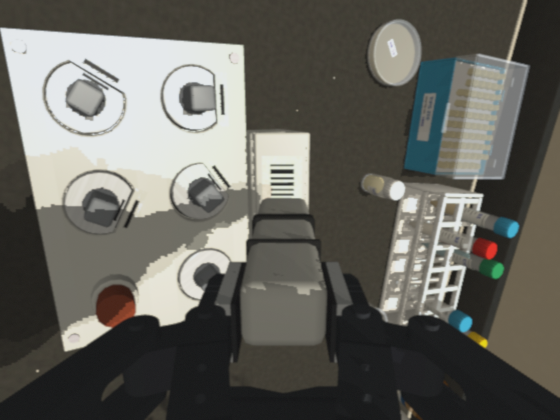

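Held 2.7 s, steady. Backing off and returning the reader over the stand.

```bash
python3 - <<'E'
from h import *
go([612.1,-290.5,185],D_(4.15))
E
```

```text
SHIFT [-0.0138, 0.5768, -0.0453] TURN [-0.013, -0.217, 0.0561] mm 289 deg 26.9 rows>=6.9
```

send_rows:
  increments:
    - [0, 0, -0.03, 0, 0, 0, -1]
    - [0, 0.02, -0.07, 0, 0, 0, -1]
    - [-0.0144, 0.577, -0.046, -0.013, -0.217, 0.056, -1]
    - [-0.0144, 0.577, -0.046, -0.013, -0.217, 0.056, -1]
    - [-0.0144, 0.577, -0.046, -0.013, -0.217, 0.056, -1]
    - [-0.0144, 0.577, -0.046, -0.013, -0.217, 0.056, -1]
    - [-0.0144, 0.577, -0.046, -0.013, -0.217, 0.056, -1]
    - [-0.0144, 0.577, -0.046, -0.013, -0.217, 0.056, -1]
    - [-0.0144, 0.577, -0.046, -0.013, -0.217, 0.056, -1]
    - [-0.0144, 0.577, -0.046, -0.013, -0.217, 0.056, -1]
    - [-0.0144, 0.577, -0.046, -0.013, -0.217, 0.056, -1]
    - [-0.0144, 0.577, -0.046, -0.013, -0.217, 0.056, -1]

```text
clock: 50.78
ee_pos: [611.5, -290.7, 184.7]
ee_rot: [0.999, 0.036, -0.0, -0.0]
force: [-0.0, 0.4, -1.4]
width: 30.8
```

send_rows:
  increments:
    - [0, 0, 0, 0, 0, 0, -1]
    - [0, 0, 0, 0, 0, 0, -1]
    - [0, 0, 0, 0, 0, 0, -1]
    - [0, 0, 0, 0, 0, 0, -1]

```text
clock: 51.12
ee_pos: [611.8, -290.1, 185.5]
ee_rot: [0.999, 0.037, 0.0, 0.0]
force: [0.1, -0.2, -1.5]
width: 31.3
```

```bash
python3 - <<'E'
from h import *
st(); go([612.1,-290.5,130],D_(4.15))
c,im=snap("wrist","w51"); cv2.imwrite("pics/w51z.png",cv2.resize(im[120:380,150:420],None,fx=2.3,fy=2.3,interpolation=cv2.INTER_CUBIC))
E
```

```text
t51.12 p [ 611.84 -290.08  185.51] rot [[0.997, 0.073, 0.0], [0.073, -0.997, -0.0], [0.0, 0.0, -1.0]] F [ 0.1  -0.24 -1.51] w31.3
SHIFT [0.0004, 0.0008, 0.111] TURN [0.0001, -0.0001, 0.0005] mm 56 deg 0.1 rows>=1.3
```

View pics/w51z.png

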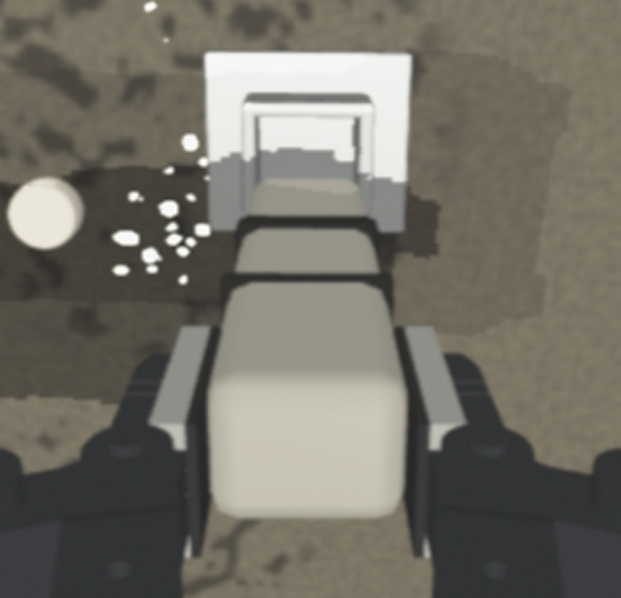

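send_rows:
  increments:
    - [0.0004, 0.0008, 0.04, 0, 0, 0, -1]
    - [0.0004, 0.0008, 0.08, 0, 0, 0, -1]
    - [0.0004, 0.0008, 0.12, 0, 0, 0, -1]
    - [0.0004, 0.0008, 0.13, 0, 0, 0, -1]
    - [0.0004, 0.0008, 0.13, 0, 0, 0, -1]
    - [0.0004, 0.0008, 0.13, 0, 0, 0, -1]
    - [0.0004, 0.0008, 0.13, 0, 0, 0, -1]

```text
clock: 51.75
ee_pos: [612.6, -291.1, 121.6]
ee_rot: [0.999, 0.036, 0.001, 0.0]
force: [0.1, -0.0, -0.6]
width: 30.6
```

```bash
python3 - <<'E'
from h import *
st(); go([612.1,-290.5,79],D_(4.15))
c,im=snap("wrist","w52"); cv2.imwrite("pics/w52z.png",cv2.resize(im[120:380,150:420],None,fx=2.3,fy=2.3,interpolation=cv2.INTER_CUBIC))
E
```

```text
t51.75 p [ 612.62 -291.13  121.64] rot [[0.997, 0.072, 0.002], [0.072, -0.997, -0.001], [0.002, 0.001, -1.0]] F [ 0.05 -0.04 -0.56] w30.6
SHIFT [-0.0011, -0.0014, 0.0853] TURN [0.0004, -0.0007, 0.0] mm 43 deg 0.1 rows>=1.0
```

View pics/w52z.png

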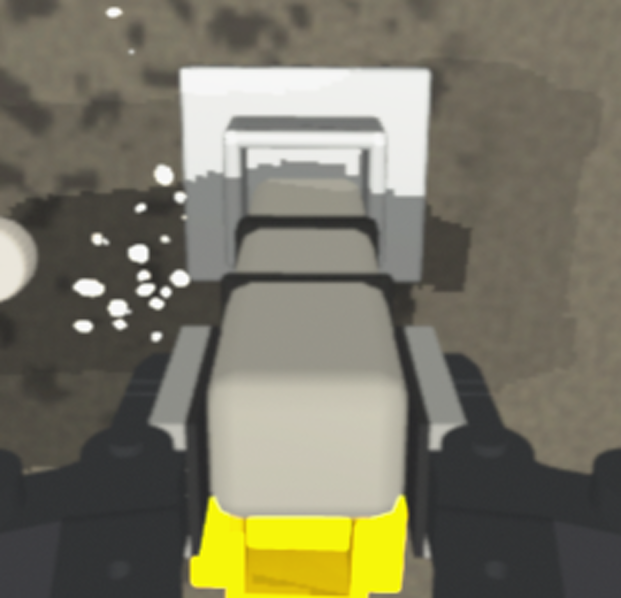

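Centred on the socket. Lowering gently.

send_rows:
  increments:
    - [-0.0008, -0.001, 0.01, 0, 0, 0, -1]
    - [-0.0008, -0.001, 0.02, 0, 0, 0, -1]
    - [-0.0008, -0.001, 0.03, 0, 0, 0, -1]
    - [-0.0008, -0.001, 0.04, 0, 0, 0, -1]
    - [-0.0008, -0.001, 0.05, 0, 0, 0, -1]
    - [-0.0008, -0.001, 0.06, 0, 0, 0, -1]
    - [-0.0008, -0.001, 0.07, 0, 0, 0, -1]
    - [-0.0008, -0.001, 0.08, 0, 0, 0, -1]
    - [-0.0008, -0.001, 0.085, 0, 0, 0, -1]
    - [-0.0008, -0.001, 0.085, 0, 0, 0, -1]
    - [-0.0008, -0.001, 0.085, 0, 0, 0, -1]

```text
clock: 52.72
ee_pos: [611.8, -290.7, 78.3]
ee_rot: [0.999, 0.036, 0.0, 0.0]
force: [-1.8, 0.0, 7.2]
width: 31.5
```

```bash
python3 - <<'E'
from h import *
st()
c,im=snap("wrist","w53"); cv2.imwrite("pics/w53z.png",cv2.resize(im[120:380,150:420],None,fx=2.3,fy=2.3,interpolation=cv2.INTER_CUBIC))
E
```

```text
t52.72 p [ 611.83 -290.73   78.26] rot [[0.997, 0.072, 0.001], [0.072, -0.997, -0.001], [0.001, 0.001, -1.0]] F [-1.79  0.05  7.19] w31.5
```

View pics/w53z.png

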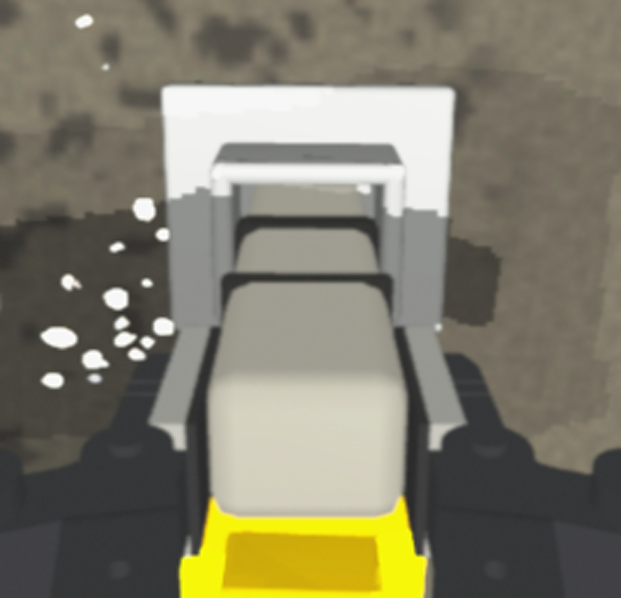

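Same height as at the grasp (78.3 mm) and resting on the socket floor. Open and retreat straight up.

send_rows:
  increments:
    - [0, 0, 0, 0, 0, 0, 0.3]
    - [0, 0, 0, 0, 0, 0, 0.3]
    - [0, 0, 0, 0, 0, 0, 0.3]
    - [0, 0, 0, 0, 0, 0, 0.3]
    - [0, 0, -0.04, 0, 0, 0, 0.3]
    - [0, 0, -0.1, 0, 0, 0, 0.3]
    - [0, 0, -0.17, 0, 0, 0, 0.3]
    - [0, 0, -0.24, 0, 0, 0, 0.3]
    - [0, 0, -0.3, 0, 0, 0, 0.3]
    - [0, 0, -0.32, 0, 0, 0, 0.3]
    - [0, 0, -0.32, 0, 0, 0, 0.3]
    - [0, 0, -0.32, 0, 0, 0, 0.3]

```text
clock: 53.77
ee_pos: [611.4, -290.7, 237.6]
ee_rot: [0.999, 0.036, 0.0, 0.0]
force: [0.2, -0.1, 0.2]
width: 55.9
```

```bash
python3 - <<'E'
from h import *
st()
c,im=snap("wrist","w54"); snap("scene","s9"); snap("top","t9")
cv2.imwrite("pics/w54z.png",cv2.resize(im[100:340,150:420],None,fx=2.3,fy=2.3,interpolation=cv2.INTER_CUBIC))
go([535,-40,230],D_(15))
E
```

```text
t53.77 p [ 611.45 -290.69  237.55] rot [[0.997, 0.072, 0.0], [0.072, -0.997, -0.0], [0.0, 0.0, -1.0]] F [ 0.2  -0.07  0.17] w55.9
SHIFT [-0.1151, -0.5107, 0.0131] TURN [-0.0005, 0.0008, -0.0903] mm 262 deg 10.8 rows>=6.3
```

View pics/w54z.png

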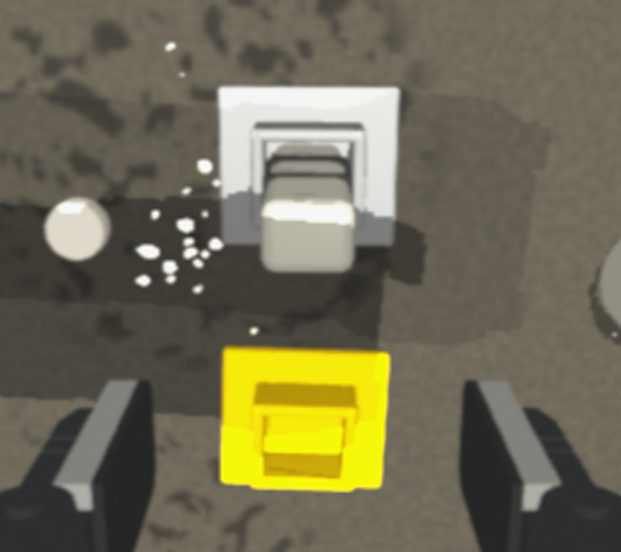

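View pics/s9.png

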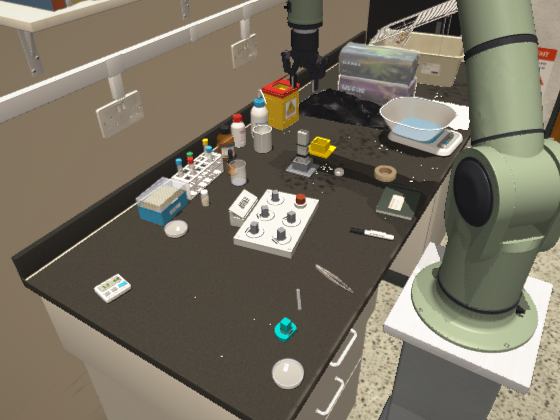

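The reader stands upright in its stand and the bystanders haven't moved. One last look over the carrier before handing in.

send_rows:
  increments:
    - [-0.115, -0.511, 0, 0, 0, -0.09, 0.3]
    - [-0.115, -0.511, 0, 0, 0, -0.09, 0.3]
    - [-0.115, -0.511, 0, 0, 0, -0.09, 0.3]
    - [-0.115, -0.511, 0, 0, 0, -0.09, 0.3]
    - [-0.115, -0.511, 0, 0, 0, -0.09, 0.3]
    - [-0.115, -0.511, 0, 0, 0, -0.09, 0.3]
    - [-0.115, -0.511, 0, 0, 0, -0.09, 0.3]
    - [-0.115, -0.511, 0, 0, 0, -0.09, 0.3]
    - [-0.115, -0.511, 0, 0, 0, -0.09, 0.3]
    - [-0.115, -0.511, 0, 0, 0, -0.09, 0.3]
    - [-0.115, -0.511, 0, 0, 0, -0.09, 0.3]

```text
clock: 54.83
ee_pos: [535.7, -41.1, 237.2]
ee_rot: [0.992, 0.129, -0.0, -0.0]
force: [0.2, 0.4, 0.7]
width: 55.6
```

```bash
python3 - <<'E'
from cells import *
s,r=st(); c,im=snap("wrist","w55"); pts=[]
for i in range(5):
    D,_=dshape(24,16,24); pts.append(((0,0,255),c.px(pose2([*PC[i],np.radians(PYAW[i])],D))))
a=np.linspace(0,6.28,50); pts.append(((0,255,0),c.px(np.c_[506.4+14*np.cos(a),-95.5+14*np.sin(a),np.full(50,51.5)])))
show(im,pts,"w55v",(90,20,470,330),2)
E
```

```text
t54.83 p [535.74 -41.09 237.18] rot [[0.967, 0.256, -0.001], [0.256, -0.967, 0.0], [-0.001, -0.0, -1.0]] F [0.22 0.37 0.75] w55.6
```

View pics/w55v.png

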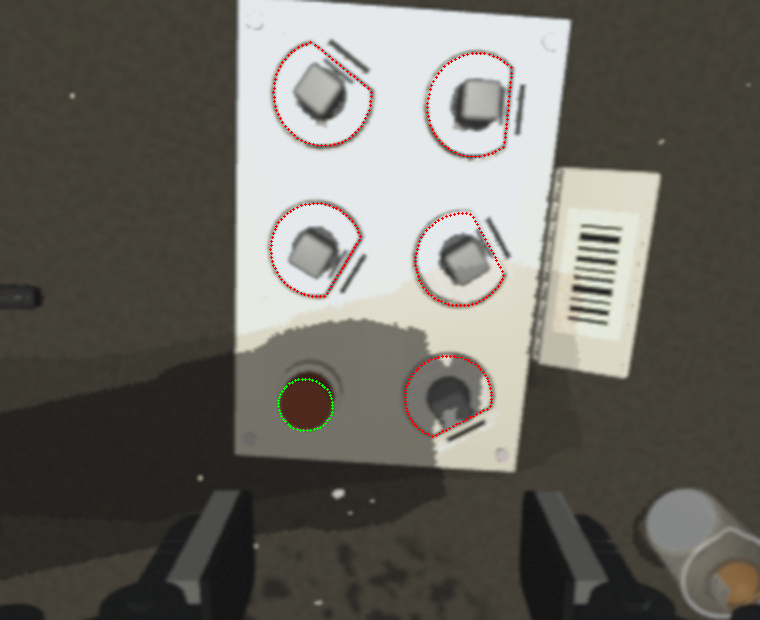

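All five feet match their pocket outlines at seated height, and the stopper matches a top height of 51.5 mm. The gripper touches nothing, so I'm handing in.

```bash
python3 - <<'E'
from bench import ctrl
print(ctrl.job_done())
E
```

```text
the job is handed in; nothing more can be done
None
```

I did every part of the task and handed the job in at about 55 s of the 210 s allowed; no verdict was reported.

**What I did:**
- All five cells are in pockets with their flats matched. The turquoise look-alike was left alone.
- The brown stopper is pressed into the port.
- I held the reader over the label for about 2.7 s, with the window about 1 mm off centre, 62 mm away and square to about 0.1°. It never touched the carrier.
- The reader is back upright in its stand at the same height as when I picked it up.

**Last checks:** In the final view all five cell feet matched their pocket outlines at seated height. The stopper was centred and upright, the bystanders had not visibly moved, and I saw no cell knocked aside.

**Checks that failed or disagreed:**
- **Fingertips:** they ended about 26 mm short of the reported TCP, so my first grasp closed above the cell's grip. I found the offset and corrected for it.
- **Stopper depth:** it sits about 20 mm below the mouth, where the description says it wedges at about 14 mm. It took about 36 N by the force sensor, against the 8 to 20 N given. It is still past the required 11 mm.
- **Cell fit:** an automatic edge fit of the seated cells gave noisy angles, up to 6° off at seated height. I relied on the outline overlays and the contact readings when placing them instead.

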